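# Clear the scrap and rack the panel at a solar repair bench

### The arm

A 7-joint arm with a two-finger parallel gripper is mounted at the origin on the work surface. World frame = base frame: x ahead of the robot, y to its left, z up, the work surface at z = 0. Lengths are in m, angles in rad, forces in N, time in s.
With the tool pointing down it reaches from about 0.4 to 0.85 m from the base axis. Payload 4.5 kg.
Tool frame: the origin (TCP) lies midway between the tips of the shut fingers; the grasp point (between the pads) lies 19 mm behind it; z points along the fingers, y is the line along which they close (so a half turn about z gives the same grasp; the last joint's range is limited). The gripper opens to 88 mm and grips with 3 to 60 N. Pads are 18 mm wide; open, the fingers measure 123 mm over their backs; the gripper's body (75 mm by 187 mm) begins 45 mm behind the grasp point.
Start: joints at [-1.192, 0.689, -0.195, 1.565, 0.157, 0.902, -0.215], TCP at [0.211, 0.588, 0.205] pointing down, gripper open.
Joint ranges: [-3.01, 3.01], [-0.46, 2.08], [-1.47, 1.51], [0.13, 2.56], [-1, 4.14], [0.04, 2.09], [-2.66, 2.66]. Speed limits (rad/s): [2.57, 2.57, 3.14, 3.14, 3.14, 3.14, 3.14].

### API

Orientations are given as a unit quaternion [x, y, z, w].
In Python, from plant import get_state, viewer, workorder gives the robot as it stands. The module is installed in compiled form; this text tells all that it offers.
- The arm moves only by the tool step_arm, never from a script. Its argument "motion" is a list of rows, each an object of numbers: "wx", "wy", "wz": the turn, a rotation vector about the tool's x, y, z each as a share of 180 degrees, from -1 to 1; "dx", "dy", "dz": the shift along the tool's x, y, z each as a share of 8 cm, from -1 to 1; "claw": the finger opening in mm, from 0 to 88.1. A call has 1 to 8 rows; each row is the pose to reach, as a shift and turn from the pose commanded when the call began, along the tool's axes at that moment, turning the shorter way round; what a row does not reach only later rows make up. A row lasts 1/10 s, in which the tool goes at most 50 mm and 8.59 degrees, less where a joint would pass 70% of its speed; a pose out of reach is approached as far as the arm can. A call with a number of a shift or a turn outside -1 to 1 is refused whole. A call with a gripper value outside its range is refused whole. The fingers move at their own pace and stop on an object; "force" is the grip in N (left out, the last holds). Time passes only in rows, so rows that repeat a pose let the fingers close. It gives the time, the measured TCP pose, the force, the opening and the grip force at its end, in the units of the state.
- get_state(): the state, without advancing time (a new reading comes with each control period).
- viewer.snapshot(name): name is "scene" or "top" or "wrist"; returns (picture, depth): 480x640x3 uint8, red, green, blue; 480x640 float32, m along the optical axis (not along the pixel's ray), 0 where there is no reading.
- viewer.calibration(name): a dict with "vfov" (degrees; the focal length in pixels is half the picture's height over the tangent of half this angle, whatever the lens; pixels are square), "cx", "cy" (the principal point, pixels), "extrinsics" (4x4, takes a point from camera to world coordinates). Camera axes: x right, y down, z forward; pixel columns grow to the right and rows downward; lengths in m; the calibration is good to about 2 mm. A picture is of the moment at which its call begins: read the wrist's pose just before it. calibration takes no time and is no camera call; for the wrist camera it gives the pose at the moment of the call.
- workorder.finish_job(): hands the job in; it is judged then, once.
The state is a dict: "clock": time; "q": joint angles; "qd": joint speeds; "joint_torque": joint torques, N m; "tool_pos": TCP position; "eef_rot": TCP orientation; "contact_force": force on the tool from outside, world axes, zero at the start; "moment": the same for the moment, N m; "opening": opening from 0.0 (shut) to 1.0 (fully open); "finger_force": force on a finger pad.
Only numpy, scipy, OpenCV 4.12 (cv2) and the standard library are available. Lean on these libraries where they do the work, as an engineer would, in place of code of your own. Each camera call takes 0.05 s, during which the arm holds its last target. There are 200 camera calls.

### The job

Clear this solar-panel repair bench: collect every aluminium tube offcut in the scoop, then carry the scoop to the scrap hopper, push the hopper's sprung flap open with the scoop's lip and tip all the offcuts in while the lip keeps the flap open; afterwards let the flap close and set the scoop back flat on its mat, lengthways as it was. Also slide the small repaired panel into the test cradle under both rails, fully home against the stop, and leave the tape roll, cutters and solder spool where they are.

Things in the scene. Friction and masses are not known exactly. Their poses are not given: they have to be found in the camera images.
- offcut0: one aluminium square-tube offcut, 70 x 22 x 22 mm (long axis x, z up at the start), about 50 g; origin at the centre of its underside. Three to five of the five offcuts are present; absent ones read None. It lies loose on the bench beyond the mat, farther from the robot.
- offcut1: one aluminium square-tube offcut, 70 x 22 x 22 mm (long axis x, z up at the start), about 50 g; origin at the centre of its underside. Three to five of the five offcuts are present; absent ones read None. It lies loose on the bench beyond the mat, farther from the robot.
- offcut2: one aluminium square-tube offcut, 70 x 22 x 22 mm (long axis x, z up at the start), about 50 g; origin at the centre of its underside. Three to five of the five offcuts are present; absent ones read None. It lies loose on the bench beyond the mat, farther from the robot.
- offcut3: one aluminium square-tube offcut, 70 x 22 x 22 mm (long axis x, z up at the start), about 50 g; origin at the centre of its underside. Three to five of the five offcuts are present; absent ones read None. It lies loose on the bench beyond the mat, farther from the robot.
- offcut4: one aluminium square-tube offcut, 70 x 22 x 22 mm (long axis x, z up at the start), about 50 g; origin at the centre of its underside. Three to five of the five offcuts are present; absent ones read None. It lies loose on the bench beyond the mat, farther from the robot.
- scoop: aluminium sheet scoop, 190 (x) x 110 (y) mm, about 300 g, open at the front (+x); side and rear walls 40 mm high, 3 mm thick. Origin: centre of its underside. Smooth 3 mm floor (offcuts slide from about 20 degrees), free from x = -68 to +95 mm, 104 mm wide. Square black grip 24 x 24 mm stands inside at x = -80 mm, up to z = 90 mm, faces along x and y. Starts on its mat, front roughly to the hopper.
- scoop_grip (a point): a point on the axis of the scoop's grip, 72 mm above the scoop's underside (18 mm below the grip's top)
- scoop_lip (a point): middle of the scoop's front lower edge, the lip (scoop frame: x = +95 mm, z = 0)
- mat: flat black rubber mat, 260 (x) x 170 (y) x 2 mm, fixed; the scoop's place. Origin: centre of its underside.
- hopper: fixed white scrap hopper, 180 (x) x 160 (y) x 150 mm high, some panels clear. Origin: centre of its underside; +x is the pouring direction, -x the near side where the scoop comes from. The top opening, x = -87 to +7 mm and 154 mm wide, is filled by the sprung flap; a clear plate covers the rest. Walls 3 mm; nothing stands above the top.
- flap (a joint): the hopper's sprung flap: smooth dark steel plate 90 (x) x 148 (y) x 3 mm hinged along the hopper's near (-x) rim, swinging down and inward. 0 = shut, level with the top; positive = open, at most 1.35 rad; its spring shuts it. Pressed down 60 mm from the hinge it starts to open at 2 N and needs 4 N at 0.9 rad. Offcuts slide down it.
- flap_hinge (a point): middle of the flap's hinge axis (hopper frame: x = -86, z = 146 mm)
- panel: small white solar panel lying face down, 140 (x) x 120 (y) x 8 mm, about 300 g, loose. Origin: centre of its underside, z up. On its top a black junction box 50 (x) x 36 (y) x 30 mm high serves as grip, centred at x = -25 mm, from z = 8 to 38 mm.
- junction_box (a point): centre of the panel's junction box (panel frame: x = -25, z = 23 mm)
- cradle: fixed cradle, 160 (x) x 150 (y) mm. Origin: centre of its underside. Panel slides on its base, top at z = 8 mm. C-rails along both sides, x = -70 to +74: 124 mm between their walls, slot z = 8 to 24 mm, lips above 100 mm apart, top z = 32 mm. Open at -x; stop face at x = +70. Home: panel origin at x = y = 0, panel x along cradle x (box nearer the open end).
- tape_roll: bystander: copper-brown tape ring, 90 mm across, 19 mm high
- cutters: bystander: red-handled cutters, 140 mm long, lying flat
- solder_spool: bystander: red solder spool, 60 mm across, 46 mm high
Not all that is in view belongs to the job. What is shaped like the offcut1 but green or turquoise is not meant. What is shaped like the offcut0 but yellow is not meant.

How it is judged:
By the outcome, as a careful person would: the job done as asked, in the order asked, and still so for the second after the job is handed in, with the robot touching nothing.
Of offcut0, offcut1, offcut2, offcut3, offcut4 only 3 to 5 are there at a start; the rules pass over those that are not, and their reading is None.
At some moment in a run one of offcut0, offcut1, offcut2, offcut3, offcut4, panel may be knocked a few centimetres aside while the robot is not near it.
It also fails if it takes over 210 s, if anything falls off the work surface, if the arm or the gripper's body presses on something with over 40 N, if the wrist force passes 120 N, or if a joint passes its speed limit or range.

## Working session

There is one attempt and no reset: what is moved stays moved. The work goes in short steps, Python scripts to look and compute and a tool call to move; the robot and the scene stay as the last step left them, time stands still between calls to the robot, and variables do not carry over. Pictures are saved under pics/ and viewed, at most 14 in all, crops included, and the job is handed in when it is done.

Besides the shell and the picture viewer there is one more tool, called after ">>>" by a JSON object that holds its "op" and its "data". step_arm: Moves the arm, as the interface text tells. Shift numbers are shares of 8 cm and turn numbers shares of 180 degrees, none past 1 either way. Its arguments: {"type":"object","properties":{"motion":{"type":"array","items":{"type":"object","properties":{"wx":{"type":"number","minimum":-1,"maximum":1},"wy":{"type":"number","minimum":-1,"maximum":1},"wz":{"type":"number","minimum":-1,"maximum":1},"dx":{"type":"number","minimum":-1,"maximum":1},"dy":{"type":"number","minimum":-1,"maximum":1},"dz":{"type":"number","minimum":-1,"maximum":1},"claw":{"type":"number"}}}},"force":{"type":"number"}},"required":["motion"]}

```bash
ls; mkdir -p pics
python3 - <<'E'
from plant import get_state, viewer
import cv2,numpy as np
s=get_state(); print(s)
for n in ("scene","top"):
    im,d=viewer.snapshot(n); c=viewer.calibration(n); print(n,c)
    cv2.imwrite(f"pics/{n}0.png",im[:,:,::-1]); np.savez(f"{n}0.npz",im=im,d=d,**c)
E
```

```text
pics
{'clock': 0.0, 'q': array([-1.19220411,  0.69001459, -0.19451488,  1.56633505,  0.15730821,
        0.90248297, -0.21507627]), 'qd': array([ 0.00117124,  0.00127347, -0.001507  , -0.00070606, -0.00279371,
        0.00058406,  0.00010757]), 'joint_torque': array([ 1.45480071e-04, -5.27551997e+01, -1.26709409e+00, -1.53424305e+01,
       -5.26243332e-02,  6.50385264e-03,  1.63129803e-04]), 'tool_pos': array([0.21106876, 0.5875477 , 0.2037934 ]), 'eef_rot': array([ 1.71487786e-01,  9.85185813e-01, -9.19059607e-04, -9.19166667e-05]), 'contact_force': array([-0.04638964,  0.31047347,  0.69657709]), 'moment': array([ 0.01149524,  0.03401024, -0.05547365]), 'finger_force': 0.0, 'opening': 1.000491947329784}
scene {'vfov': 54.55224650465241, 'cx': 315.7344573200022, 'cy': 239.13770697414586, 'extrinsics': array([[ 0.51991519,  0.64333338, -0.56197007,  1.09821702],
       [ 0.85399674, -0.3764914 ,  0.35908744, -0.3321471 ],
       [ 0.01943603, -0.66661562, -0.74514821,  0.79589668],
       [ 0.        ,  0.        ,  0.        ,  1.        ]])}
top {'vfov': 56.29918544934648, 'cx': 323.0268548759881, 'cy': 238.27771076259236, 'extrinsics': array([[ 0.01276095, -0.99875996,  0.04812179,  0.54002954],
       [-0.99970848, -0.01372999, -0.01986062,  0.01624193],
       [ 0.0204967 , -0.04785432, -0.99864401,  1.16639326],
       [ 0.        ,  0.        ,  0.        ,  1.        ]])}
```

View pics/top0.png

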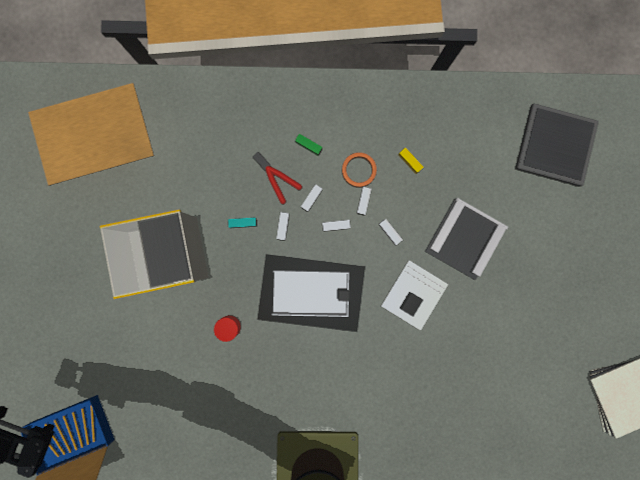

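View pics/scene0.png

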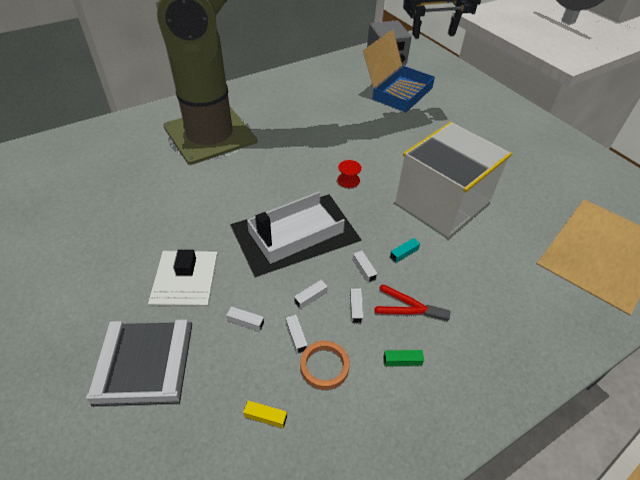

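```bash
cat > h.py <<'E'
from plant import get_state, viewer
import cv2,numpy as np
from scipy.spatial.transform import Rotation as R
def snap(n,save=None):
    c=viewer.calibration(n); im,d=viewer.snapshot(n)
    if save: cv2.imwrite(f"pics/{save}.png",im[:,:,::-1])
    return im,d,c
def cloud(d,c):
    f=240/np.tan(np.radians(c['vfov'])/2); v,u=np.mgrid[:480,:640]
    P=np.stack([(u-c['cx'])/f*d,(v-c['cy'])/f*d,d],-1)
    E=c['extrinsics']; return P@E[:3,:3].T+E[:3,3]
def masks(im,W,d):
    hsv=cv2.cvtColor(im,cv2.COLOR_RGB2HSV); z=W[...,2]
    return hsv,z
def blobs(m,amin):
    n,l,st,ce=cv2.connectedComponentsWithStats(m.astype(np.uint8))
    return [(l==i,ce[i],st[i,4]) for i in range(1,n) if st[i,4]>=amin]
def rect(W,m):
    (c,s,a)=cv2.minAreaRect((W[m][:,:2]*1000).astype(np.float32)); 
    if s[0]<s[1]: s=(s[1],s[0]); a+=90
    return np.array(c)/1000,s,(a+90)%180-90
def to_tool(dest,yawdir=None,s=None):
    """world pos -> shift along tool axes in shares of 8cm; yawdir deg = wanted world heading of tool y (tool down)"""
    s=s or get_state(); T=R.from_quat(s['eef_rot'])
    r=T.inv().apply(np.array(dest)-s['tool_pos'])/0.08
    return r
E
python3 - <<'E'
from h import *
for n in ("top","scene"):
    z=np.load(n+"0.npz"); im,d=z['im'],z['d']; W=cloud(d,z)
    hsv=cv2.cvtColor(im,cv2.COLOR_RGB2HSV)
    Z=W[...,2]; print(n,'bench z',np.median(Z[(d>0)&(abs(Z)<.02)]))
    m=(hsv[...,1]<40)&(hsv[...,2]>150)&(Z>0.012)&(Z<0.03)&(d>0)
    for b,ce,a in blobs(m,40): print('white',ce.round(),a,rect(W,b), np.median(Z[b]).round(4))
    m=(Z>0.012)&(d>0)&(Z<0.2)&(W[...,0]>0.25)
    for b,ce,a in blobs(m,60): print('tall',ce.round(),a,rect(W,b), np.percentile(Z[b],[50,98]).round(4))
E
```

```text
top bench z -8.985237947811697e-05
white [311. 197.] 207 (array([0.70017786, 0.02483469]), (69.29377746582031, 19.803762435913086), -31.927841186523438) 0.0217
white [364. 200.] 222 (array([ 0.69445135, -0.11129845]), (68.76531982421875, 21.222082138061523), -12.353569030761719) 0.0215
white [283. 226.] 221 (array([0.62574451, 0.09742056]), (68.69969177246094, 20.680492401123047), -7.954292297363281) 0.0217
white [496. 221.] 61 (array([ 0.64742102, -0.44626767]), (73.69477844238281, 14.437685012817383), 50.520206451416016) 0.0289
white [391. 231.] 224 (array([ 0.61492798, -0.18021277]), (69.11824798583984, 22.343814849853516), 37.91799545288086) 0.0216
white [336. 225.] 222 (array([ 0.62969635, -0.04012235]), (68.78663635253906, 21.28931427001953), -83.1371078491211) 0.0217
white [621. 397.] 2525 (array([ 0.19607643, -0.78904852]), (163.19520568847656, 139.17874145507812), 23.011585235595703) 0.019
tall [558. 145.] 4651 (array([ 0.85009338, -0.61855872]), (183.51329040527344, 181.6266632080078), 76.46281433105469) [0.0211 0.0259]
tall [309. 144.] 252 (array([0.83915393, 0.03355464]),
[... 3726 characters left out ...]
32.45761489868164) [0.0214 0.0247]
tall [245. 317.] 441 (array([ 0.61543982, -0.18301192]), (71.76487731933594, 23.56375503540039), 38.342159271240234) [0.0214 0.0243]
tall [315. 354.] 1296 (array([ 0.74389069, -0.09192117]), (157.4771728515625, 89.11417388916016), -13.969009399414062) [0.019  0.0237]
tall [139. 368.] 2946 (array([ 0.60294806, -0.38058923]), (150.85433959960938, 150.7881317138672), 60.88327407836914) [0.031  0.0344]
tall [404. 356.] 514 (array([0.83979413, 0.03105841]), (70.35460662841797, 24.14226531982422), 59.264137268066406) [0.0215 0.0244]
tall [265. 413.] 634 (array([ 0.80204486, -0.23511185]), (71.53508758544922, 23.416810989379883), 42.76512908935547) [0.0216 0.0244]
```

```bash
python3 -c "
import cv2
a=cv2.imread('pics/top0.png')[125:345,90:520]; cv2.imwrite('pics/crop0.png',cv2.resize(a,None,fx=1.86,fy=1.86,interpolation=cv2.INTER_CUBIC))"
```

```text
(no output)
```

View pics/crop0.png

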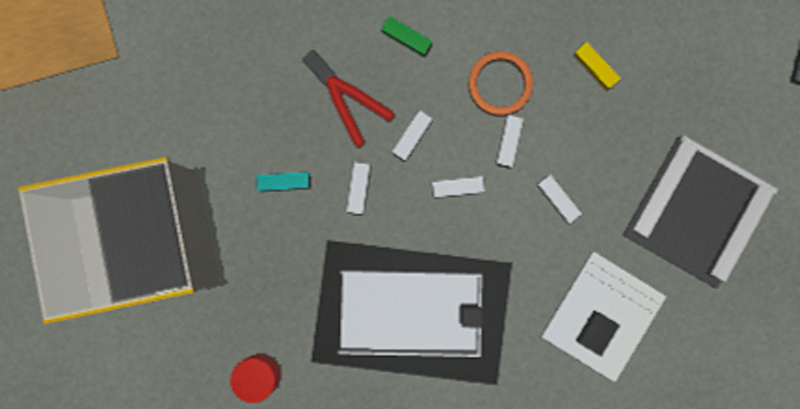

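The five white tubes at top-view pixels (312,197), (283,226), (336,225), (364,201) and (391,232) are the offcuts. The lookalikes, teal (242,222), green (309,144) and yellow (411,160), stay put. Their sizes and heights (70x22 mm, top at 22 mm) fit, and the crop confirms them.

```bash
cat > plan.py <<'E'
from h import *
def down(h):
    h=np.radians(h); y=np.array([np.cos(h),np.sin(h),0]); z=np.array([0,0,-1.]); return R.from_matrix(np.c_[np.cross(y,z),y,z])
def plan(wps,start=None,step=0.08,dec=3):
    """wps: (x,y,z,R|heading,claw|None,extra rows). prints calls"""
    s=get_state(); p=np.array(s['tool_pos']); T=R.from_quat(s['eef_rot'])
    if start: p,T=np.array(start[0]),start[1]
    for x,y,z,r,claw,ex in wps:
        r=r if isinstance(r,R) else down(r); t=np.array([x,y,z])
        while 1:
            d=T.inv().apply(t-p)/0.08; w=(T.inv()*r).as_rotvec()/np.pi
            k=max(np.abs(d).max(),np.linalg.norm(w)*180/60,1e-9); k=int(np.ceil(k-1e-6)); k=max(k,1)
            d1=np.round(d/k,dec); w1=np.round(w/k,dec)
            n=max(np.ceil(np.linalg.norm(d1)*80/42),np.ceil(np.linalg.norm(w1)*180/8))
            n=int(min(8,max(1,n+(ex if k==1 else 0))))
            row={a:float(v) for a,v in zip(('dx','dy','dz','wx','wy','wz'),[*d1,*w1]) if v}
            if claw is not None: row['claw']=claw
            print(n,'x',row)
            p=p+T.apply(d1)*0.08; T=T*R.from_rotvec(w1*np.pi)
            if k==1: break
    print('end',p.round(4),T.as_quat().round(4))
def st():
    s=get_state(); T=R.from_quat(s['eef_rot']).as_matrix()
    print(round(s['clock'],2),'tcp',s['tool_pos'].round(4),'hy',np.degrees(np.arctan2(T[1,1],T[0,1])).round(1),'z',T[:,2].round(3),'q',s['q'].round(2),'F',s['contact_force'].round(1),'open',round(s['opening']*88.1,1),'ff',round(float(s['finger_force']),1))
E
python3 -c "
from plan import *
st()
plan([(.6256,.0963,.13,82,44,1),(.6256,.0963,.06,82,44,2)])"
```

```text
0.1 tcp [0.2111 0.5876 0.2039] hy 70.3 z [-0.    -0.002 -1.   ] q [-1.19  0.69 -0.19  1.57  0.16  0.9  -0.22] F [ 1.4 -0.2  1. ] open 88.3 ff 0.0
3 x {'dx': -0.993, 'dy': -0.575, 'dz': 0.133, 'wz': -0.009, 'claw': 44}
3 x {'dx': -0.977, 'dy': -0.603, 'dz': 0.133, 'wz': -0.009, 'claw': 44}
3 x {'dx': -0.959, 'dy': -0.631, 'dz': 0.133, 'wz': -0.009, 'claw': 44}
3 x {'dx': -0.941, 'dy': -0.658, 'dz': 0.133, 'wz': -0.01, 'claw': 44}
3 x {'dx': -0.92, 'dy': -0.687, 'dz': 0.133, 'wz': -0.009, 'claw': 44}
3 x {'dx': -0.9, 'dy': -0.712, 'dz': 0.133, 'wz': -0.01, 'claw': 44}
4 x {'dx': -0.876, 'dy': -0.74, 'dz': 0.133, 'wx': -0.001, 'wz': -0.009, 'claw': 44}
4 x {'dx': -0.001, 'dy': -0.002, 'dz': 0.875, 'claw': 44}
end [0.6256 0.0963 0.06  ] [ 7.020e-02  9.975e-01  8.000e-04 -0.000e+00]
```

>>> {"op": "step_arm", "data": {"motion": [{"dx":-0.99,"dy":-0.57,"claw":44},{"dx":-0.99,"dy":-0.57,"claw":44},{"dx":-0.99,"dy":-0.57,"claw":44}], "force": 25}}

```text
$.motion[0]: bad value
```

>>> {"op": "step_arm", "data": {"motion": [{"dx":-0.99,"dy":-0.57,"wz":-0.02},{"dx":-0.99,"dy":-0.57,"wz":-0.02},{"dx":-0.99,"dy":-0.57,"wz":-0.02}]}}

```text
$.motion[0]: bad value
```

>>> {"op": "step_arm", "data": {"motion": [{"dx":-0.96,"dy":-0.63,"wz":-0.02},{"dx":-0.96,"dy":-0.63,"wz":-0.02},{"dx":-0.96,"dy":-0.63,"wz":-0.02}]}}

```text
$.motion[0]: bad value
```

>>> {"op": "step_arm", "data": {"motion": [{"dx":-0.92,"dy":-0.68,"wz":-0.02},{"dx":-0.92,"dy":-0.68,"wz":-0.02},{"dx":-0.92,"dy":-0.68,"wz":-0.02}]}}

```text
$.motion[0]: bad value
```

>>> {"op": "step_arm", "data": {"motion": [{"dx":-0.89,"dy":-0.73,"dz":0.2},{"dx":-0.89,"dy":-0.73,"dz":0.2},{"dx":-0.89,"dy":-0.73,"dz":0.2}]}}

```text
$.motion[0]: bad value
```

>>> {"op": "step_arm", "data": {"motion": [{"dx":-0.89,"dy":-0.73,"dz":0.4},{"dx":-0.89,"dy":-0.73,"dz":0.4},{"dx":-0.89,"dy":-0.73,"dz":0.4},{"dx":-0.89,"dy":-0.73,"dz":0.4}]}}

```text
$.motion[0]: bad value
```

```bash
python3 -c "
from plan import *
st()
plan([(.6256,.0963,.06,82,44,2)])
snap('wrist','w1')"
```

```text
0.1 tcp [0.2111 0.5876 0.2039] hy 70.3 z [-0.    -0.002 -1.   ] q [-1.19  0.69 -0.19  1.57  0.16  0.9  -0.22] F [ 1.4 -0.2  1. ] open 88.3 ff 0.0
3 x {'dx': -0.993, 'dy': -0.575, 'dz': 0.258, 'wz': -0.009, 'claw': 44}
3 x {'dx': -0.977, 'dy': -0.603, 'dz': 0.258, 'wz': -0.009, 'claw': 44}
3 x {'dx': -0.959, 'dy': -0.63, 'dz': 0.258, 'wz': -0.009, 'claw': 44}
3 x {'dx': -0.941, 'dy': -0.657, 'dz': 0.258, 'wz': -0.01, 'claw': 44}
3 x {'dx': -0.92, 'dy': -0.687, 'dz': 0.258, 'wz': -0.009, 'claw': 44}
3 x {'dx': -0.9, 'dy': -0.713, 'dz': 0.258, 'wz': -0.01, 'claw': 44}
5 x {'dx': -0.876, 'dy': -0.74, 'dz': 0.258, 'wx': -0.001, 'wz': -0.009, 'claw': 44}
end [0.6256 0.0963 0.06  ] [ 7.020e-02  9.975e-01  8.000e-04 -0.000e+00]
```

View pics/w1.png

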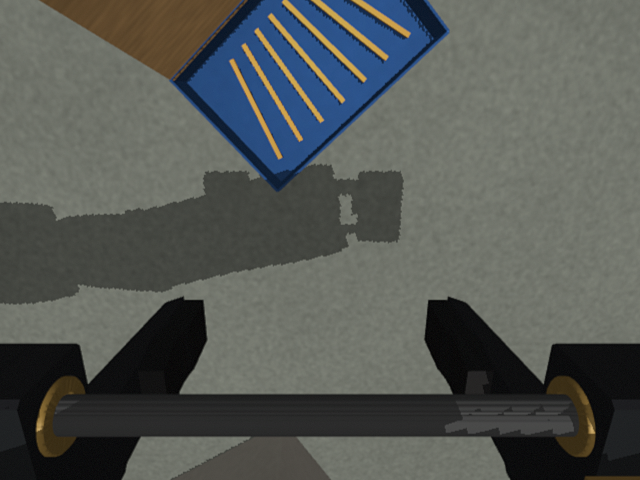

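The wrist view shows the start position: open fingers at (185,300) and (445,300), with the blue tray above. The moves were refused, probably because every row needs all seven numbers.

>>> {"op": "step_arm", "data": {"motion": [{"dx":-0.99,"dy":-0.57,"dz":0,"wx":0,"wy":0,"wz":0,"claw":44},{"dx":-0.99,"dy":-0.57,"dz":0,"wx":0,"wy":0,"wz":0,"claw":44},{"dx":-0.99,"dy":-0.57,"dz":0,"wx":0,"wy":0,"wz":0,"claw":44}], "force": 25}}

```text
clock: 0.45
tool_pos: [0.2766, 0.5122, 0.2041]
eef_rot: [0.176, 0.984, -0.003, 0.002]
contact_force: [0.7, 1.0, -0.2]
opening: 0.753
finger_force: 0.0
```

>>> {"op": "step_arm", "data": {"motion": [{"dx":-0.99,"dy":-0.57,"dz":0,"wx":0,"wy":0,"wz":-0.02,"claw":44},{"dx":-0.99,"dy":-0.57,"dz":0,"wx":0,"wy":0,"wz":-0.02,"claw":44},{"dx":-0.99,"dy":-0.57,"dz":0,"wx":0,"wy":0,"wz":-0.02,"claw":44}]}}

```text
clock: 0.75
tool_pos: [0.3349, 0.4426, 0.2042]
eef_rot: [0.145, 0.989, -0.003, 0.002]
contact_force: [-0.1, 0.1, -0.3]
opening: 0.502
finger_force: 0.0
```

>>> {"op": "step_arm", "data": {"motion": [{"dx":-0.96,"dy":-0.63,"dz":0,"wx":0,"wy":0,"wz":-0.02,"claw":44},{"dx":-0.96,"dy":-0.63,"dz":0,"wx":0,"wy":0,"wz":-0.02,"claw":44},{"dx":-0.96,"dy":-0.63,"dz":0,"wx":0,"wy":0,"wz":-0.02,"claw":44}]}}

```text
clock: 1.05
tool_pos: [0.3939, 0.3732, 0.2042]
eef_rot: [0.114, 0.993, -0.002, 0.001]
contact_force: [1.0, 0.4, -0.4]
opening: 0.499
finger_force: 0.0
```

>>> {"op": "step_arm", "data": {"motion": [{"dx":-0.92,"dy":-0.68,"dz":0,"wx":0,"wy":0,"wz":-0.02,"claw":44},{"dx":-0.92,"dy":-0.68,"dz":0,"wx":0,"wy":0,"wz":-0.02,"claw":44},{"dx":-0.92,"dy":-0.68,"dz":0,"wx":0,"wy":0,"wz":-0.02,"claw":44}]}}

```text
clock: 1.35
tool_pos: [0.4534, 0.3047, 0.2042]
eef_rot: [0.083, 0.997, -0.002, 0.001]
contact_force: [-0.4, -0.6, -0.3]
opening: 0.499
finger_force: 0.0
```

>>> {"op": "step_arm", "data": {"motion": [{"dx":-0.89,"dy":-0.73,"dz":0.2,"wx":0,"wy":0,"wz":0,"claw":44},{"dx":-0.89,"dy":-0.73,"dz":0.2,"wx":0,"wy":0,"wz":0,"claw":44},{"dx":-0.89,"dy":-0.73,"dz":0.2,"wx":0,"wy":0,"wz":0,"claw":44}]}}

```text
clock: 1.65
tool_pos: [0.5139, 0.2356, 0.1873]
eef_rot: [0.083, 0.997, -0.002, 0.001]
contact_force: [-1.1, -0.4, 0.7]
opening: 0.498
finger_force: 0.0
```

>>> {"op": "step_arm", "data": {"motion": [{"dx":-0.8,"dy":-0.65,"dz":0.4,"wx":0,"wy":0,"wz":0,"claw":44},{"dx":-0.8,"dy":-0.65,"dz":0.4,"wx":0,"wy":0,"wz":0,"claw":44},{"dx":-0.8,"dy":-0.65,"dz":0.4,"wx":0,"wy":0,"wz":0,"claw":44},{"dx":-0.8,"dy":-0.65,"dz":0.4,"wx":0,"wy":0,"wz":0,"claw":44},{"dx":-0.8,"dy":-0.65,"dz":0.4,"wx":0,"wy":0,"wz":0,"claw":44}]}}

```text
clock: 2.15
tool_pos: [0.5646, 0.1829, 0.1569]
eef_rot: [0.077, 0.997, 0.001, -0.0]
contact_force: [-0.3, 0.2, -0.4]
opening: 0.505
finger_force: 0.0
```

```bash
cat >> plan.py <<'E'
def tubes(cam):
    im,d,c=snap(cam); W=cloud(d,c); hsv=cv2.cvtColor(im,cv2.COLOR_RGB2HSV); Z=W[...,2]
    m=(hsv[...,1]<40)&(hsv[...,2]>150)&(Z>0.012)&(Z<0.03)&(d>0)
    for b,ce,a in blobs(m,60):
        r=rect(W,b); print(cam,ce.round(),a,r[0].round(4),np.round(r[1],1),round(r[2],1))
E
python3 -c "
from plan import *
st()
plan([(.6256,.0963,.06,82,44,2),(.6256,.0963,.006,82,44,3)])
tubes('wrist')
print(viewer.calibration('wrist'))
st()"
```

```text
2.15 tcp [0.5646 0.1829 0.1569] hy 81.2 z [-0.     0.002 -1.   ] q [-0.22  0.71 -0.3   1.71  0.28  0.76  0.77] F [-0.3  0.2 -0.4] open 44.5 ff 0.0
2 x {'dx': -0.46, 'dy': -0.478, 'dz': 0.605, 'wz': -0.002, 'claw': 44}
4 x {'dx': -0.457, 'dy': -0.481, 'dz': 0.604, 'wx': 0.001, 'wz': -0.002, 'claw': 44}
5 x {'dx': -0.001, 'dy': 0.001, 'dz': 0.675, 'claw': 44}
end [0.6256 0.0963 0.006 ] [ 7.030e-02  9.975e-01 -5.000e-04 -4.000e-04]
wrist [224. 281.] 1119 [0.6152 0.0974] [50.7 22.1] -7.6
wrist [ 71. 321.] 1819 [ 0.6289 -0.0417] [71.5 22.1] -83.2
wrist [ 16. 376.] 691 [ 0.6759 -0.1084] [34.9 23.7] -8.5
{'vfov': 60.33532832844736, 'cx': 315.29163477789086, 'cy': 239.09306114180325, 'extrinsics': array([[ 0.15193831,  0.93710645,  0.31423916,  0.48261518],
       [ 0.98838844, -0.14461534, -0.04663357,  0.19413588],
       [ 0.00174318,  0.31767578, -0.94819779,  0.33616349],
       [ 0.        ,  0.        ,  0.        ,  1.        ]])}
2.2 tcp [0.5646 0.1828 0.1571] hy 81.2 z [-0.     0.002 -1.   ] q [-0.22  0.71 -0.29  1.71  0.28  0.76  0.77] F [ 0.3  0.4 -0.7] open 44.0 ff 0.0
```

>>> {"op": "step_arm", "data": {"motion": [{"dx":-0.92,"dy":-0.95,"dz":0.5,"wx":0,"wy":0,"wz":0,"claw":44},{"dx":-0.92,"dy":-0.95,"dz":0.5,"wx":0,"wy":0,"wz":0,"claw":44},{"dx":-0.92,"dy":-0.95,"dz":1,"wx":0,"wy":0,"wz":0,"claw":44},{"dx":-0.92,"dy":-0.95,"dz":1,"wx":0,"wy":0,"wz":0,"claw":44}]}}

```text
clock: 2.6
tool_pos: [0.6233, 0.0904, 0.0718]
eef_rot: [0.079, 0.997, -0.002, -0.004]
contact_force: [-0.8, 0.3, -0.7]
opening: 0.5
finger_force: 0.0
```

>>> {"op": "step_arm", "data": {"motion": [{"dx":0,"dy":0,"dz":0.5,"wx":0,"wy":0,"wz":0,"claw":44},{"dx":0,"dy":0,"dz":0.7,"wx":0,"wy":0,"wz":0,"claw":44},{"dx":0,"dy":0,"dz":0.88,"wx":0,"wy":0,"wz":0,"claw":44},{"dx":0,"dy":0,"dz":0.88,"wx":0,"wy":0,"wz":0,"claw":44},{"dx":0,"dy":0,"dz":0.88,"wx":0,"wy":0,"wz":0,"claw":15},{"dx":0,"dy":0,"dz":0.88,"wx":0,"wy":0,"wz":0,"claw":15},{"dx":0,"dy":0,"dz":0.88,"wx":0,"wy":0,"wz":0,"claw":15},{"dx":0,"dy":0,"dz":0.88,"wx":0,"wy":0,"wz":0,"claw":15}]}}

```text
clock: 3.4
tool_pos: [0.6271, 0.0934, 0.007]
eef_rot: [0.078, 0.997, 0.0, 0.001]
contact_force: [-0.3, -0.2, -0.7]
opening: 0.178
finger_force: 0.0
```

```bash
python3 -c "
from plan import *
st()
x,y,z=get_state()['tool_pos']
plan([(x,y,.09,81,15,0),(.456+.019,.0222-.026,.09,0,15,2),(.475,-.0038,.03,0,15,3),(.475,-.0038,.03,0,30,3)])"
```

```text
3.4 tcp [0.6271 0.0934 0.007 ] hy 81.0 z [ 0.001  0.    -1.   ] q [-0.09  0.97 -0.23  1.66  0.37  0.56  0.87] F [-0.3 -0.2 -0.7] open 15.7 ff 0.0
1 x {'dx': -0.001, 'dz': -0.519, 'claw': 15}
1 x {'dy': 0.001, 'dz': -0.518, 'claw': 15}
6 x {'dx': 0.844, 'dy': -0.748, 'dz': -0.001, 'wz': 0.225, 'claw': 15}
3 x {'dx': 0.078, 'dy': -0.559, 'dz': -0.001, 'wz': 0.113, 'claw': 15}
5 x {'dx': -0.122, 'dy': -0.55, 'dz': -0.001, 'wz': 0.112, 'claw': 15}
5 x {'dy': -0.002, 'dz': 0.75, 'claw': 15}
3 x {'claw': 30}
end [ 0.475  -0.0038  0.03  ] [7.069e-01 7.073e-01 6.000e-04 4.000e-04]
```

The fingers shut to 15.7 mm with no force, so nothing is in the grip. I'll back up and look.

>>> {"op": "step_arm", "data": {"motion": [{"dx":0,"dy":0,"dz":-0.5,"wx":0,"wy":0,"wz":0,"claw":44},{"dx":0,"dy":0,"dz":-0.9,"wx":0,"wy":0,"wz":0,"claw":44},{"dx":0,"dy":0,"dz":-0.9,"wx":0,"wy":0,"wz":0,"claw":44}]}}

```text
clock: 3.7
tool_pos: [0.63, 0.0943, 0.083]
eef_rot: [0.078, 0.997, 0.001, 0.004]
contact_force: [0.1, -0.8, -0.7]
opening: 0.425
finger_force: 0.0
```

```bash
python3 -c "
from plan import *
st(); tubes('wrist'); st(); tubes('top'); tubes('scene')
snap('wrist','w2')"
```

```text
3.7 tcp [0.63   0.0943 0.083 ] hy 81.0 z [ 0.009  0.002 -1.   ] q [-0.07  0.86 -0.28  1.63  0.33  0.69  0.9 ] F [ 0.1 -0.8 -0.7] open 37.4 ff 0.0
wrist [327. 185.] 338 [0.5983 0.1037] [14.7 13.5] -6.2
wrist [103. 271.] 3320 [ 0.6288 -0.0415] [70.4 22.2] -83.1
wrist [ 32. 358.] 1927 [ 0.686  -0.1107] [54.9 22.5] -12.4
3.75 tcp [0.6284 0.0937 0.0807] hy 81.0 z [ 0.005  0.001 -1.   ] q [-0.07  0.86 -0.28  1.63  0.33  0.68  0.9 ] F [ 0.3 -0.3 -0.4] open 41.3 ff 0.0
top [312. 197.] 210 [0.6998 0.0241] [68.3 21.1] -33.1
top [364. 200.] 226 [ 0.6943 -0.1112] [69.5 21.6] -12.4
top [391. 232.] 235 [ 0.6148 -0.1807] [70.1 22.1] 39.5
top [337. 225.] 220 [ 0.6298 -0.0399] [69.7 21.5] -83.4
top [620. 397.] 2554 [ 0.1964 -0.7884] [163.1 139. ] 22.6
scene [310. 292.] 294 [ 0.6294 -0.0423] [69.5 24.2] -83.1
scene [356. 303.] 307 [0.7013 0.0218] [69.7 21.4] -32.7
scene [244. 316.] 340 [ 0.6143 -0.1826] [70.6 23.3] 38.4
scene [296. 331.] 365 [ 0.6949 -0.113 ] [71.2 21.5] -12.5
```

View pics/w2.png

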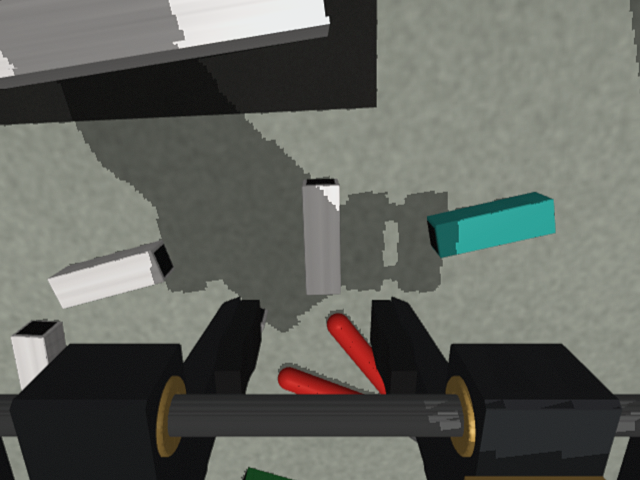

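The wrist view shows offcut A at about (321,238), still there but in the arm's shadow and away from the fingers' line. I'll measure it by height instead of colour.

```bash
cat >> plan.py <<'E'
def tall(cam,lo=.012,hi=.03,amin=60,box=None):
    im,d,c=snap(cam); W=cloud(d,c); Z=W[...,2]
    m=(Z>lo)&(Z<hi)&(d>0.1)
    if box: m&=(W[...,0]>box[0])&(W[...,0]<box[1])&(W[...,1]>box[2])&(W[...,1]<box[3])
    for b,ce,a in blobs(m,amin):
        r=rect(W,b); print(cam,ce.round(),a,r[0].round(4),np.round(r[1],1),round(r[2],1),'col',np.median(im[b],0))
E
python3 -c "
from plan import *
st(); bx=(.5,.72,-.2,.2)
for c in('wrist','top','scene'): tall(c,box=bx)
c=viewer.calibration('wrist'); E=np.linalg.inv(c['extrinsics']); s=get_state(); f=240/np.tan(np.radians(c['vfov'])/2)
p=E[:3,:3]@s['tool_pos']+E[:3,3]; print('tcp px',p[0]/p[2]*f+c['cx'],p[1]/p[2]*f+c['cy'])
"
```

```text
3.9 tcp [0.6256 0.093  0.0773] hy 81.0 z [-0.002 -0.001 -1.   ] q [-0.07  0.87 -0.27  1.64  0.33  0.68  0.9 ] F [ 0.7 -1.1 -0.1] open 43.8 ff 0.0
wrist [166.  58.] 1755 [0.5103 0.0253] [183.1   0.6] 89.4 col [82. 81. 79.]
wrist [322. 239.] 4075 [0.625  0.0963] [71.1 22. ] -7.3 col [132. 130. 128.]
wrist [465. 234.] 2400 [0.6342 0.1826] [36.3 22.6] -85.9 col [ 45. 162. 152.]
wrist [109. 279.] 4129 [ 0.6289 -0.0409] [71.7 22.5] -83.1 col [216. 213. 210.]
wrist [351. 345.] 871 [0.7036 0.1048] [41.8 13. ] 27.0 col [179.  35.  30.]
wrist [ 32. 353.] 1770 [ 0.6793 -0.1088] [43.2 23.5] -11.7 col [212. 208. 205.]
top [311. 199.] 204 [0.697  0.0252] [64.3 22.2] -32.8 col [206. 211. 215.]
top [364. 202.] 211 [ 0.6901 -0.1108] [63.  22.1] -11.7 col [207. 212. 215.]
top [390. 231.] 225 [ 0.6149 -0.1804] [69.6 22.3] 39.3 col [207. 212. 215.]
top [336. 225.] 242 [ 0.6291 -0.0406] [71.1 22.2] -82.5 col [206. 211. 215.]
scene [300. 245.] 350 [0.5103 0.0075] [163.7   9.1] 88.3 col [122. 123. 124.]
scene [399. 252.] 171 [0.6359 0.1812] [38.4 23.1] -85.8 col [  0. 107. 103.]
scene [365. 265.] 326 [0.6276 0.0944] [72.7 23.6] -7.5 col [130. 131. 132.]
scene [310. 293.] 382 [ 0.6306 -0.043 ] [69.8 23.7] -83.2 col [198. 198. 200.]
scene [389. 290.] 91 [0.7039 0.1017] [37.6 14.8] 23.1 col [180.  21.  11.]
scene [356. 301.] 275 [0.6978 0.0236] [63.6 22.4] -31.9 col [199. 200. 201.]
scene [247. 318.] 379 [ 0.6158 -0.1821] [70.1 24.2] 38.1 col [198. 199. 200.]
scene [295. 330.] 342 [ 0.6907 -0.1125] [63.7 22.5] -11.5 col [200. 201. 202.]
tcp px 317.37255979509854 284.5057685365849
```

```bash
python3 -c "
from plan import *
s=get_state(); im,d,c=snap('wrist'); W=cloud(d,c); T=R.from_quat(s['eef_rot'])
for u,v in [(250,303),(258,310),(235,303),(382,303),(378,310),(245,330),(390,330),(250,360),(380,360)]:
    print((u,v),d[v,u].round(4),im[v,u],(T.inv().apply(W[v,u]-s['tool_pos'])*1000).round(1))
"
```

```text
(250, 303) 0.1591 [19 20 19] [  8.8 -26.1 -36. ]
(258, 310) 0.1598 [12 11 12] [  5.9 -23.2 -36.2]
(235, 303) 0.1568 [18 20 20] [  9.9 -31.5 -38.1]
(382, 303) 0.1594 [16 16 17] [  8.7  24.8 -35.7]
(378, 310) 0.1543 [17 17 17] [  8.6  22.5 -41.1]
(245, 330) 0.1408 [17 16 16] [  8.6 -24.9 -55.4]
(390, 330) 0.1404 [18 17 19] [  8.8  24.4 -55.7]
(250, 360) 0.1436 [13 14 15] [ -2.7 -23.7 -56.3]
(380, 360) 0.1447 [17 17 16] [ -3.4  21.7 -55.3]
```

```bash
cat > tips.py <<'E'
from plan import *
s=get_state(); im,d,c=snap('wrist'); W=cloud(d,c); T=R.from_quat(s['eef_rot'])
L=T.inv().apply((W-s['tool_pos']).reshape(-1,3)).reshape(480,640,3)*1000
m=(d>0.05)&(abs(L[...,0])<14)&(abs(L[...,1])<60)&(L[...,2]<30)&(L[...,2]>-80)&(im.max(-1)<60)
st()
for sg in(-1,1):
    q=L[m&(L[...,1]*sg>0)]; k=np.argsort(-q[:,2])[:400:40]; print(sg,len(q)); print(q[k].round(1).tolist())
    t=q[q[:,2]>q[:,2].max()-12]; print(t.min(0).round(1),t.max(0).round(1))
E
python3 tips.py
```

```text
4.15 tcp [0.6259 0.0933 0.0773] hy 81.0 z [-0.002 -0.    -1.   ] q [-0.07  0.87 -0.27  1.64  0.33  0.68  0.9 ] F [-0.1 -0.8 -0.3] open 44.1 ff 0.0
-1 4898
[[2.3, -23.1, -31.9], [1.7, -22.8, -34.1], [8.7, -29.4, -34.9], [8.6, -23.1, -35.5], [10.3, -33.7, -36.4], [9.9, -33.5, -37.3], [8.7, -23.5, -38.1], [4.3, -22.9, -38.7], [-1.0, -23.0, -39.3], [10.0, -36.0, -39.8]]
[ -8.6 -36.6 -43.9] [ 10.8 -22.7 -31.9]
1 4903
[[7.6, 29.0, -31.8], [9.1, 21.2, -33.8], [-4.6, 21.2, -34.8], [8.7, 21.3, -35.6], [-1.0, 21.3, -36.3], [8.6, 25.4, -37.1], [8.1, 27.6, -37.9], [8.8, 21.7, -38.4], [1.1, 21.2, -39.2], [10.0, 30.9, -39.7]]
[ -8.9  20.9 -43.8] [ 11.   34.7 -31.8]
```

>>> {"op": "step_arm", "data": {"motion": [{"dx":0,"dy":0,"dz":0,"wx":0,"wy":0,"wz":0,"claw":15},{"dx":0,"dy":0,"dz":0,"wx":0,"wy":0,"wz":0,"claw":15},{"dx":0,"dy":0,"dz":0,"wx":0,"wy":0,"wz":0,"claw":15},{"dx":0,"dy":0,"dz":0,"wx":0,"wy":0,"wz":0,"claw":15}]}}

```text
clock: 4.55
tool_pos: [0.6265, 0.0934, 0.0782]
eef_rot: [0.078, 0.997, 0.0, 0.0]
contact_force: [0.5, 0.4, 0.1]
opening: 0.177
finger_force: 0.0
```

```bash
python3 tips.py
```

```text
4.6 tcp [0.6265 0.0934 0.0783] hy 81.0 z [ 0.  0. -1.] q [-0.07  0.87 -0.28  1.64  0.33  0.68  0.9 ] F [-1.4 -0.4  0.2] open 15.1 ff 0.0
-1 3911
[[8.0, -14.5, -31.8], [8.7, -11.6, -34.0], [9.9, -20.0, -35.5], [8.7, -13.0, -36.6], [8.4, -16.0, -37.5], [8.4, -9.8, -38.5], [8.8, -15.8, -39.1], [9.1, -14.2, -39.8], [10.4, -16.4, -40.7], [-1.5, -8.7, -41.4]]
[ -5.3 -22.4 -43.8] [ 10.8  -8.6 -31.8]
1 3910
[[8.1, 9.6, -31.9], [9.0, 9.1, -33.7], [10.2, 16.7, -35.3], [8.2, 7.4, -36.4], [10.1, 14.9, -37.5], [8.0, 6.9, -38.4], [8.4, 9.5, -39.2], [10.0, 18.1, -39.9], [9.7, 17.6, -40.7], [10.4, 17.9, -41.3]]
[ -8.5   6.9 -43.9] [ 10.8  20.6 -31.9]
```

The depth cloud shows the fingertips about 32 mm behind the reported TCP along tool z, and that explains the miss. I'll plan with that offset from now on.

```bash
python3 - <<'E'
s=open('plan.py').read()
s=s.replace("t=np.array([x,y,z])","t=np.array([x,y,z])+r.as_matrix()[:,2]*OFF")
s=s.replace("def plan(","OFF=0.032\ndef plan(").replace("print('end',p.round(4)","print('end tip',(p-T.as_matrix()[:,2]*OFF).round(4)")
s=s.replace("print(round(s['clock'],2),'tcp',s['tool_pos'].round(4)","print(round(s['clock'],2),'TIP',(s['tool_pos']-T[:,2]*OFF).round(4)")
open('plan.py','w').write(s)
E
python3 -c "
from plan import *
st()
plan([(.625,.097,.03,82,44,2),(.625,.097,.006,82,44,3),(.625,.097,.09,82,15,0),(.475,-.0038,.09,0,15,2),(.475,-.0038,.03,0,15,3)])"
```

```text
4.6 TIP [0.6265 0.0934 0.1103] hy 81.0 z [ 0.  0. -1.] q [-0.07  0.87 -0.28  1.64  0.33  0.68  0.9 ] F [-1.4 -0.4  0.2] open 15.1 ff 0.0
1 x {'dx': 0.013, 'dy': 0.021, 'dz': 0.502, 'wz': -0.003, 'claw': 44}
3 x {'dx': 0.013, 'dy': 0.021, 'dz': 0.501, 'wz': -0.002, 'claw': 44}
4 x {'dz': 0.3, 'claw': 44}
1 x {'dz': -0.525, 'claw': 15}
1 x {'dz': -0.525, 'claw': 15}
6 x {'dx': 0.84, 'dy': -0.755, 'wz': 0.228, 'claw': 15}
3 x {'dx': 0.069, 'dy': -0.56, 'wz': 0.114, 'claw': 15}
5 x {'dx': -0.133, 'dy': -0.549, 'wz': 0.113, 'claw': 15}
5 x {'dz': 0.75, 'claw': 15}
end tip [ 0.475  -0.0038  0.03  ] [7.068e-01 7.074e-01 1.000e-04 0.000e+00]
```

>>> {"op": "step_arm", "data": {"motion": [{"dx":0.02,"dy":0.05,"dz":0,"wx":0,"wy":0,"wz":0,"claw":44},{"dx":0.02,"dy":0.05,"dz":0.5,"wx":0,"wy":0,"wz":0,"claw":44},{"dx":0.02,"dy":0.05,"dz":0.9,"wx":0,"wy":0,"wz":0,"claw":44},{"dx":0.02,"dy":0.05,"dz":0.9,"wx":0,"wy":0,"wz":0,"claw":44}]}}

```text
clock: 5.0
tool_pos: [0.6219, 0.0972, 0.0024]
eef_rot: [0.078, 0.997, -0.001, -0.004]
contact_force: [-0.6, -0.9, 0.2]
opening: 0.49
finger_force: 0.0
```

>>> {"op": "step_arm", "data": {"motion": [{"dx":0,"dy":0,"dz":0.2,"wx":0,"wy":0,"wz":0,"claw":44},{"dx":0,"dy":0,"dz":0.4,"wx":0,"wy":0,"wz":0,"claw":44},{"dx":0,"dy":0,"dz":0.4,"wx":0,"wy":0,"wz":0,"claw":44},{"dx":0,"dy":0,"dz":0.4,"wx":0,"wy":0,"wz":0,"claw":15},{"dx":0,"dy":0,"dz":0.4,"wx":0,"wy":0,"wz":0,"claw":15},{"dx":0,"dy":0,"dz":0.4,"wx":0,"wy":0,"wz":0,"claw":15},{"dx":0,"dy":0,"dz":0.4,"wx":0,"wy":0,"wz":0,"claw":15}]}}

```text
clock: 5.7
tool_pos: [0.6262, 0.0977, -0.025]
eef_rot: [0.078, 0.997, 0.0, 0.001]
contact_force: [-0.2, 0.1, 2.9]
opening: 0.25
finger_force: 24.9
```

>>> {"op": "step_arm", "data": {"motion": [{"dx":0,"dy":0,"dz":-0.5,"wx":0,"wy":0,"wz":0,"claw":15},{"dx":0,"dy":0,"dz":-1,"wx":0,"wy":0,"wz":0,"claw":15},{"dx":0,"dy":0,"dz":-1,"wx":0,"wy":0,"wz":0,"claw":15}]}}

```text
clock: 6.0
tool_pos: [0.6297, 0.0987, 0.0596]
eef_rot: [0.078, 0.997, 0.002, 0.005]
contact_force: [0.8, 0.7, -0.7]
opening: 0.246
finger_force: 24.9
```

```bash
python3 -c "
from plan import *
st()
plan([(.475,-.0038,.085,0,15,2),(.475,-.0038,.031,0,15,3)])"
```

```text
6.0 TIP [0.6294 0.0987 0.0916] hy 81.0 z [ 0.01   0.003 -1.   ] q [-0.08  0.89 -0.26  1.64  0.35  0.64  0.88] F [ 0.8  0.7 -0.7] open 21.7 ff 24.9
6 x {'dx': 0.855, 'dy': -0.784, 'dz': 0.03, 'wx': 0.002, 'wy': 0.001, 'wz': 0.225, 'claw': 15}
3 x {'dx': 0.07, 'dy': -0.576, 'dz': 0.019, 'wx': 0.001, 'wz': 0.113, 'claw': 15}
5 x {'dx': -0.133, 'dy': -0.564, 'dz': 0.021, 'wy': 0.001, 'wz': 0.112, 'claw': 15}
5 x {'dx': -0.001, 'dy': -0.001, 'dz': 0.675, 'claw': 15}
end tip [ 0.4749 -0.0038  0.031 ] [7.070e-01 7.072e-01 5.000e-04 2.000e-04]
```

>>> {"op": "step_arm", "data": {"motion": [{"dx":0.2,"dy":-0.2,"dz":0,"wx":0,"wy":0,"wz":0.045,"claw":15},{"dx":0.4,"dy":-0.4,"dz":0,"wx":0,"wy":0,"wz":0.09,"claw":15},{"dx":0.6,"dy":-0.6,"dz":0,"wx":0,"wy":0,"wz":0.135,"claw":15},{"dx":0.82,"dy":-0.78,"dz":0,"wx":0,"wy":0,"wz":0.18,"claw":15},{"dx":0.82,"dy":-0.78,"dz":0,"wx":0,"wy":0,"wz":0.225,"claw":15},{"dx":0.82,"dy":-0.78,"dz":0,"wx":0,"wy":0,"wz":0.225,"claw":15}]}}

```text
clock: 6.6
tool_pos: [0.5505, 0.0458, 0.0541]
eef_rot: [0.419, 0.908, -0.0, -0.0]
contact_force: [0.4, -0.2, -0.0]
opening: 0.25
finger_force: 24.9
```

>>> {"op": "step_arm", "data": {"motion": [{"dx":0.07,"dy":-0.57,"dz":0,"wx":0,"wy":0,"wz":0.045,"claw":15},{"dx":0.07,"dy":-0.57,"dz":0,"wx":0,"wy":0,"wz":0.09,"claw":15},{"dx":0.07,"dy":-0.57,"dz":0,"wx":0,"wy":0,"wz":0.113,"claw":15}]}}

```text
clock: 6.9
tool_pos: [0.5119, 0.0203, 0.054]
eef_rot: [0.573, 0.82, -0.0, -0.0]
contact_force: [0.7, -0.1, -0.1]
opening: 0.244
finger_force: 24.9
```

>>> {"op": "step_arm", "data": {"motion": [{"dx":-0.13,"dy":-0.56,"dz":0,"wx":0,"wy":0,"wz":0.045,"claw":15},{"dx":-0.13,"dy":-0.56,"dz":0,"wx":0,"wy":0,"wz":0.09,"claw":15},{"dx":-0.13,"dy":-0.56,"dz":0,"wx":0,"wy":0,"wz":0.112,"claw":15},{"dx":-0.13,"dy":-0.56,"dz":0,"wx":0,"wy":0,"wz":0.112,"claw":15},{"dx":-0.13,"dy":-0.56,"dz":0,"wx":0,"wy":0,"wz":0.112,"claw":15}]}}

```text
clock: 7.4
tool_pos: [0.4749, -0.004, 0.0541]
eef_rot: [0.705, 0.709, 0.0, 0.0]
contact_force: [-0.2, 0.2, -0.4]
opening: 0.245
finger_force: 24.9
```

```bash
python3 -c "
from plan import *
st()
plan([(.475,-.0038,.031,0,15,3),(.475,-.0038,.031,0,30,3),(.475,-.0038,.085,0,30,3),(.6292,-.0412,.085,7,44,3),(.6292,-.0412,.006,7,44,3)])
tall('wrist',.03,.12,200)"
```

```text
7.4 TIP [ 0.4749 -0.004   0.0861] hy 0.3 z [ 0.001  0.001 -1.   ] q [-0.12  0.78  0.05  2.14 -0.15  0.23  0.07] F [-0.2  0.2 -0.4] open 21.6 ff 24.9
5 x {'dx': 0.002, 'dz': 0.688, 'wz': 0.002, 'claw': 15}
3 x {'claw': 30}
5 x {'dy': 0.001, 'dz': -0.675, 'claw': 30}
2 x {'dx': -0.233, 'dy': 0.964, 'dz': 0.001, 'wz': -0.02, 'claw': 44}
5 x {'dx': -0.292, 'dy': 0.947, 'dz': 0.001, 'wz': -0.019, 'claw': 44}
5 x {'dx': -0.001, 'dz': 0.987, 'claw': 44}
end tip [ 0.6292 -0.0412  0.006 ] [6.629e-01 7.487e-01 4.000e-04 1.000e-04]
wrist [162. 164.] 5005 [0.402  0.0329] [169.5   4.2] 89.4 col [77. 76. 74.]
wrist [328. 287.] 17736 [0.4793 0.0217] [190.7  62.2] 89.4 col [118. 116. 115.]
wrist [274. 446.] 779 [ 0.4568 -0.0648] [19.3 11.6] -1.4 col [13. 13. 13.]
```

>>> {"op": "step_arm", "data": {"motion": [{"dx":0,"dy":0,"dz":0.4,"wx":0,"wy":0,"wz":0,"claw":15},{"dx":0,"dy":0,"dz":0.76,"wx":0,"wy":0,"wz":0,"claw":15},{"dx":0,"dy":0,"dz":0.76,"wx":0,"wy":0,"wz":0,"claw":15},{"dx":0,"dy":0,"dz":0.76,"wx":0,"wy":0,"wz":0,"claw":15},{"dx":0,"dy":0,"dz":0.76,"wx":0,"wy":0,"wz":0,"claw":28},{"dx":0,"dy":0,"dz":0.76,"wx":0,"wy":0,"wz":0,"claw":28},{"dx":0,"dy":0,"dz":0.76,"wx":0,"wy":0,"wz":0,"claw":28}]}}

```text
clock: 8.15
tool_pos: [0.475, -0.0044, -0.0056]
eef_rot: [0.707, 0.707, 0.001, 0.001]
contact_force: [0.4, 0.4, -0.6]
opening: 0.312
finger_force: 0.0
```

>>> {"op": "step_arm", "data": {"motion": [{"dx":0,"dy":0,"dz":-0.4,"wx":0,"wy":0,"wz":0,"claw":28},{"dx":0,"dy":0,"dz":-0.76,"wx":0,"wy":0,"wz":0,"claw":28},{"dx":0,"dy":0,"dz":-0.76,"wx":0,"wy":0,"wz":0,"claw":28}]}}

```text
clock: 8.45
tool_pos: [0.4764, -0.0046, 0.0574]
eef_rot: [0.707, 0.707, 0.002, 0.002]
contact_force: [0.7, 0.4, -0.4]
opening: 0.322
finger_force: 0.0
```

>>> {"op": "step_arm", "data": {"motion": [{"dx":-0.23,"dy":0.96,"dz":0,"wx":0,"wy":0,"wz":-0.02,"claw":44},{"dx":-0.23,"dy":0.96,"dz":0,"wx":0,"wy":0,"wz":-0.02,"claw":44},{"dx":-0.23,"dy":0.96,"dz":0,"wx":0,"wy":0,"wz":-0.02,"claw":44}]}}

```text
clock: 8.75
tool_pos: [0.5563, -0.0241, 0.0546]
eef_rot: [0.685, 0.729, 0.002, 0.003]
contact_force: [-0.2, 0.7, 0.6]
opening: 0.497
finger_force: 0.0
```

>>> {"op": "step_arm", "data": {"motion": [{"dx":-0.3,"dy":0.95,"dz":0,"wx":0,"wy":0,"wz":-0.018,"claw":44},{"dx":-0.3,"dy":0.95,"dz":0,"wx":0,"wy":0,"wz":-0.018,"claw":44},{"dx":-0.3,"dy":0.95,"dz":0,"wx":0,"wy":0,"wz":-0.018,"claw":44},{"dx":-0.3,"dy":0.95,"dz":0,"wx":0,"wy":0,"wz":-0.018,"claw":44}]}}

```text
clock: 9.15
tool_pos: [0.627, -0.0417, 0.0534]
eef_rot: [0.663, 0.748, -0.001, -0.001]
contact_force: [-0.3, -0.7, 0.4]
opening: 0.5
finger_force: 0.0
```

```bash
python3 -c "
from plan import *
st(); tall('wrist',box=(.53,.8,-.25,.09)); tall('top',.006,.03,box=(.41,.51,-.045,.125))
plan([(.6292,-.0412,.006,7,44,3),(.6292,-.0412,.085,7,15,3),(.475,.0722,.085,0,15,2),(.475,.0722,.03,0,15,2)])"
```

```text
9.15 TIP [ 0.6271 -0.0417  0.0854] hy 6.9 z [-0.002  0.    -1.   ] q [-0.03  0.89  0.05  1.67 -0.07  0.58  0.18] F [-0.3 -0.7  0.4] open 44.1 ff 0.0
wrist [568.  64.] 2452 [0.7378 0.0716] [50.1 14. ] 56.5 col [173.  34.  30.]
wrist [468. 153.] 6388 [0.6991 0.0229] [71.  22.3] -32.4 col [224. 222. 220.]
wrist [319. 252.] 4892 [ 0.6289 -0.0413] [71.  22.1] -83.2 col [129. 127. 125.]
wrist [542. 320.] 2605 [ 0.7646 -0.069 ] [71.2 26.9] 10.2 col [191. 114.  75.]
wrist [365. 365.] 890 [ 0.6698 -0.1071] [22.9 22.7] -10.8 col [131. 129. 127.]
wrist [264. 455.] 2741 [ 0.6141 -0.1818] [70.6 23.2] 39.1 col [209. 206. 203.]
top [310. 287.] 86 [0.4661 0.0255] [48.1 19.8] -3.8 col [203. 208. 213.]
5 x {'dx': -0.005, 'dy': 0.041, 'dz': 0.995, 'wx': -0.001, 'claw': 44}
5 x {'dx': 0.001, 'dz': -0.987, 'claw': 15}
3 x {'dx': 0.819, 'dy': -0.872, 'dz': 0.001, 'wz': 0.019, 'claw': 15}
5 x {'dx': 0.767, 'dy': -0.918, 'wz': 0.019, 'claw': 15}
4 x {'dx': -0.001, 'dz': 0.688, 'claw': 15}
end tip [0.475  0.0722 0.03  ] [ 7.066e-01  7.076e-01  3.000e-04 -4.000e-04]
```

>>> {"op": "step_arm", "data": {"motion": [{"dx":0,"dy":0.03,"dz":0.5,"wx":0,"wy":0,"wz":0,"claw":44},{"dx":0,"dy":0.03,"dz":0.99,"wx":0,"wy":0,"wz":0,"claw":44},{"dx":0,"dy":0.03,"dz":0.99,"wx":0,"wy":0,"wz":0,"claw":44},{"dx":0,"dy":0.03,"dz":0.99,"wx":0,"wy":0,"wz":0,"claw":44},{"dx":0,"dy":0.03,"dz":0.99,"wx":0,"wy":0,"wz":0,"claw":15},{"dx":0,"dy":0.03,"dz":0.99,"wx":0,"wy":0,"wz":0,"claw":15},{"dx":0,"dy":0.03,"dz":0.99,"wx":0,"wy":0,"wz":0,"claw":15},{"dx":0,"dy":0.03,"dz":0.99,"wx":0,"wy":0,"wz":0,"claw":15}]}}

```text
clock: 10.05
tool_pos: [0.6317, -0.0417, -0.0234]
eef_rot: [0.663, 0.748, 0.001, 0.001]
contact_force: [-0.8, 0.7, 7.2]
opening: 0.248
finger_force: 25.0
```

>>> {"op": "step_arm", "data": {"motion": [{"dx":0,"dy":0,"dz":-0.5,"wx":0,"wy":0,"wz":0,"claw":15},{"dx":0,"dy":0,"dz":-0.99,"wx":0,"wy":0,"wz":0,"claw":15},{"dx":0,"dy":0,"dz":-0.99,"wx":0,"wy":0,"wz":0,"claw":15}]}}

```text
clock: 10.35
tool_pos: [0.6352, -0.0422, 0.0598]
eef_rot: [0.664, 0.748, 0.003, 0.004]
contact_force: [0.4, -0.4, 0.1]
opening: 0.246
finger_force: 25.0
```

>>> {"op": "step_arm", "data": {"motion": [{"dx":0.4,"dy":-0.44,"dz":0,"wx":0,"wy":0,"wz":0.019,"claw":15},{"dx":0.82,"dy":-0.87,"dz":0,"wx":0,"wy":0,"wz":0.019,"claw":15},{"dx":0.82,"dy":-0.87,"dz":0,"wx":0,"wy":0,"wz":0.019,"claw":15}]}}

```text
clock: 10.65
tool_pos: [0.5456, 0.0205, 0.0534]
eef_rot: [0.683, 0.731, -0.003, -0.005]
contact_force: [0.7, 0.1, -0.7]
opening: 0.246
finger_force: 25.0
```

>>> {"op": "step_arm", "data": {"motion": [{"dx":0.4,"dy":-0.46,"dz":0,"wx":0,"wy":0,"wz":0.019,"claw":15},{"dx":0.77,"dy":-0.92,"dz":0,"wx":0,"wy":0,"wz":0.019,"claw":15},{"dx":0.77,"dy":-0.92,"dz":0,"wx":0,"wy":0,"wz":0.019,"claw":15},{"dx":0.77,"dy":-0.92,"dz":0,"wx":0,"wy":0,"wz":0.019,"claw":15}]}}

```text
clock: 11.05
tool_pos: [0.4765, 0.0729, 0.0542]
eef_rot: [0.706, 0.708, 0.0, -0.0]
contact_force: [1.3, 0.6, -0.5]
opening: 0.248
finger_force: 25.0
```

>>> {"op": "step_arm", "data": {"motion": [{"dx":0,"dy":0,"dz":0.4,"wx":0,"wy":0,"wz":0,"claw":15},{"dx":0,"dy":0,"dz":0.8,"wx":0,"wy":0,"wz":0,"claw":15},{"dx":0,"dy":0,"dz":0.8,"wx":0,"wy":0,"wz":0,"claw":15},{"dx":0,"dy":0,"dz":0.8,"wx":0,"wy":0,"wz":0,"claw":15},{"dx":0,"dy":0,"dz":0.8,"wx":0,"wy":0,"wz":0,"claw":28},{"dx":0,"dy":0,"dz":0.8,"wx":0,"wy":0,"wz":0,"claw":28},{"dx":0,"dy":0,"dz":0.8,"wx":0,"wy":0,"wz":0,"claw":28}]}}

```text
clock: 11.75
tool_pos: [0.4776, 0.0723, -0.0087]
eef_rot: [0.707, 0.707, 0.001, 0.001]
contact_force: [0.7, -0.1, -0.3]
opening: 0.318
finger_force: 0.0
```

>>> {"op": "step_arm", "data": {"motion": [{"dx":0,"dy":0,"dz":-0.4,"wx":0,"wy":0,"wz":0,"claw":28},{"dx":0,"dy":0,"dz":-0.8,"wx":0,"wy":0,"wz":0,"claw":28},{"dx":0,"dy":0,"dz":-0.8,"wx":0,"wy":0,"wz":0,"claw":28}]}}

```text
clock: 12.05
tool_pos: [0.479, 0.0725, 0.0577]
eef_rot: [0.707, 0.707, 0.003, 0.002]
contact_force: [0.5, 0.5, -0.3]
opening: 0.319
finger_force: 0.0
```

```bash
python3 -c "
from plan import *
st(); tall('wrist',.006,.03,box=(.4,.52,-.045,.125))
c,s=np.cos(np.radians(-32.4)),np.sin(np.radians(-32.4)); B=np.array([.6995,.0232])-.016*np.array([c,s]); print(B)
plan([(*B,.085,58,36,2),(*B,.006,58,36,3),(*B,.085,58,15,3)])"
```

```text
12.05 TIP [0.4788 0.0724 0.0897] hy 0.0 z [ 0.007  0.001 -1.   ] q [-0.29  0.77  0.07  2.12 -0.2   0.25 -0.05] F [ 0.5  0.5 -0.3] open 28.1 ff 0.0
wrist [181. 255.] 2456 [0.4038 0.0629] [110.    3.8] -89.0 col [90. 89. 87.]
wrist [367. 233.] 791 [0.5078 0.0779] [78.  3.] 87.4 col [90. 89. 88.]
wrist [312. 289.] 7980 [0.4771 0.0451] [125.9  25.7] 86.9 col [143. 141. 139.]
wrist [358. 387.] 75 [ 0.5068 -0.0211] [22.1  0.4] 89.2 col [90. 89. 87.]
[0.68599075 0.03177323]
3 x {'dx': -0.17, 'dy': 0.865, 'dz': 0.017, 'wz': -0.107, 'claw': 36}
3 x {'dx': -0.446, 'dy': 0.761, 'dz': 0.017, 'wx': 0.001, 'wz': -0.107, 'claw': 36}
5 x {'dx': -0.673, 'dy': 0.571, 'dz': 0.015, 'wy': 0.001, 'wz': -0.108, 'claw': 36}
5 x {'dx': -0.001, 'dy': -0.001, 'dz': 0.988, 'claw': 36}
5 x {'dx': 0.001, 'dy': 0.001, 'dz': -0.988, 'claw': 15}
end tip [0.686  0.0317 0.085 ] [ 2.756e-01  9.613e-01  6.000e-04 -4.000e-04]
```

>>> {"op": "step_arm", "data": {"motion": [{"dx":-0.17,"dy":0.87,"dz":0,"wx":0,"wy":0,"wz":-0.04,"claw":36},{"dx":-0.17,"dy":0.87,"dz":0,"wx":0,"wy":0,"wz":-0.08,"claw":36},{"dx":-0.17,"dy":0.87,"dz":0,"wx":0,"wy":0,"wz":-0.107,"claw":36}]}}

```text
clock: 12.4
tool_pos: [0.5502, 0.0576, 0.0538]
eef_rot: [0.578, 0.816, 0.001, 0.002]
contact_force: [-0.5, 0.5, 0.5]
opening: 0.411
finger_force: 0.0
```

>>> {"op": "step_arm", "data": {"motion": [{"dx":-0.44,"dy":0.76,"dz":0,"wx":0,"wy":0,"wz":-0.04,"claw":36},{"dx":-0.44,"dy":0.76,"dz":0,"wx":0,"wy":0,"wz":-0.08,"claw":36},{"dx":-0.44,"dy":0.76,"dz":0,"wx":0,"wy":0,"wz":-0.107,"claw":36}]}}

```text
clock: 12.7
tool_pos: [0.6185, 0.0441, 0.0534]
eef_rot: [0.433, 0.901, 0.001, 0.002]
contact_force: [0.4, 0.3, -0.1]
opening: 0.412
finger_force: 0.0
```

>>> {"op": "step_arm", "data": {"motion": [{"dx":-0.67,"dy":0.57,"dz":0,"wx":0,"wy":0,"wz":-0.04,"claw":36},{"dx":-0.67,"dy":0.57,"dz":0,"wx":0,"wy":0,"wz":-0.08,"claw":36},{"dx":-0.67,"dy":0.57,"dz":0,"wx":0,"wy":0,"wz":-0.108,"claw":36},{"dx":-0.67,"dy":0.57,"dz":0,"wx":0,"wy":0,"wz":-0.108,"claw":36},{"dx":-0.67,"dy":0.57,"dz":0,"wx":0,"wy":0,"wz":-0.108,"claw":36},{"dx":-0.67,"dy":0.57,"dz":0,"wx":0,"wy":0,"wz":-0.108,"claw":36}]}}

```text
clock: 13.3
tool_pos: [0.6835, 0.0325, 0.0537]
eef_rot: [0.276, 0.961, -0.0, -0.001]
contact_force: [0.4, -0.2, 0.3]
opening: 0.408
finger_force: 0.0
```

```bash
python3 -c "
from plan import *
st(); tall('wrist',.005,.03,box=(.6,.8,-.25,.12)); st()
B=.686,.0318
plan([(*B,.006,58,36,3),(*B,.085,58,15,3),(.437,.0222-.026+.016,.085,0,15,2),(.437,.0122,.033,0,15,2)])"
```

```text
13.3 TIP [0.6836 0.0325 0.0857] hy 58.0 z [-0.001  0.    -1.   ] q [-0.02  0.95 -0.18  1.47  0.22  0.74  0.72] F [ 0.4 -0.2  0.3] open 36.0 ff 0.0
wrist [454. 223.] 2738 [0.7149 0.1101] [71.5 15.9] 27.5 col [114.5  24.   21. ]
wrist [318. 281.] 4694 [0.6989 0.0233] [70.9 22. ] -32.2 col [125. 123. 121.]
wrist [449. 290.] 3562 [0.7465 0.0857] [85.1 16.4] 58.4 col [110.  22.  19.]
wrist [114. 336.] 659 [ 0.6629 -0.1025] [27.2 13.3] 45.2 col [85. 84. 82.]
wrist [ 12. 348.] 1088 [ 0.6368 -0.1591] [27.  16.1] -18.4 col [94. 93. 91.]
wrist [279. 451.] 622 [ 0.7881 -0.0637] [30.6 14.2] -21.9 col [186. 111.  73.]
13.35 TIP [0.6838 0.0324 0.086 ] hy 58.0 z [-0.001  0.    -1.   ] q [-0.02  0.95 -0.18  1.47  0.22  0.74  0.72] F [-0.2 -0.4 -0.5] open 36.0 ff 0.0
5 x {'dx': -0.029, 'dy': 0.009, 'dz': 1.0, 'claw': 36}
5 x {'dx': 0.001, 'dy': -0.001, 'dz': -0.988, 'claw': 15}
3 x {'dx': 0.836, 'dy': -0.619, 'dz': 0.001, 'wz': 0.107, 'claw': 15}
3 x {'dx': 0.585, 'dy': -0.861, 'dz': 0.001, 'wz': 0.108, 'claw': 15}
2 x {'dx': 0.133, 'dy': -0.503, 'wz': 0.054, 'claw': 15}
4 x {'dx': 0.046, 'dy': -0.518, 'dz': 0.001, 'wz': 0.053, 'claw': 15}
4 x {'dz': 0.65, 'claw': 15}
end tip [0.437  0.0122 0.033 ] [ 7.070e-01  7.072e-01 -3.000e-04 -3.000e-04]
```

>>> {"op": "step_arm", "data": {"motion": [{"dx":0,"dy":0.01,"dz":0.5,"wx":0,"wy":0,"wz":0,"claw":36},{"dx":0,"dy":0.01,"dz":0.98,"wx":0,"wy":0,"wz":0,"claw":36},{"dx":0,"dy":0.01,"dz":0.98,"wx":0,"wy":0,"wz":0,"claw":36},{"dx":0,"dy":0.01,"dz":0.98,"wx":0,"wy":0,"wz":0,"claw":36},{"dx":0,"dy":0.01,"dz":0.98,"wx":0,"wy":0,"wz":0,"claw":15},{"dx":0,"dy":0.01,"dz":0.98,"wx":0,"wy":0,"wz":0,"claw":15},{"dx":0,"dy":0.01,"dz":0.98,"wx":0,"wy":0,"wz":0,"claw":15},{"dx":0,"dy":0.01,"dz":0.98,"wx":0,"wy":0,"wz":0,"claw":15}]}}

```text
clock: 14.15
tool_pos: [0.6866, 0.0329, -0.0218]
eef_rot: [0.276, 0.961, 0.001, 0.002]
contact_force: [-0.8, 0.2, 7.1]
opening: 0.247
finger_force: 25.0
```

>>> {"op": "step_arm", "data": {"motion": [{"dx":0,"dy":0,"dz":-0.5,"wx":0,"wy":0,"wz":0,"claw":15},{"dx":0,"dy":0,"dz":-0.98,"wx":0,"wy":0,"wz":0,"claw":15},{"dx":0,"dy":0,"dz":-0.98,"wx":0,"wy":0,"wz":0,"claw":15},{"dx":0,"dy":0,"dz":-0.98,"wx":0,"wy":0,"wz":0,"claw":15}]}}

```text
clock: 14.55
tool_pos: [0.6857, 0.0327, 0.0558]
eef_rot: [0.276, 0.961, 0.001, 0.001]
contact_force: [0.4, 0.1, -0.8]
opening: 0.245
finger_force: 25.0
```

>>> {"op": "step_arm", "data": {"motion": [{"dx":0.4,"dy":-0.3,"dz":0,"wx":0,"wy":0,"wz":0.04,"claw":15},{"dx":0.83,"dy":-0.61,"dz":0,"wx":0,"wy":0,"wz":0.08,"claw":15},{"dx":0.83,"dy":-0.61,"dz":0,"wx":0,"wy":0,"wz":0.107,"claw":15}]}}

```text
clock: 14.85
tool_pos: [0.5904, 0.0247, 0.0515]
eef_rot: [0.434, 0.901, -0.005, -0.008]
contact_force: [0.5, -0.4, -0.1]
opening: 0.25
finger_force: 25.0
```

>>> {"op": "step_arm", "data": {"motion": [{"dx":0.3,"dy":-0.44,"dz":0,"wx":0,"wy":0,"wz":0.04,"claw":15},{"dx":0.58,"dy":-0.86,"dz":0,"wx":0,"wy":0,"wz":0.08,"claw":15},{"dx":0.58,"dy":-0.86,"dz":0,"wx":0,"wy":0,"wz":0.108,"claw":15}]}}

```text
clock: 15.15
tool_pos: [0.5096, 0.0181, 0.0528]
eef_rot: [0.58, 0.814, -0.005, -0.005]
contact_force: [-0.3, -0.1, -0.7]
opening: 0.245
finger_force: 25.0
```

>>> {"op": "step_arm", "data": {"motion": [{"dx":0.13,"dy":-0.5,"dz":0,"wx":0,"wy":0,"wz":0.04,"claw":15},{"dx":0.22,"dy":-0.95,"dz":0,"wx":0,"wy":0,"wz":0.08,"claw":15},{"dx":0.22,"dy":-0.95,"dz":0,"wx":0,"wy":0,"wz":0.107,"claw":15},{"dx":0.22,"dy":-0.95,"dz":0,"wx":0,"wy":0,"wz":0.107,"claw":15},{"dx":0.22,"dy":-0.95,"dz":0,"wx":0,"wy":0,"wz":0.107,"claw":15}]}}

```text
clock: 15.65
tool_pos: [0.4431, 0.0113, 0.0538]
eef_rot: [0.706, 0.708, 0.0, 0.0]
contact_force: [0.7, 0.4, -0.3]
opening: 0.248
finger_force: 25.0
```

```bash
python3 -c "
from plan import *
st()
plan([(.438,.0122,.033,0,15,2),(.438,.0122,.085,0,28,2),(.6141,-.1816,.085,-51,44,2),(.6141,-.1816,.006,-51,44,2)])
tall('wrist',.006,.075,box=(.4,.52,-.045,.125)); snap('wrist','w3')"
```

```text
15.65 TIP [0.4431 0.0113 0.0858] hy 0.2 z [ 0.  0. -1.] q [-0.15  0.76  0.03  2.23 -0.15  0.15  0.03] F [ 0.7  0.4 -0.3] open 21.8 ff 25.0
4 x {'dx': 0.012, 'dy': -0.064, 'dz': 0.659, 'wz': 0.001, 'claw': 15}
4 x {'dz': -0.65, 'claw': 28}
3 x {'dx': -0.808, 'dy': 0.734, 'wz': 0.094, 'claw': 44}
3 x {'dx': -0.559, 'dy': 0.937, 'dz': 0.001, 'wz': 0.095, 'claw': 44}
2 x {'dx': -0.129, 'dy': 0.53, 'wz': 0.047, 'claw': 44}
4 x {'dx': -0.05, 'dy': 0.543, 'wz': 0.047, 'claw': 44}
4 x {'dz': 0.988, 'claw': 44}
end tip [ 0.6141 -0.1816  0.006 ] [9.425e-01 3.343e-01 2.000e-04 1.000e-04]
wrist [234. 177.] 5384 [0.4021 0.0458] [143.9   3.7] 89.5 col [77. 76. 75.]
wrist [445. 189.] 8127 [0.5088 0.036 ] [161.6   4.2] 89.5 col [78. 77. 76.]
wrist [386. 141.] 7068 [0.4785 0.0723] [72.4 22.6] -89.8 col [224. 222. 220.]
wrist [373. 261.] 3744 [0.4753 0.0007] [60.5 22.4] -87.9 col [121. 119. 118.]
```

View pics/w3.png

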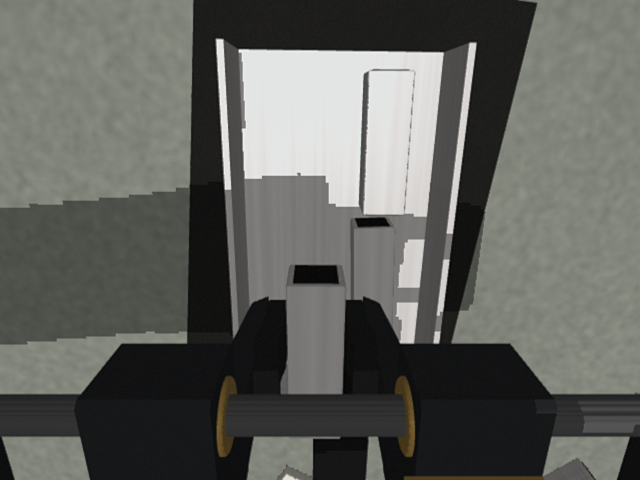

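The wrist view shows two tubes lying in the scoop at (388,140) and (372,260). The third is held at (315,330).

>>> {"op": "step_arm", "data": {"motion": [{"dx":0,"dy":-0.05,"dz":0.35,"wx":0,"wy":0,"wz":0,"claw":15},{"dx":0,"dy":-0.05,"dz":0.65,"wx":0,"wy":0,"wz":0,"claw":15},{"dx":0,"dy":-0.05,"dz":0.65,"wx":0,"wy":0,"wz":0,"claw":15},{"dx":0,"dy":-0.05,"dz":0.65,"wx":0,"wy":0,"wz":0,"claw":15},{"dx":0,"dy":-0.05,"dz":0.65,"wx":0,"wy":0,"wz":0,"claw":28},{"dx":0,"dy":-0.05,"dz":0.65,"wx":0,"wy":0,"wz":0,"claw":28},{"dx":0,"dy":-0.05,"dz":0.65,"wx":0,"wy":0,"wz":0,"claw":28}]}}

```text
clock: 16.45
tool_pos: [0.4409, 0.0113, 0.0037]
eef_rot: [0.706, 0.708, -0.001, -0.001]
contact_force: [-0.2, -0.4, -1.2]
opening: 0.317
finger_force: 0.0
```

>>> {"op": "step_arm", "data": {"motion": [{"dx":0,"dy":0,"dz":-0.35,"wx":0,"wy":0,"wz":0,"claw":28},{"dx":0,"dy":0,"dz":-0.65,"wx":0,"wy":0,"wz":0,"claw":28},{"dx":0,"dy":0,"dz":-0.65,"wx":0,"wy":0,"wz":0,"claw":28}]}}

```text
clock: 16.75
tool_pos: [0.4424, 0.0112, 0.0578]
eef_rot: [0.708, 0.706, -0.0, 0.0]
contact_force: [0.4, 0.2, -0.7]
opening: 0.316
finger_force: 0.0
```

>>> {"op": "step_arm", "data": {"motion": [{"dx":-0.4,"dy":0.37,"dz":0,"wx":0,"wy":0,"wz":0.04,"claw":44},{"dx":-0.81,"dy":0.73,"dz":0,"wx":0,"wy":0,"wz":0.08,"claw":44},{"dx":-0.81,"dy":0.73,"dz":0,"wx":0,"wy":0,"wz":0.094,"claw":44}]}}

```text
clock: 17.05
tool_pos: [0.5039, -0.0588, 0.0556]
eef_rot: [0.806, 0.592, -0.001, 0.003]
contact_force: [-0.6, -0.2, -0.5]
opening: 0.497
finger_force: 0.0
```

>>> {"op": "step_arm", "data": {"motion": [{"dx":-0.3,"dy":0.47,"dz":0,"wx":0,"wy":0,"wz":0.04,"claw":44},{"dx":-0.56,"dy":0.94,"dz":0,"wx":0,"wy":0,"wz":0.08,"claw":44},{"dx":-0.56,"dy":0.94,"dz":0,"wx":0,"wy":0,"wz":0.095,"claw":44}]}}

```text
clock: 17.35
tool_pos: [0.5624, -0.1241, 0.0551]
eef_rot: [0.885, 0.466, -0.001, 0.003]
contact_force: [-0.3, -0.0, 0.3]
opening: 0.501
finger_force: 0.0
```

>>> {"op": "step_arm", "data": {"motion": [{"dx":-0.13,"dy":0.53,"dz":0,"wx":0,"wy":0,"wz":0.047,"claw":44},{"dx":-0.26,"dy":1,"dz":0,"wx":0,"wy":0,"wz":0.094,"claw":44},{"dx":-0.26,"dy":1,"dz":0,"wx":0,"wy":0,"wz":0.094,"claw":44},{"dx":-0.26,"dy":1,"dz":0,"wx":0,"wy":0,"wz":0.094,"claw":44},{"dx":-0.26,"dy":1,"dz":0,"wx":0,"wy":0,"wz":0.094,"claw":44}]}}

```text
clock: 17.85
tool_pos: [0.6117, -0.1787, 0.0542]
eef_rot: [0.942, 0.335, -0.002, -0.002]
contact_force: [-0.2, 0.5, -0.2]
opening: 0.501
finger_force: 0.0
```

```bash
python3 -c "
from plan import *
st(); tall('wrist',.006,.03,box=(.53,.8,-.25,.0)); tall('scene',.006,.04,box=(.41,.505,-.045,.125))
E=.6141,-.1816
plan([(*E,.006,-51,44,3),(*E,.085,-51,15,3),(.439,.0722,.085,0,15,2),(.439,.0722,.033,0,15,2)])"
```

```text
17.85 TIP [ 0.6119 -0.1788  0.0862] hy -50.9 z [-0.006  0.002 -1.   ] q [-0.16  1.04  0.75  1.66 -0.92  0.84  0.11] F [-0.2  0.5 -0.2] open 44.1 ff 0.0
wrist [315.  51.] 7219 [ 0.6935 -0.1128] [71.1 22.2] -12.2 col [223. 225. 224.]
wrist [627.  69.] 2185 [ 0.7848 -0.2358] [43.7  5.6] 44.9 col [87. 72. 19.]
wrist [321. 251.] 4939 [ 0.6143 -0.1818] [70.3 22. ] 39.2 col [119. 117. 115.]
wrist [306. 385.] 320 [ 0.5325 -0.2344] [16.6 15. ] 59.0 col [221. 220. 206.]
scene [273. 218.] 140 [ 0.413  -0.0125] [59.7  4.5] -86.9 col [120. 121. 122.]
scene [295. 233.] 772 [0.4571 0.0191] [131.1  77.6] -87.5 col [130. 131. 132.]
1 x {'dy': 0.025, 'dz': 0.505, 'wx': -0.001, 'claw': 44}
4 x {'dx': -0.001, 'dy': 0.023, 'dz': 0.505, 'wy': 0.001, 'wz': 0.001, 'claw': 44}
5 x {'dx': 0.001, 'dy': -0.001, 'dz': -0.988, 'claw': 15}
2 x {'dx': 0.073, 'dy': -0.961, 'dz': 0.002, 'wz': -0.071, 'claw': 15}
2 x {'dx': 0.284, 'dy': -0.921, 'dz': 0.001, 'wz': -0.071, 'claw': 15}
2 x {'dx': 0.48, 'dy': -0.835, 'dz': 0.002, 'wz': -0.071, 'claw': 15}
4 x {'dx': 0.653, 'dy': -0.708, 'dz': 0.001, 'wz': -0.071, 'claw': 15}
4 x {'dx': -0.001, 'dz': 0.65, 'wy': -0.001, 'claw': 15}
end tip [0.439  0.0722 0.033 ] [ 7.067e-01  7.075e-01 -7.000e-04  4.000e-04]
```

>>> {"op": "step_arm", "data": {"motion": [{"dx":0,"dy":0.04,"dz":0,"wx":0,"wy":0,"wz":-0.04,"claw":44},{"dx":0,"dy":0.04,"dz":0.3,"wx":0,"wy":0,"wz":-0.04,"claw":44},{"dx":0,"dy":0.04,"dz":0.5,"wx":0,"wy":0,"wz":-0.04,"claw":44},{"dx":0,"dy":0.04,"dz":0.5,"wx":0,"wy":0,"wz":-0.04,"claw":44}]}}

```text
clock: 18.35
tool_pos: [0.6126, -0.1806, 0.0129]
eef_rot: [0.919, 0.393, -0.003, -0.003]
contact_force: [0.3, 0.8, -0.4]
opening: 0.498
finger_force: 0.0
```

```bash
python3 -c "
from plan import *
st()
E=.6141,-.1816
plan([(*E,.006,-44,44,3)])"
```

```text
18.35 TIP [ 0.6129 -0.1807  0.0449] hy -43.7 z [-0.008  0.003 -1.   ] q [-0.12  1.08  0.66  1.66 -0.92  0.76  0.24] F [ 0.3  0.8 -0.4] open 43.8 ff 0.0
4 x {'dx': 0.006, 'dy': 0.026, 'dz': 0.486, 'wx': -0.003, 'wy': 0.001, 'wz': 0.002, 'claw': 44}
end tip [ 0.6141 -0.1816  0.006 ] [9.207e-01 3.904e-01 2.000e-04 6.000e-04]
```

>>> {"op": "step_arm", "data": {"motion": [{"dx":0,"dy":0.01,"dz":0.25,"wx":0,"wy":0,"wz":0,"claw":44},{"dx":0,"dy":0.01,"dz":0.48,"wx":0,"wy":0,"wz":0,"claw":44},{"dx":0,"dy":0.01,"dz":0.48,"wx":0,"wy":0,"wz":0,"claw":44},{"dx":0,"dy":0.01,"dz":0.48,"wx":0,"wy":0,"wz":0,"claw":15},{"dx":0,"dy":0.01,"dz":0.48,"wx":0,"wy":0,"wz":0,"claw":15},{"dx":0,"dy":0.01,"dz":0.48,"wx":0,"wy":0,"wz":0,"claw":15},{"dx":0,"dy":0.01,"dz":0.48,"wx":0,"wy":0,"wz":0,"claw":15}]}}

```text
clock: 19.05
tool_pos: [0.6156, -0.1835, -0.0219]
eef_rot: [0.919, 0.393, -0.001, -0.0]
contact_force: [-0.5, 1.3, 3.9]
opening: 0.25
finger_force: 23.9
```

>>> {"op": "step_arm", "data": {"motion": [{"dx":0,"dy":0,"dz":-0.5,"wx":0,"wy":0,"wz":0,"claw":15},{"dx":0,"dy":0,"dz":-0.99,"wx":0,"wy":0,"wz":0,"claw":15},{"dx":0,"dy":0,"dz":-0.99,"wx":0,"wy":0,"wz":0,"claw":15},{"dx":0,"dy":0,"dz":-0.99,"wx":0,"wy":0,"wz":0,"claw":15}]}}

```text
clock: 19.45
tool_pos: [0.6159, -0.1832, 0.057]
eef_rot: [0.919, 0.393, -0.001, -0.0]
contact_force: [-0.6, 0.0, -0.4]
opening: 0.249
finger_force: 24.0
```

```bash
python3 -c "
from plan import *
st()
plan([(.440,.0722,.085,0,15,2),(.440,.0722,.033,0,15,2)])"
```

```text
19.45 TIP [ 0.616  -0.1832  0.089 ] hy -43.7 z [-0.002 -0.    -1.   ] q [-0.13  1.02  0.69  1.64 -0.85  0.81  0.19] F [-0.6  0.  -0.4] open 22.0 ff 24.0
2 x {'dx': 0.198, 'dy': -0.949, 'dz': 0.014, 'wz': -0.061, 'claw': 15}
2 x {'dx': 0.375, 'dy': -0.894, 'dz': 0.013, 'wz': -0.061, 'claw': 15}
2 x {'dx': 0.538, 'dy': -0.806, 'dz': 0.014, 'wz': -0.06, 'claw': 15}
4 x {'dx': 0.679, 'dy': -0.691, 'dz': 0.013, 'wx': -0.001, 'wz': -0.061, 'claw': 15}
4 x {'dz': 0.65, 'claw': 15}
end tip [0.44   0.0722 0.033 ] [7.067e-01 7.075e-01 2.000e-04 6.000e-04]
```

>>> {"op": "step_arm", "data": {"motion": [{"dx":0.1,"dy":-0.5,"dz":0,"wx":0,"wy":0,"wz":-0.04,"claw":15},{"dx":0.2,"dy":-0.95,"dz":0,"wx":0,"wy":0,"wz":-0.061,"claw":15},{"dx":0.2,"dy":-0.95,"dz":0,"wx":0,"wy":0,"wz":-0.061,"claw":15}]}}

```text
clock: 19.75
tool_pos: [0.567, -0.1121, 0.0541]
eef_rot: [0.876, 0.482, -0.003, -0.006]
contact_force: [-0.3, 0.1, 0.0]
opening: 0.255
finger_force: 24.0
```

>>> {"op": "step_arm", "data": {"motion": [{"dx":0.2,"dy":-0.45,"dz":0,"wx":0,"wy":0,"wz":-0.04,"claw":15},{"dx":0.37,"dy":-0.89,"dz":0,"wx":0,"wy":0,"wz":-0.061,"claw":15},{"dx":0.37,"dy":-0.89,"dz":0,"wx":0,"wy":0,"wz":-0.061,"claw":15}]}}

```text
clock: 20.05
tool_pos: [0.5229, -0.0499, 0.0548]
eef_rot: [0.826, 0.563, -0.003, -0.006]
contact_force: [0.4, -0.4, 0.7]
opening: 0.253
finger_force: 24.0
```

>>> {"op": "step_arm", "data": {"motion": [{"dx":0.27,"dy":-0.4,"dz":0,"wx":0,"wy":0,"wz":-0.04,"claw":15},{"dx":0.54,"dy":-0.8,"dz":0,"wx":0,"wy":0,"wz":-0.06,"claw":15},{"dx":0.54,"dy":-0.8,"dz":0,"wx":0,"wy":0,"wz":-0.06,"claw":15}]}}

```text
clock: 20.35
tool_pos: [0.4799, 0.013, 0.0554]
eef_rot: [0.769, 0.639, -0.003, -0.005]
contact_force: [0.2, 0.1, -1.4]
opening: 0.25
finger_force: 24.0
```

>>> {"op": "step_arm", "data": {"motion": [{"dx":0.35,"dy":-0.35,"dz":0,"wx":0,"wy":0,"wz":-0.04,"claw":15},{"dx":0.68,"dy":-0.69,"dz":0,"wx":0,"wy":0,"wz":-0.061,"claw":15},{"dx":0.68,"dy":-0.69,"dz":0,"wx":0,"wy":0,"wz":-0.061,"claw":15},{"dx":0.68,"dy":-0.69,"dz":0,"wx":0,"wy":0,"wz":-0.061,"claw":15},{"dx":0.68,"dy":-0.69,"dz":0,"wx":0,"wy":0,"wz":-0.061,"claw":15}]}}

```text
clock: 20.85
tool_pos: [0.4416, 0.0703, 0.0565]
eef_rot: [0.708, 0.706, -0.001, -0.0]
contact_force: [-0.6, -1.7, -0.4]
opening: 0.251
finger_force: 24.0
```

```bash
python3 -c "
from plan import *
st()
c,s=np.cos(np.radians(-12.2)),np.sin(np.radians(-12.2)); D=np.array([.694,-.1125])-.014*np.array([c,s]); print(D)
plan([(.4395,.0722,.033,0,15,2),(.4395,.0722,.085,0,15,2),(*D,.085,78,44,2)])"
```

```text
20.85 TIP [0.4417 0.0703 0.0885] hy -0.1 z [-0.002 -0.002 -1.   ] q [-0.44  0.79  0.29  2.22 -0.92  0.26  0.67] F [-0.6 -1.7 -0.4] open 22.1 ff 24.0
[ 0.68031618 -0.10954145]
4 x {'dx': 0.025, 'dy': -0.024, 'dz': 0.694, 'wx': -0.001, 'wy': 0.001, 'wz': -0.001, 'claw': 15}
4 x {'dx': 0.001, 'dz': -0.65, 'claw': 15}
3 x {'dx': -0.569, 'dy': 0.752, 'wz': -0.108, 'claw': 44}
3 x {'dx': -0.786, 'dy': 0.52, 'wz': -0.108, 'claw': 44}
3 x {'dx': -0.915, 'dy': 0.228, 'dz': -0.001, 'wz': -0.109, 'claw': 44}
5 x {'dx': -0.938, 'dy': -0.092, 'wx': 0.001, 'wz': -0.108, 'claw': 44}
end tip [ 0.6803 -0.1095  0.085 ] [ 1.045e-01  9.945e-01 -7.000e-04 -2.000e-04]
```

>>> {"op": "step_arm", "data": {"motion": [{"dx":0.02,"dy":-0.02,"dz":0.35,"wx":0,"wy":0,"wz":0,"claw":15},{"dx":0.02,"dy":-0.02,"dz":0.69,"wx":0,"wy":0,"wz":0,"claw":15},{"dx":0.02,"dy":-0.02,"dz":0.69,"wx":0,"wy":0,"wz":0,"claw":15},{"dx":0.02,"dy":-0.02,"dz":0.69,"wx":0,"wy":0,"wz":0,"claw":15},{"dx":0.02,"dy":-0.02,"dz":0.69,"wx":0,"wy":0,"wz":0,"claw":28},{"dx":0.02,"dy":-0.02,"dz":0.69,"wx":0,"wy":0,"wz":0,"claw":28},{"dx":0.02,"dy":-0.02,"dz":0.69,"wx":0,"wy":0,"wz":0,"claw":28}]}}

```text
clock: 21.55
tool_pos: [0.439, 0.0734, 0.0024]
eef_rot: [0.707, 0.707, -0.001, -0.0]
contact_force: [0.4, -1.2, -0.7]
opening: 0.319
finger_force: 0.0
```

>>> {"op": "step_arm", "data": {"motion": [{"dx":0,"dy":0,"dz":-0.35,"wx":0,"wy":0,"wz":0,"claw":28},{"dx":0,"dy":0,"dz":-0.7,"wx":0,"wy":0,"wz":0,"claw":28},{"dx":0,"dy":0,"dz":-0.7,"wx":0,"wy":0,"wz":0,"claw":28}]}}

```text
clock: 21.85
tool_pos: [0.4403, 0.0736, 0.0603]
eef_rot: [0.707, 0.708, 0.0, 0.001]
contact_force: [-0.0, -0.8, -0.4]
opening: 0.319
finger_force: 0.0
```

>>> {"op": "step_arm", "data": {"motion": [{"dx":-0.28,"dy":0.37,"dz":0,"wx":0,"wy":0,"wz":-0.04,"claw":44},{"dx":-0.57,"dy":0.75,"dz":0,"wx":0,"wy":0,"wz":-0.08,"claw":44},{"dx":-0.57,"dy":0.75,"dz":0,"wx":0,"wy":0,"wz":-0.108,"claw":44}]}}

```text
clock: 22.15
tool_pos: [0.504, 0.0239, 0.0578]
eef_rot: [0.577, 0.817, -0.0, 0.003]
contact_force: [0.2, -0.9, -0.1]
opening: 0.502
finger_force: 0.0
```

>>> {"op": "step_arm", "data": {"motion": [{"dx":-0.39,"dy":0.26,"dz":0,"wx":0,"wy":0,"wz":-0.04,"claw":44},{"dx":-0.79,"dy":0.52,"dz":0,"wx":0,"wy":0,"wz":-0.08,"claw":44},{"dx":-0.79,"dy":0.52,"dz":0,"wx":0,"wy":0,"wz":-0.108,"claw":44}]}}

```text
clock: 22.45
tool_pos: [0.5639, -0.0224, 0.0575]
eef_rot: [0.431, 0.902, -0.001, 0.002]
contact_force: [-1.3, -0.6, 0.3]
opening: 0.5
finger_force: 0.0
```

>>> {"op": "step_arm", "data": {"motion": [{"dx":-0.45,"dy":0.12,"dz":0,"wx":0,"wy":0,"wz":-0.04,"claw":44},{"dx":-0.91,"dy":0.23,"dz":0,"wx":0,"wy":0,"wz":-0.08,"claw":44},{"dx":-0.91,"dy":0.23,"dz":0,"wx":0,"wy":0,"wz":-0.109,"claw":44}]}}

```text
clock: 22.75
tool_pos: [0.6233, -0.0678, 0.0572]
eef_rot: [0.271, 0.963, -0.001, 0.002]
contact_force: [-1.4, 0.1, 0.3]
opening: 0.498
finger_force: 0.0
```

>>> {"op": "step_arm", "data": {"motion": [{"dx":-0.45,"dy":-0.05,"dz":0,"wx":0,"wy":0,"wz":-0.04,"claw":44},{"dx":-0.94,"dy":-0.09,"dz":0,"wx":0,"wy":0,"wz":-0.08,"claw":44},{"dx":-0.94,"dy":-0.09,"dz":0,"wx":0,"wy":0,"wz":-0.108,"claw":44},{"dx":-0.94,"dy":-0.09,"dz":0,"wx":0,"wy":0,"wz":-0.108,"claw":44},{"dx":-0.94,"dy":-0.09,"dz":0,"wx":0,"wy":0,"wz":-0.108,"claw":44}]}}

```text
clock: 23.25
tool_pos: [0.6784, -0.1071, 0.056]
eef_rot: [0.106, 0.994, 0.001, -0.003]
contact_force: [-0.2, 0.1, -0.3]
opening: 0.5
finger_force: 0.0
```

```bash
python3 -c "
from plan import *
st(); tall('wrist',.006,.03,box=(.6,.85,-.25,.05)); tall('scene',.006,.05,box=(.41,.505,-.045,.125))
D=.6803,-.1095
plan([(*D,.006,78,44,3),(*D,.09,78,15,3),(.457,.0222-.012+.014,.09,0,15,2),(.457,.0242,.055,0,15,2)])"
```

```text
23.25 TIP [ 0.6786 -0.1071  0.088 ] hy 77.9 z [-0.005  0.002 -1.   ] q [ 0.02  0.96  0.15  1.47 -0.18  0.73  1.6 ] F [-0.2  0.1 -0.3] open 44.1 ff 0.0
wrist [263. 286.] 3692 [ 0.6976 -0.1454] [71.2 22.3] -12.4 col [119. 117. 116.]
wrist [591. 275.] 102 [0.7277 0.0488] [9.1 2.3] 0.2 col [88.5 16.  14. ]
wrist [327. 351.] 2380 [ 0.7474 -0.1157] [66.6 26.5] -52.3 col [114.  68.  45.]
wrist [359. 441.] 694 [ 0.8132 -0.1073] [54.  11.6] 79.8 col [181. 109.  72.]
wrist [216. 467.] 427 [ 0.8164 -0.2074] [11.4 10.7] 66.9 col [103.  86.  23.]
scene [264. 223.] 65 [ 0.4146 -0.0374] [14.4  9.6] -51.3 col [124. 124. 125.]
scene [321. 225.] 76 [0.4816 0.0707] [27.8 18.7] -76.1 col [181.5 182.  184. ]
1 x {'dx': -0.017, 'dy': -0.014, 'dz': 0.515, 'wy': -0.001, 'claw': 44}
4 x {'dx': -0.015, 'dy': -0.014, 'dz': 0.514, 'wy': -0.001, 'claw': 44}
2 x {'dx': -0.001, 'dz': -0.525, 'claw': 15}
4 x {'dz': -0.525, 'claw': 15}
3 x {'dx': 0.769, 'dy': 0.263, 'dz': -0.001, 'wz': 0.108, 'claw': 15}
3 x {'dx': 0.813, 'dy': -0.008, 'dz': -0.001, 'wz': 0.108, 'claw': 15}
3 x {'dx': 0.765, 'dy': -0.278, 'dz': -0.001, 'wz': 0.109, 'claw': 15}
5 x {'dx': 0.626, 'dy': -0.519, 'wz': 0.108, 'claw': 15}
3 x {'dz': 0.437, 'claw': 15}
end tip [0.457  0.0242 0.055 ] [7.070e-01 7.073e-01 3.000e-04 5.000e-04]
```

Offcut D has been knocked about 3 cm, to (0.698, -0.145). I'm adjusting for it.

```bash
python3 -c "
from plan import *
D=.688,-.1433
plan([(*D,.088,78,44,3),(*D,.006,78,44,3),(*D,.09,78,15,3),(.4575,.010,.09,0,15,2),(.4575,.010,.045,0,15,2)])"
```

```text
4 x {'dx': -0.211, 'dy': -0.421, 'dz': 0.003, 'wy': -0.002, 'claw': 44}
1 x {'dx': 0.001, 'dz': 0.513, 'claw': 44}
4 x {'dz': 0.512, 'claw': 44}
1 x {'dz': -0.525, 'claw': 15}
5 x {'dx': -0.001, 'dz': -0.525, 'claw': 15}
3 x {'dx': 0.804, 'dy': 0.318, 'dz': -0.001, 'wz': 0.108, 'claw': 15}
3 x {'dx': 0.865, 'dy': 0.033, 'dz': -0.001, 'wz': 0.108, 'claw': 15}
3 x {'dx': 0.826, 'dy': -0.257, 'dz': -0.001, 'wz': 0.109, 'claw': 15}
5 x {'dx': 0.691, 'dy': -0.52, 'wz': 0.108, 'claw': 15}
4 x {'dx': 0.001, 'dy': -0.001, 'dz': 0.562, 'claw': 15}
end tip [0.4574 0.01   0.045 ] [7.070e-01 7.073e-01 3.000e-04 5.000e-04]
```

>>> {"op": "step_arm", "data": {"motion": [{"dx":-0.2,"dy":-0.41,"dz":0,"wx":0,"wy":0,"wz":0,"claw":44},{"dx":-0.2,"dy":-0.41,"dz":0.5,"wx":0,"wy":0,"wz":0,"claw":44},{"dx":-0.2,"dy":-0.41,"dz":0.5,"wx":0,"wy":0,"wz":0,"claw":44},{"dx":-0.2,"dy":-0.41,"dz":0.5,"wx":0,"wy":0,"wz":0,"claw":44}]}}

```text
clock: 23.75
tool_pos: [0.687, -0.1419, 0.0161]
eef_rot: [0.104, 0.995, 0.0, -0.003]
contact_force: [-0.1, 0.2, -0.1]
opening: 0.498
finger_force: 0.0
```

>>> {"op": "step_arm", "data": {"motion": [{"dx":0,"dy":0,"dz":0.3,"wx":0,"wy":0,"wz":0,"claw":44},{"dx":0,"dy":0,"dz":0.5,"wx":0,"wy":0,"wz":0,"claw":44},{"dx":0,"dy":0,"dz":0.5,"wx":0,"wy":0,"wz":0,"claw":44},{"dx":0,"dy":0,"dz":0.5,"wx":0,"wy":0,"wz":0,"claw":44},{"dx":0,"dy":0,"dz":0.5,"wx":0,"wy":0,"wz":0,"claw":15},{"dx":0,"dy":0,"dz":0.5,"wx":0,"wy":0,"wz":0,"claw":15},{"dx":0,"dy":0,"dz":0.5,"wx":0,"wy":0,"wz":0,"claw":15},{"dx":0,"dy":0,"dz":0.5,"wx":0,"wy":0,"wz":0,"claw":15}]}}

```text
clock: 24.55
tool_pos: [0.6883, -0.1437, -0.0226]
eef_rot: [0.105, 0.995, -0.0, -0.001]
contact_force: [-0.8, 0.1, 4.1]
opening: 0.244
finger_force: 25.0
```

>>> {"op": "step_arm", "data": {"motion": [{"dx":0,"dy":0,"dz":-0.5,"wx":0,"wy":0,"wz":0,"claw":15},{"dx":0,"dy":0,"dz":-1,"wx":0,"wy":0,"wz":0,"claw":15},{"dx":0,"dy":0,"dz":-1,"wx":0,"wy":0,"wz":0,"claw":15},{"dx":0,"dy":0,"dz":-1,"wx":0,"wy":0,"wz":0,"claw":15}]}}

```text
clock: 24.95
tool_pos: [0.6887, -0.1438, 0.0576]
eef_rot: [0.105, 0.995, -0.0, -0.001]
contact_force: [-0.1, 0.4, -0.6]
opening: 0.246
finger_force: 25.0
```

>>> {"op": "step_arm", "data": {"motion": [{"dx":0.4,"dy":0.16,"dz":0,"wx":0,"wy":0,"wz":0.04,"claw":15},{"dx":0.8,"dy":0.32,"dz":0,"wx":0,"wy":0,"wz":0.08,"claw":15},{"dx":0.8,"dy":0.32,"dz":0,"wx":0,"wy":0,"wz":0.108,"claw":15}]}}

```text
clock: 25.25
tool_pos: [0.6238, -0.1008, 0.0542]
eef_rot: [0.272, 0.962, 0.0, -0.008]
contact_force: [0.1, 0.4, -1.3]
opening: 0.249
finger_force: 25.0
```

>>> {"op": "step_arm", "data": {"motion": [{"dx":0.43,"dy":0.02,"dz":0,"wx":0,"wy":0,"wz":0.04,"claw":15},{"dx":0.86,"dy":0.03,"dz":0,"wx":0,"wy":0,"wz":0.08,"claw":15},{"dx":0.86,"dy":0.03,"dz":0,"wx":0,"wy":0,"wz":0.108,"claw":15}]}}

```text
clock: 25.55
tool_pos: [0.5664, -0.0633, 0.0549]
eef_rot: [0.431, 0.903, -0.002, -0.008]
contact_force: [0.4, 0.2, -1.3]
opening: 0.248
finger_force: 25.0
```

>>> {"op": "step_arm", "data": {"motion": [{"dx":0.41,"dy":-0.13,"dz":0,"wx":0,"wy":0,"wz":0.04,"claw":15},{"dx":0.83,"dy":-0.26,"dz":0,"wx":0,"wy":0,"wz":0.08,"claw":15},{"dx":0.83,"dy":-0.26,"dz":0,"wx":0,"wy":0,"wz":0.109,"claw":15}]}}

```text
clock: 25.85
tool_pos: [0.5082, -0.0252, 0.0555]
eef_rot: [0.578, 0.816, -0.003, -0.007]
contact_force: [-0.0, -0.0, -0.8]
opening: 0.249
finger_force: 25.0
```

>>> {"op": "step_arm", "data": {"motion": [{"dx":0.35,"dy":-0.26,"dz":0,"wx":0,"wy":0,"wz":0.04,"claw":15},{"dx":0.69,"dy":-0.52,"dz":0,"wx":0,"wy":0,"wz":0.08,"claw":15},{"dx":0.69,"dy":-0.52,"dz":0,"wx":0,"wy":0,"wz":0.108,"claw":15},{"dx":0.69,"dy":-0.52,"dz":0,"wx":0,"wy":0,"wz":0.108,"claw":15},{"dx":0.69,"dy":-0.52,"dz":0,"wx":0,"wy":0,"wz":0.108,"claw":15}]}}

```text
clock: 26.35
tool_pos: [0.4579, 0.0088, 0.0569]
eef_rot: [0.706, 0.708, -0.002, -0.001]
contact_force: [0.2, -0.3, 0.0]
opening: 0.246
finger_force: 25.0
```

```bash
python3 -c "
from plan import *
st()
plan([(.4575,.010,.045,0,15,2),(.4575,.01,.13,0,40,2)])
im,d,c=snap('wrist'); W=cloud(d,c); Z=W[...,2]
tall('wrist',.020,.031,300,box=(.41,.505,-.045,.13)); snap('wrist','w4')"
```

```text
26.35 TIP [0.458  0.0089 0.0889] hy 0.2 z [-0.004 -0.001 -1.   ] q [-0.3   0.79  0.29  2.19 -0.83  0.28  0.73] F [ 0.2 -0.3  0. ] open 21.7 ff 25.0
4 x {'dx': 0.015, 'dy': -0.002, 'dz': 0.549, 'wx': -0.001, 'wz': 0.001, 'claw': 15}
2 x {'dy': -0.001, 'dz': -0.531, 'claw': 40}
4 x {'dx': -0.001, 'dy': -0.001, 'dz': -0.532, 'claw': 40}
end tip [0.4575 0.01   0.13  ] [ 7.072e-01  7.070e-01 -8.000e-04 -1.000e-04]
wrist [276. 137.] 6390 [0.4382 0.0706] [71.2 22.2] 88.9 col [143. 141. 139.]
wrist [357. 178.] 5838 [0.4799 0.0504] [70.8 22.3] -83.3 col [242. 240. 239.]
wrist [360. 276.] 1439 [ 0.4832 -0.0029] [29.  17.6] -85.0 col [140. 138. 136.]
wrist [281. 276.] 359 [ 0.4386 -0.0039] [24.4  6.3] 86.8 col [137. 135. 133.]
wrist [234. 298.] 303 [ 0.412  -0.0156] [37.1  1. ] -83.4 col [90. 88. 87.]
```

View pics/w4.png

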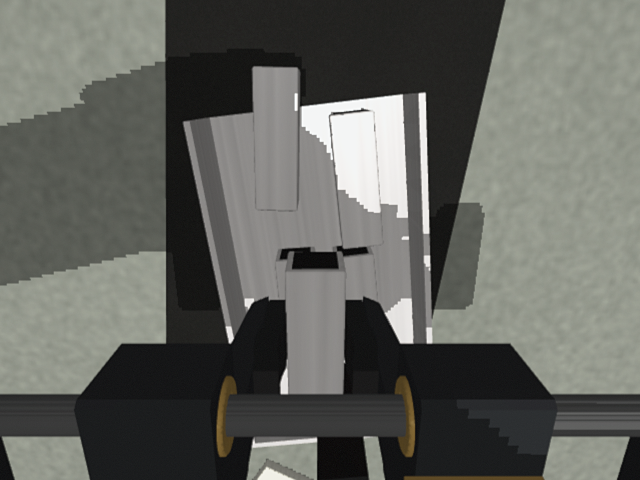

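The wrist view shows the scoop turned about 7° and shifted back. The lip runs from (185,122) to (425,93), so the tube at (276,140) overhangs it. I'll measure the scoop's new pose.

```bash
cat >> plan.py <<'E'
def scoop(cams=('top','scene')):
    for cam in cams:
        im,d,c=snap(cam); W=cloud(d,c); Z=W[...,2]
        m=(Z>.034)&(Z<.0475)&(d>.1)&(W[...,0]>.36)&(W[...,0]<.55)&(W[...,1]>-.13)&(W[...,1]<.16)
        r=rect(W,m); print(cam,'walls',m.sum(),r[0].round(4),np.round(r[1],1),round(r[2],1))
        g=(Z>.08)&(Z<.1)&(d>.1)&(W[...,0]>.40)&(W[...,0]<.52)&(W[...,1]>-.13)&(W[...,1]<-.02)&(im.max(-1)<80)
        if g.sum()>8: r=rect(W,g); print(cam,'grip',g.sum(),r[0].round(4),np.round(r[1],1),round(r[2],1),Z[g].mean().round(4))
E
python3 -c "
from plan import *
scoop()
im,d,c=snap('wrist'); W=cloud(d,c); Z=W[...,2]
# wall tops in wrist
m=(Z>.037)&(Z<.0435)&(d>.1)&(W[...,1]>-.02)
for b,ce,a in blobs(m,100):
    P=W[b][:,:2]; l=cv2.fitLine(P.astype(np.float32),cv2.DIST_HUBER,0,.001,.001).ravel(); print(ce.round(),a,P.mean(0).round(4),np.degrees(np.arctan2(l[1],l[0])).round(2),P[:,1].min().round(4),P[:,1].max().round(4))
"
```

```text
top walls 146 [ 0.4639 -0.0068] [188.1 110.2] -83.4
top grip 99 [ 0.4739 -0.0848] [24.3 22.2] -82.4 0.091
scene walls 493 [ 0.465  -0.0074] [192.2 113.4] -84.0
scene grip 169 [ 0.4692 -0.0672] [65.9 26.4] -76.9 0.0898
[424. 203.] 1820 [0.5112 0.0422] -83.34 -0.0199 0.0941
[207. 217.] 1680 [0.4051 0.0348] -83.35 -0.02 0.0817
```

```bash
python3 -c "
from plan import *
st()
plan([(.4615,-.005,.06,6.6,15,2),(.4615,-.005,.045,6.6,15,3),(.4615,-.005,.10,6.6,28,2),(.4325,.12,.1,6.6,0,2),(.4325,.12,.012,6.6,0,3),(.436,.0895,.012,6.6,0,2)])
"
```

```text
26.65 TIP [0.4582 0.0089 0.0894] hy 0.0 z [-0.004 -0.    -1.   ] q [-0.3   0.79  0.29  2.19 -0.83  0.28  0.73] F [ 1.  -0.4  0.2] open 21.8 ff 25.0
3 x {'dx': -0.174, 'dy': 0.044, 'dz': 0.368, 'wx': -0.001, 'wz': -0.036, 'claw': 15}
4 x {'dz': 0.187, 'claw': 15}
4 x {'dz': -0.687, 'claw': 28}
2 x {'dx': 0.797, 'dy': -0.091, 'claw': 0}
4 x {'dx': 0.797, 'dy': -0.092, 'claw': 0}
2 x {'dz': 0.55, 'claw': 0}
5 x {'dy': 0.001, 'dz': 0.55, 'claw': 0}
3 x {'dx': -0.384, 'claw': 0}
end tip [0.436  0.0895 0.012 ] [ 6.657e-01  7.462e-01 -2.000e-04 -2.000e-04]
```

>>> {"op": "step_arm", "data": {"motion": [{"dx":-0.17,"dy":0.04,"dz":0,"wx":0,"wy":0,"wz":-0.036,"claw":15},{"dx":-0.17,"dy":0.04,"dz":0.2,"wx":0,"wy":0,"wz":-0.036,"claw":15},{"dx":-0.17,"dy":0.04,"dz":0.4,"wx":0,"wy":0,"wz":-0.036,"claw":15},{"dx":-0.17,"dy":0.04,"dz":0.55,"wx":0,"wy":0,"wz":-0.036,"claw":15},{"dx":-0.17,"dy":0.04,"dz":0.55,"wx":0,"wy":0,"wz":-0.036,"claw":15},{"dx":-0.17,"dy":0.04,"dz":0.55,"wx":0,"wy":0,"wz":-0.036,"claw":15},{"dx":-0.17,"dy":0.04,"dz":0.55,"wx":0,"wy":0,"wz":-0.036,"claw":28},{"dx":-0.17,"dy":0.04,"dz":0.55,"wx":0,"wy":0,"wz":-0.036,"claw":28}]}}

```text
clock: 27.45
tool_pos: [0.4613, -0.0043, 0.0141]
eef_rot: [0.666, 0.746, -0.001, -0.001]
contact_force: [0.9, -0.4, -0.5]
opening: 0.316
finger_force: 0.0
```

>>> {"op": "step_arm", "data": {"motion": [{"dx":0,"dy":0,"dz":0,"wx":0,"wy":0,"wz":0,"claw":28},{"dx":0,"dy":0,"dz":-0.35,"wx":0,"wy":0,"wz":0,"claw":28},{"dx":0,"dy":0,"dz":-0.7,"wx":0,"wy":0,"wz":0,"claw":28},{"dx":0,"dy":0,"dz":-0.7,"wx":0,"wy":0,"wz":0,"claw":28}]}}

```text
clock: 27.85
tool_pos: [0.4627, -0.0045, 0.072]
eef_rot: [0.666, 0.746, 0.0, 0.001]
contact_force: [-0.1, 0.2, -1.0]
opening: 0.319
finger_force: 0.0
```

>>> {"op": "step_arm", "data": {"motion": [{"dx":0.4,"dy":-0.05,"dz":0,"wx":0,"wy":0,"wz":0,"claw":0},{"dx":0.8,"dy":-0.09,"dz":0,"wx":0,"wy":0,"wz":0,"claw":0},{"dx":0.8,"dy":-0.09,"dz":0,"wx":0,"wy":0,"wz":0,"claw":0}]}}

```text
clock: 28.15
tool_pos: [0.4448, 0.0635, 0.0688]
eef_rot: [0.663, 0.749, -0.001, -0.004]
contact_force: [-0.7, -0.7, -0.0]
opening: 0.071
finger_force: 0.0
```

>>> {"op": "step_arm", "data": {"motion": [{"dx":0.4,"dy":-0.05,"dz":0,"wx":0,"wy":0,"wz":0,"claw":0},{"dx":0.8,"dy":-0.09,"dz":0,"wx":0,"wy":0,"wz":0,"claw":0},{"dx":0.8,"dy":-0.09,"dz":0,"wx":0,"wy":0,"wz":0,"claw":0},{"dx":0.8,"dy":-0.09,"dz":0,"wx":0,"wy":0,"wz":0,"claw":0}]}}

```text
clock: 28.55
tool_pos: [0.4322, 0.1212, 0.0693]
eef_rot: [0.665, 0.747, -0.002, -0.001]
contact_force: [1.0, -0.2, 0.2]
opening: 0.004
finger_force: 0.0
```

```bash
python3 -c "
from plan import *
st()
plan([(.4325,.12,.1,6.6,0,2),(.4325,.12,.012,6.6,0,3),(.436,.0895,.012,6.6,0,2)])
scoop(); tall('wrist',.020,.03,300,box=(.41,.505,-.045,.13));tall('wrist',.045,.055,300,box=(.41,.505,-.065,.13)); snap('top','t2')
a=cv2.imread('pics/t2.png')[230:350,220:420]; cv2.imwrite('pics/t2c.png',cv2.resize(a,None,fx=3.5,fy=3.5))
"
```

```text
28.55 TIP [0.4323 0.1212 0.1013] hy 6.6 z [-0.004 -0.001 -1.   ] q [-0.57  0.76  0.33  2.21 -0.86  0.3   0.62] F [ 1.  -0.2  0.2] open 0.4 ff 0.0
3 x {'dx': -0.015, 'dy': 0.003, 'dz': 0.016, 'wx': -0.001, 'claw': 0}
2 x {'dz': 0.55, 'claw': 0}
5 x {'dz': 0.55, 'claw': 0}
3 x {'dx': -0.384, 'claw': 0}
end tip [0.436  0.0895 0.012 ] [ 6.652e-01  7.467e-01 -3.000e-04 -2.000e-04]
top walls 347 [ 0.4639 -0.0064] [188.8 110.1] -83.4
top grip 99 [ 0.4743 -0.0849] [24. 22.] -84.0 0.0908
scene walls 802 [ 0.4643 -0.0071] [191.2 115.3] -83.6
scene grip 150 [ 0.4737 -0.0866] [28.5 25.1] 6.1 0.0896
wrist [321. 291.] 1238 [0.4378 0.0717] [70.1 22.1] 87.8 col [155. 153. 151.]
wrist [380. 325.] 1269 [0.4771 0.0746] [23.6 22.4] -82.7 col [160. 158. 156.]
wrist [311. 454.] 765 [ 0.4459 -0.0291] [32.8 14.8] -84.1 col [239. 237. 235.]
wrist [332. 459.] 913 [ 0.4576 -0.0081] [35.7 14.1] -81.6 col [240. 238. 236.]
```

View pics/t2c.png

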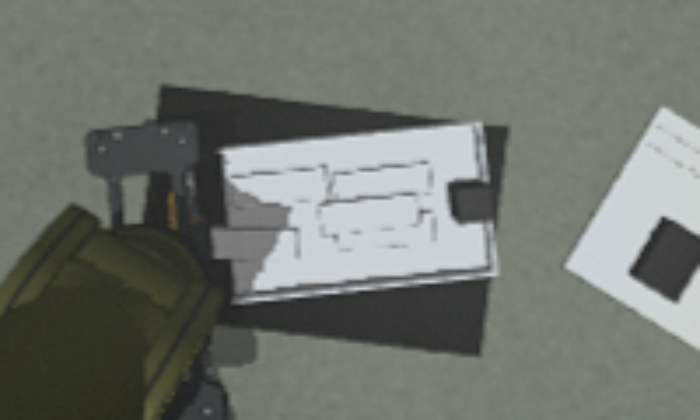

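The crop shows all five tubes in the scoop, with one on top. The tube at (255,243) overhangs the lip at (225,243), so I'll push it back in.

>>> {"op": "step_arm", "data": {"motion": [{"dx":0.1,"dy":0,"dz":0.2,"wx":0,"wy":0,"wz":0,"claw":0},{"dx":0.1,"dy":0,"dz":0.6,"wx":0,"wy":0,"wz":0,"claw":0},{"dx":0.1,"dy":0,"dz":0.6,"wx":0,"wy":0,"wz":0,"claw":0}]}}

```text
clock: 29.1
tool_pos: [0.4297, 0.1287, 0.0196]
eef_rot: [0.666, 0.746, -0.003, -0.003]
contact_force: [-0.1, -0.0, -0.7]
opening: 0.005
finger_force: 0.0
```

>>> {"op": "step_arm", "data": {"motion": [{"dx":0,"dy":0,"dz":0.3,"wx":0,"wy":0,"wz":0,"claw":0},{"dx":0,"dy":0,"dz":0.5,"wx":0,"wy":0,"wz":0,"claw":0},{"dx":0,"dy":0,"dz":0.5,"wx":0,"wy":0,"wz":0,"claw":0},{"dx":-0.15,"dy":0,"dz":0.5,"wx":0,"wy":0,"wz":0,"claw":0},{"dx":-0.3,"dy":0,"dz":0.5,"wx":0,"wy":0,"wz":0,"claw":0},{"dx":-0.47,"dy":0,"dz":0.5,"wx":0,"wy":0,"wz":0,"claw":0},{"dx":-0.47,"dy":0,"dz":0.5,"wx":0,"wy":0,"wz":0,"claw":0}]}}

```text
clock: 29.8
tool_pos: [0.4404, 0.089, -0.0136]
eef_rot: [0.668, 0.744, -0.005, -0.002]
contact_force: [-0.4, 0.1, -0.2]
opening: 0.006
finger_force: 0.0
```

>>> {"op": "step_arm", "data": {"motion": [{"dx":0.2,"dy":0,"dz":0,"wx":0,"wy":0,"wz":0,"claw":0},{"dx":0.2,"dy":0,"dz":-0.5,"wx":0,"wy":0,"wz":0,"claw":0},{"dx":0.2,"dy":0,"dz":-1,"wx":0,"wy":0,"wz":0,"claw":0},{"dx":0.2,"dy":0,"dz":-1,"wx":0,"wy":0,"wz":0,"claw":0}]}}

```text
clock: 30.2
tool_pos: [0.4409, 0.1085, 0.0693]
eef_rot: [0.666, 0.746, -0.003, -0.001]
contact_force: [0.4, -0.2, 0.0]
opening: 0.004
finger_force: 0.0
```

```bash
python3 -c "
from plan import *
st()
scoop(); tall('wrist',.020,.03,300,box=(.41,.505,-.045,.13))
im,d,c=snap('top'); W=cloud(d,c); m=(W[...,2]>.135)&(W[...,2]<.16)&(W[...,0]>.43)&(W[...,0]<.68)&(W[...,1]>.28)
z=np.load('top0.npz');W=cloud(z['d'],z); m=(W[...,2]>.135)&(W[...,2]<.165)&(W[...,1]>.28)&(z['d']>0)&(W[...,0]>.4); print(rect(W,m),m.sum())
z=np.load('scene0.npz');W=cloud(z['d'],z); m=(W[...,2]>.135)&(W[...,2]<.165)&(W[...,1]>.28)&(z['d']>0)&(W[...,0]>.4); print(rect(W,m),m.sum(),W[m][:,2].mean())
"
```

```text
30.2 TIP [0.4411 0.1086 0.1013] hy 6.5 z [-0.005 -0.002 -1.   ] q [-0.57  0.78  0.38  2.2  -0.91  0.34  0.7 ] F [ 0.4 -0.2  0. ] open 0.4 ff 0.0
top walls 367 [ 0.4639 -0.0067] [187.9 110.2] -83.4
top grip 99 [ 0.4743 -0.0849] [24.  21.8] -83.5 0.0911
scene walls 781 [ 0.4643 -0.0075] [191. 115.] -83.5
scene grip 155 [ 0.4739 -0.087 ] [25.6 25.2] 3.7 0.0896
wrist [374. 316.] 1609 [0.4776 0.0703] [32.4 22. ] -82.0 col [161. 158. 156.]
wrist [302. 450.] 554 [ 0.4459 -0.0335] [24.4 13.8] -83.6 col [242. 240. 238.]
(array([0.54901306, 0.39170819]), (182.9850311279297, 168.3381805419922), -77.39810752868652) 6018
(array([0.55036969, 0.38952429]), (185.53074645996094, 170.30540466308594), -77.69007205963135) 4097 0.1476282291346227
```

```bash
python3 -c "
from plan import *
plan([(.474,-.086,.125,96.6,40,3),(.474,-.086,.055,96.6,40,3)])
tall('top',.02,.03,20,box=(.41,.51,-.07,.13))
"
```

```text
4 x {'dx': -0.825, 'dy': 0.055, 'dz': -0.118, 'wx': -0.001, 'wy': -0.001, 'wz': -0.167, 'claw': 40}
4 x {'dx': -0.741, 'dy': -0.366, 'dz': -0.116, 'wx': -0.001, 'wy': -0.001, 'wz': -0.167, 'claw': 40}
7 x {'dx': -0.46, 'dy': -0.687, 'dz': -0.116, 'wx': -0.001, 'wy': -0.002, 'wz': -0.166, 'claw': 40}
5 x {'dx': 0.002, 'dz': 0.875, 'claw': 40}
end tip [ 0.4739 -0.086   0.055 ] [-5.710e-02  9.984e-01 -2.000e-04  6.000e-04]
top [329. 282.] 208 [ 0.485  -0.0239] [69.7 21.6] -84.7 col [204. 210. 214.]
top [300. 283.] 238 [0.4804 0.0516] [70.4 21.7] -83.3 col [168.  170.5 174. ]
top [315. 297.] 347 [0.4487 0.0056] [139.8  22.4] -87.4 col [200. 205. 209.]
```

>>> {"op": "step_arm", "data": {"motion": [{"dx":-0.4,"dy":0.03,"dz":-0.1,"wx":0,"wy":0,"wz":-0.04,"claw":0},{"dx":-0.8,"dy":0.05,"dz":-0.3,"wx":0,"wy":0,"wz":-0.08,"claw":0},{"dx":-0.82,"dy":0.05,"dz":-0.35,"wx":0,"wy":0,"wz":-0.12,"claw":0},{"dx":-0.82,"dy":0.05,"dz":-0.35,"wx":0,"wy":0,"wz":-0.167,"claw":0}]}}

```text
clock: 30.85
tool_pos: [0.4504, 0.0425, 0.093]
eef_rot: [0.448, 0.894, -0.004, -0.005]
contact_force: [-0.2, -0.4, 0.8]
opening: 0.007
finger_force: 0.0
```

>>> {"op": "step_arm", "data": {"motion": [{"dx":-0.35,"dy":-0.18,"dz":0,"wx":0,"wy":0,"wz":-0.04,"claw":40},{"dx":-0.74,"dy":-0.36,"dz":0,"wx":0,"wy":0,"wz":-0.08,"claw":40},{"dx":-0.74,"dy":-0.36,"dz":0,"wx":0,"wy":0,"wz":-0.12,"claw":40},{"dx":-0.74,"dy":-0.36,"dz":0,"wx":0,"wy":0,"wz":-0.167,"claw":40}]}}

```text
clock: 31.25
tool_pos: [0.462, -0.022, 0.0923]
eef_rot: [0.201, 0.979, -0.002, -0.007]
contact_force: [0.1, 0.4, -0.4]
opening: 0.345
finger_force: 0.0
```

>>> {"op": "step_arm", "data": {"motion": [{"dx":-0.23,"dy":-0.34,"dz":0,"wx":0,"wy":0,"wz":-0.04,"claw":40},{"dx":-0.46,"dy":-0.69,"dz":0,"wx":0,"wy":0,"wz":-0.08,"claw":40},{"dx":-0.46,"dy":-0.69,"dz":0,"wx":0,"wy":0,"wz":-0.12,"claw":40},{"dx":-0.46,"dy":-0.69,"dz":0,"wx":0,"wy":0,"wz":-0.166,"claw":40},{"dx":-0.46,"dy":-0.69,"dz":0,"wx":0,"wy":0,"wz":-0.166,"claw":40},{"dx":-0.46,"dy":-0.69,"dz":0,"wx":0,"wy":0,"wz":-0.166,"claw":40}]}}

```text
clock: 31.85
tool_pos: [0.474, -0.0857, 0.0926]
eef_rot: [-0.055, 0.998, 0.0, -0.007]
contact_force: [0.0, -0.4, -0.8]
opening: 0.45
finger_force: 0.0
```

```bash
python3 -c "
from plan import *
st()
im,d,c=snap('wrist','w5'); W=cloud(d,c); Z=W[...,2]
g=(Z>.085)&(Z<.098)&(d>.1)&(im.max(-1)<70)&(abs(W[...,0]-.474)<.04)&(abs(W[...,1]+.086)<.04)
if g.sum()>20: print('grip',g.sum(),rect(W,g),Z[g].mean())
plan([(.474,-.086,.055,96.6,40,3)])
tall('wrist',.044,.055,100,box=(.41,.505,-.065,.13))
"
```

```text
31.85 TIP [ 0.4744 -0.0857  0.1246] hy 96.3 z [-0.014 -0.001 -1.   ] q [ 0.05  0.71  0.06  2.09 -0.1   0.37  1.87] F [ 0.  -0.4 -0.8] open 39.6 ff 0.0
grip 2494 (array([ 0.47227319, -0.08589828]), (24.702470779418945, 23.860916137695312), 6.730412006378174) 0.09068144855579768
5 x {'dx': -0.01, 'dy': -0.005, 'dz': 0.871, 'wy': -0.004, 'wz': -0.001, 'claw': 40}
end tip [ 0.474 -0.086  0.055] [-5.700e-02  9.984e-01  2.000e-04 -5.000e-04]
wrist [440. 246.] 4566 [ 0.4625 -0.0157] [70.7 22.8] -81.8 col [129. 127. 125.]
```

View pics/w5.png

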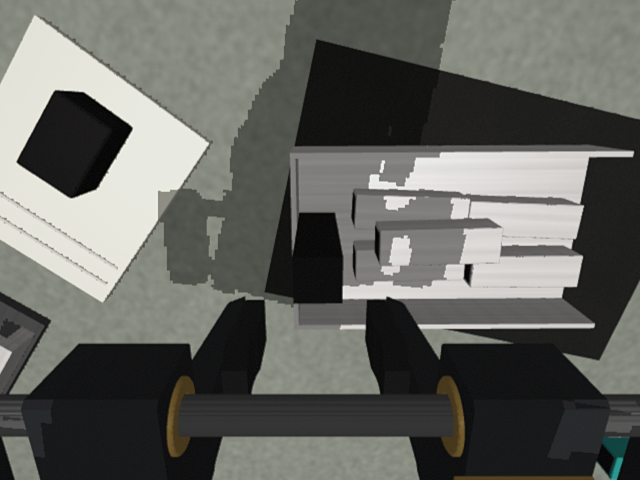

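The wrist view shows the grip block at (318,255), four tubes on the scoop floor and one on top at (440,240), all inside. Next I'll grasp the scoop.

>>> {"op": "step_arm", "data": {"motion": [{"dx":0.02,"dy":0,"dz":0,"wx":0,"wy":-0.004,"wz":0,"claw":36},{"dx":0.02,"dy":0,"dz":0.3,"wx":0,"wy":-0.004,"wz":0,"claw":36},{"dx":0.02,"dy":0,"dz":0.6,"wx":0,"wy":-0.004,"wz":0,"claw":36},{"dx":0.02,"dy":0,"dz":0.87,"wx":0,"wy":-0.004,"wz":0,"claw":36},{"dx":0.02,"dy":0,"dz":0.87,"wx":0,"wy":-0.004,"wz":0,"claw":36},{"dx":0.02,"dy":0,"dz":0.87,"wx":0,"wy":-0.004,"wz":0,"claw":36}]}}

```text
clock: 32.55
tool_pos: [0.4717, -0.0861, 0.0238]
eef_rot: [-0.057, 0.998, -0.0, -0.0]
contact_force: [-0.0, 0.1, -0.2]
opening: 0.408
finger_force: 0.0
```

>>> {"op": "step_arm", "data": {"motion": [{"dx":0,"dy":0,"dz":0,"wx":0,"wy":0,"wz":0,"claw":16},{"dx":0,"dy":0,"dz":0,"wx":0,"wy":0,"wz":0,"claw":16},{"dx":0,"dy":0,"dz":0,"wx":0,"wy":0,"wz":0,"claw":16},{"dx":0,"dy":0,"dz":0,"wx":0,"wy":0,"wz":0,"claw":16}], "force": 60}}

```text
clock: 32.95
tool_pos: [0.4726, -0.086, 0.0246]
eef_rot: [-0.057, 0.998, -0.0, 0.001]
contact_force: [-0.7, 1.6, 6.6]
opening: 0.267
finger_force: 60.0
```

```bash
cat >> plan.py <<'E'
H=np.radians(102.5); HX=np.array([np.cos(H),np.sin(H),0]); HINGE=np.array([.5495,.3907,0])-.086*HX+[0,0,.146]
def scp(lip,th,head=102.5):
    """lip world pos, nose-down pitch deg -> tip pos, R (tool y along scoop +x)"""
    h=np.radians(head); u=np.array([np.cos(h),np.sin(h),0]); k=np.array([0,0,1.]); t=np.radians(th)
    sx=np.cos(t)*u-np.sin(t)*k; sz=np.sin(t)*u+np.cos(t)*k
    r=R.from_matrix(np.c_[np.cross(sx,-sz),sx,-sz]); return np.array(lip)+sx*GX+sz*GZ, r
GX,GZ=-.175,.053
def lipof(s=None):
    s=s or get_state(); T=R.from_quat(s['eef_rot']).as_matrix(); tip=s['tool_pos']-T[:,2]*OFF
    return tip-T[:,1]*GX+T[:,2]*GZ, np.degrees(np.arcsin(-T[2,1]))
E
python3 -c "
from plan import *
st(); print(lipof(),HINGE)
x,y,z=get_state()['tool_pos']
plan([(x,y,.095,R.from_quat(get_state()['eef_rot']),16,3)])"
```

```text
32.95 TIP [ 0.4726 -0.086   0.0566] hy 96.5 z [ 0.002 -0.    -1.   ] q [ 0.07  0.84  0.03  2.13 -0.11  0.17  1.88] F [-0.7  1.6  6.6] open 23.5 ff 60.0
(array([0.45271282, 0.0878705 , 0.00355635]), np.float64(0.024781886175668903)) [0.56811381 0.30673854 0.146     ]
4 x {'dx': -0.001, 'dz': -0.48, 'claw': 16}
end tip [ 0.4726 -0.086   0.095 ] [-5.710e-02  9.984e-01 -2.000e-04  8.000e-04]
```

>>> {"op": "step_arm", "data": {"motion": [{"dx":0,"dy":0,"dz":-0.1,"wx":0,"wy":0,"wz":0,"claw":16},{"dx":0,"dy":0,"dz":-0.2,"wx":0,"wy":0,"wz":0,"claw":16},{"dx":0,"dy":0,"dz":-0.4,"wx":0,"wy":0,"wz":0,"claw":16},{"dx":0,"dy":0,"dz":-0.6,"wx":0,"wy":0,"wz":0,"claw":16},{"dx":0,"dy":0,"dz":-0.6,"wx":0,"wy":0,"wz":0,"claw":16}]}}

```text
clock: 33.45
tool_pos: [0.4731, -0.0867, 0.0734]
eef_rot: [-0.057, 0.998, -0.001, 0.002]
contact_force: [-0.0, -0.9, -5.8]
opening: 0.27
finger_force: 60.1
```

```bash
sed -i 's/GX,GZ=-.175,.053/GX,GZ=-.175,.0546/' plan.py; python3 -c "
from plan import *
st(); print(lipof())
L0=np.array([.4527,.0879,.23]); a,ra=scp(L0,0,96.5); 
L1=HINGE+.062*HX; L1[2]=.19; b,rb=scp(L1,8)
plan([(*a,ra,16,2),(*b,rb,16,2)])
scoop(('top',)); im,d,c=snap('scene','s2'); cv2.imwrite('pics/s2c.png',cv2.resize(im[120:360,180:500,::-1],None,fx=2,fy=2))"
```

```text
33.45 TIP [ 0.473  -0.0866  0.1054] hy 96.5 z [ 0.003 -0.001 -1.   ] q [ 0.06  0.74  0.05  2.12 -0.11  0.29  1.88] F [-0.  -0.9 -5.8] open 23.8 ff 60.1
(array([0.45338982, 0.08716773, 0.05049769]), np.float64(0.09053958411013263))
2 x {'dy': 0.002, 'dz': -0.747, 'claw': 16}
2 x {'dy': 0.002, 'dz': -0.747, 'claw': 16}
4 x {'dy': 0.002, 'dz': -0.746, 'wx': -0.001, 'wy': 0.001, 'claw': 16}
2 x {'dx': -0.471, 'dy': 0.849, 'dz': 0.051, 'wx': 0.011, 'wy': -0.001, 'wz': -0.008, 'claw': 16}
2 x {'dx': -0.492, 'dy': 0.839, 'dz': 0.023, 'wx': 0.011, 'wz': -0.008, 'claw': 16}
2 x {'dx': -0.513, 'dy': 0.826, 'dz': -0.006, 'wx': 0.011, 'wy': -0.001, 'wz': -0.009, 'claw': 16}
4 x {'dx': -0.537, 'dy': 0.811, 'dz': -0.032, 'wx': 0.012, 'wz': -0.008, 'claw': 16}
end tip [0.5906 0.2055 0.2684] [-0.1081  0.9917 -0.0696  0.0072]
top walls 13 [0.454 0.006] [155.5  96. ] -87.2
```

View pics/s2c.png

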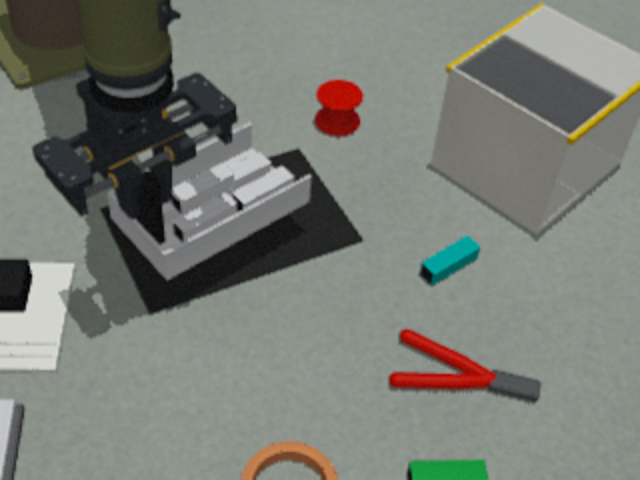

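The scene crop shows the scoop lifted level, with all five tubes inside. Now I'll carry it up and over to the hopper.

>>> {"op": "step_arm", "data": {"motion": [{"dx":0,"dy":0,"dz":-0.25,"wx":0,"wy":0,"wz":0,"claw":16},{"dx":0,"dy":0,"dz":-0.5,"wx":0,"wy":0,"wz":0,"claw":16},{"dx":0,"dy":0,"dz":-0.75,"wx":0,"wy":0,"wz":0,"claw":16}]}}

```text
clock: 33.85
tool_pos: [0.4711, -0.0861, 0.1313]
eef_rot: [-0.057, 0.998, -0.0, -0.001]
contact_force: [0.8, -0.3, -4.8]
opening: 0.266
finger_force: 60.0
```

>>> {"op": "step_arm", "data": {"motion": [{"dx":0,"dy":0,"dz":-0.25,"wx":0,"wy":0,"wz":0,"claw":16},{"dx":0,"dy":0,"dz":-0.5,"wx":0,"wy":0,"wz":0,"claw":16},{"dx":0,"dy":0,"dz":-0.75,"wx":0,"wy":0,"wz":0,"claw":16}]}}

```text
clock: 34.15
tool_pos: [0.4709, -0.0861, 0.1914]
eef_rot: [-0.057, 0.998, -0.0, -0.001]
contact_force: [-0.4, -0.1, -5.0]
opening: 0.268
finger_force: 60.0
```

>>> {"op": "step_arm", "data": {"motion": [{"dx":0,"dy":0,"dz":-0.25,"wx":0,"wy":0,"wz":0,"claw":16},{"dx":0,"dy":0,"dz":-0.5,"wx":0,"wy":0,"wz":0,"claw":16},{"dx":0,"dy":0,"dz":-0.7,"wx":0,"wy":0,"wz":0,"claw":16},{"dx":0,"dy":0,"dz":-0.75,"wx":0,"wy":0,"wz":0,"claw":16}]}}

```text
clock: 34.55
tool_pos: [0.4722, -0.0863, 0.2521]
eef_rot: [-0.057, 0.998, -0.0, 0.0]
contact_force: [0.9, 0.0, -5.9]
opening: 0.268
finger_force: 60.1
```

>>> {"op": "step_arm", "data": {"motion": [{"dx":-0.04,"dy":0.08,"dz":0,"wx":0,"wy":0,"wz":0,"claw":16},{"dx":-0.12,"dy":0.22,"dz":0,"wx":0,"wy":0,"wz":0,"claw":16},{"dx":-0.24,"dy":0.42,"dz":0,"wx":0,"wy":0,"wz":-0.004,"claw":16},{"dx":-0.36,"dy":0.63,"dz":0,"wx":0,"wy":0,"wz":-0.008,"claw":16},{"dx":-0.47,"dy":0.84,"dz":0,"wx":0,"wy":0,"wz":-0.008,"claw":16}]}}

```text
clock: 35.05
tool_pos: [0.5016, -0.0129, 0.2502]
eef_rot: [-0.07, 0.998, 0.0, -0.001]
contact_force: [0.5, -0.0, -4.8]
opening: 0.271
finger_force: 60.0
```

>>> {"op": "step_arm", "data": {"motion": [{"dx":-0.12,"dy":0.21,"dz":0,"wx":0,"wy":0,"wz":0,"claw":16},{"dx":-0.24,"dy":0.42,"dz":0,"wx":0,"wy":0,"wz":-0.004,"claw":16},{"dx":-0.36,"dy":0.63,"dz":0,"wx":0,"wy":0,"wz":-0.008,"claw":16},{"dx":-0.48,"dy":0.84,"dz":0,"wx":0,"wy":0,"wz":-0.008,"claw":16}]}}

```text
clock: 35.45
tool_pos: [0.5302, 0.0588, 0.2504]
eef_rot: [-0.083, 0.997, -0.0, -0.001]
contact_force: [0.2, -0.0, -3.9]
opening: 0.269
finger_force: 60.0
```

>>> {"op": "step_arm", "data": {"motion": [{"dx":-0.12,"dy":0.21,"dz":0,"wx":0,"wy":0,"wz":0,"claw":16},{"dx":-0.25,"dy":0.41,"dz":0,"wx":0,"wy":0,"wz":-0.004,"claw":16},{"dx":-0.38,"dy":0.6,"dz":0,"wx":0,"wy":0,"wz":-0.008,"claw":16},{"dx":-0.5,"dy":0.75,"dz":0,"wx":0,"wy":0,"wz":-0.008,"claw":16},{"dx":-0.5,"dy":0.8,"dz":0,"wx":0,"wy":0,"wz":-0.008,"claw":16}]}}

```text
clock: 35.95
tool_pos: [0.5604, 0.1293, 0.251]
eef_rot: [-0.096, 0.995, 0.0, 0.0]
contact_force: [0.5, 0.2, -5.7]
opening: 0.268
finger_force: 60.0
```

```bash
python3 -c "
from plan import *
st(); print(lipof())
L1=HINGE+.062*HX; L1[2]=.19; b,rb=scp(L1,0)
plan([(*b,rb,16,2)])
im,d,c=snap('scene','s3'); cv2.imwrite('pics/s3c.png',cv2.resize(im[20:260,280:600,::-1],None,fx=2,fy=2))"
```

```text
35.95 TIP [0.5604 0.1293 0.283 ] hy 101.0 z [ 0.     0.001 -1.   ] q [-0.37  0.57  0.1   1.67 -0.07  0.91  1.52] F [ 0.5  0.2 -5.7] open 23.6 ff 60.0
(array([0.52706251, 0.30110759, 0.2285336 ]), np.float64(-0.04763215031649396))
4 x {'dx': -0.554, 'dy': 0.747, 'dz': 0.481, 'wz': -0.008, 'claw': 16}
end tip [0.5925 0.1964 0.2446] [-1.083e-01  9.941e-01  4.000e-04  3.000e-04]
```

View pics/s3c.png

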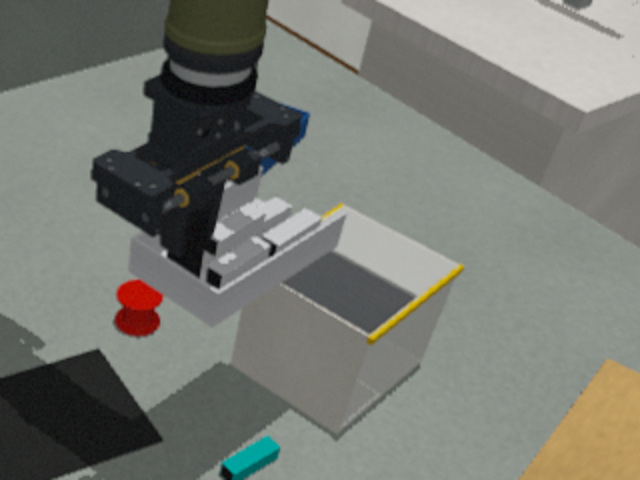

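The scene crop shows the scoop level, with its lip near the hopper's near rim and five tubes inside. Next I'll move the lip over the flap.

>>> {"op": "step_arm", "data": {"motion": [{"dx":-0.07,"dy":0.1,"dz":0,"wx":0,"wy":0,"wz":0,"claw":16},{"dx":-0.2,"dy":0.28,"dz":0.05,"wx":0,"wy":0,"wz":0,"claw":16},{"dx":-0.33,"dy":0.46,"dz":0.15,"wx":0,"wy":0,"wz":-0.004,"claw":16},{"dx":-0.46,"dy":0.64,"dz":0.28,"wx":0,"wy":0,"wz":-0.008,"claw":16},{"dx":-0.55,"dy":0.74,"dz":0.4,"wx":0,"wy":0,"wz":-0.008,"claw":16},{"dx":-0.55,"dy":0.75,"dz":0.48,"wx":0,"wy":0,"wz":-0.008,"claw":16},{"dx":-0.55,"dy":0.75,"dz":0.48,"wx":0,"wy":0,"wz":-0.008,"claw":16}]}}

```text
clock: 36.7
tool_pos: [0.5902, 0.193, 0.2112]
eef_rot: [-0.107, 0.994, -0.001, -0.002]
contact_force: [-1.5, -1.3, -5.6]
opening: 0.268
finger_force: 60.0
```

```bash
cat >> plan.py <<'E'
def rows(seq,dec=3,start=None):
    """seq of (tip,R): rows relative to current pose (or start tip,R)"""
    s=get_state(); p=np.array(s['tool_pos']); T=R.from_quat(s['eef_rot'])
    if start: T=start[1]; p=start[0]+T.as_matrix()[:,2]*OFF
    for t,r in seq:
        q=t+r.as_matrix()[:,2]*OFF; d=T.inv().apply(q-p)/.08; w=(T.inv()*r).as_rotvec()/np.pi
        print(dict(zip(('dx','dy','dz','wx','wy','wz'),np.round([*d,*w],dec).tolist())))
def fl(L,ph,dz=.0015): ph=np.radians(ph); return HINGE+L*(np.cos(ph)*HX)+np.array([0,0,-L*np.sin(ph)+dz])
E
python3 -c "
from plan import *
st(); print(lipof())
# lip lateral offset wrt hopper axis and along
l=lipof()[0]; print('along',(l-HINGE)@HX,'lat',np.cross(HX,l-HINGE)[2])
L1=HINGE+.062*HX; L1[2]=.165
print('A'); rows([scp(L1,7),scp(L1,14)])
print('B'); rows([scp(fl(.065,p),t) for t,p in ((16,8),(22,15),(28,21),(34,28),(40,34),(46,40),(50,44))],start=scp(L1,14))
im,d,c=snap('wrist'); W=cloud(d,c); print(d.max())
im,d,c=snap('top'); W=cloud(d,c); m=(W[...,2]>.13)&(W[...,2]<.16)&(im[...,0]>150)&(im[...,2]<100)&(d>.1)&(W[...,1]>.25)
for b,ce,a in blobs(m,10): print(ce,a,rect(W,b))
"
```

```text
36.7 TIP [0.5903 0.1931 0.2432] hy 102.3 z [-0.004 -0.003 -1.   ] q [-0.44  0.68  0.09  1.58 -0.07  0.9   1.46] F [-1.5 -1.3 -5.6] open 23.6 ff 60.0
(array([0.55281434, 0.36393329, 0.18832298]), np.float64(0.09664119331820674))
along 0.059150415414745895 lat 0.0025576025927483946
A
{'dx': -0.038, 'dy': 0.086, 'dz': 0.03, 'wx': 0.038, 'wy': -0.001, 'wz': -0.001}
{'dx': -0.037, 'dy': 0.168, 'dz': -0.226, 'wx': 0.077, 'wy': -0.001, 'wz': -0.001}
B
{'dx': -0.0, 'dy': 0.12, 'dz': 0.239, 'wx': 0.011, 'wy': 0.0, 'wz': 0.0}
{'dx': -0.0, 'dy': 0.174, 'dz': 0.112, 'wx': 0.044, 'wy': -0.0, 'wz': 0.0}
{'dx': -0.0, 'dy': 0.241, 'dz': -0.022, 'wx': 0.078, 'wy': -0.0, 'wz': 0.0}
{'dx': -0.0, 'dy': 0.318, 'dz': -0.135, 'wx': 0.111, 'wy': -0.0, 'wz': 0.0}
{'dx': 0.0, 'dy': 0.41, 'dz': -0.253, 'wx': 0.144, 'wy': 0.0, 'wz': 0.0}
{'dx': -0.0, 'dy': 0.513, 'dz': -0.36, 'wx': 0.178, 'wy': -0.0, 'wz': 0.0}
{'dx': 0.0, 'dy': 0.588, 'dz': -0.426, 'wx': 0.2, 'wy': 0.0, 'wz': 0.0}
0.5138631
[116.46031746 222.93650794] 63 (array([0.61719244, 0.46177118]), (75.40230560302734, 4.527458667755127), -77.7317886352539)
[129.02941176 294.55882353] 68 (array([0.45695605, 0.42858484]), (68.10404968261719, 4.688470840454102), -77.50357055664062)
```

>>> {"op": "step_arm", "data": {"motion": [{"dx":-0.02,"dy":0.04,"dz":0.05,"wx":0.02,"wy":0,"wz":0,"claw":16},{"dx":-0.04,"dy":0.09,"dz":0.03,"wx":0.038,"wy":0,"wz":0,"claw":16},{"dx":-0.04,"dy":0.13,"dz":-0.1,"wx":0.058,"wy":0,"wz":0,"claw":16},{"dx":-0.04,"dy":0.17,"dz":-0.22,"wx":0.077,"wy":0,"wz":0,"claw":16},{"dx":-0.04,"dy":0.17,"dz":-0.22,"wx":0.077,"wy":0,"wz":0,"claw":16},{"dx":-0.04,"dy":0.17,"dz":-0.22,"wx":0.077,"wy":0,"wz":0,"claw":16}]}}

```text
clock: 37.4
tool_pos: [0.5916, 0.2075, 0.2309]
eef_rot: [-0.106, 0.987, -0.12, 0.013]
contact_force: [0.4, -1.0, -6.0]
opening: 0.267
finger_force: 60.0
```

```bash
python3 -c "
from plan import *
st(); print(lipof())
l=lipof()[0]; print('along',(l-HINGE)@HX,'lat',np.cross(HX,l-HINGE)[2])
print('B'); rows([scp(fl(.065,p),t) for t,p in ((16,8),(22,15),(28,21),(34,28),(40,34),(46,40),(50,44))])
im,d,c=snap('scene','s4'); cv2.imwrite('pics/s4c.png',cv2.resize(im[20:260,280:600,::-1],None,fx=2,fy=2))"
```

```text
37.4 TIP [0.59   0.2149 0.262 ] hy 102.3 z [ 0.051 -0.233 -0.971] q [-0.67  0.71  0.25  1.5   0.09  1.01  1.26] F [ 0.4 -1.  -6. ] open 23.5 ff 60.0
(array([0.55661842, 0.36824187, 0.16721524]), np.float64(13.810090091910329))
along 0.06253351093471869 lat -0.002088854614323808
B
{'dx': 0.018, 'dy': 0.12, 'dz': 0.26, 'wx': 0.012, 'wy': -0.0, 'wz': -0.001}
{'dx': 0.019, 'dy': 0.175, 'dz': 0.134, 'wx': 0.045, 'wy': -0.0, 'wz': -0.001}
{'dx': 0.019, 'dy': 0.242, 'dz': -0.0, 'wx': 0.079, 'wy': -0.0, 'wz': -0.001}
{'dx': 0.019, 'dy': 0.319, 'dz': -0.113, 'wx': 0.112, 'wy': -0.0, 'wz': -0.001}
{'dx': 0.02, 'dy': 0.411, 'dz': -0.23, 'wx': 0.145, 'wy': -0.0, 'wz': -0.001}
{'dx': 0.02, 'dy': 0.515, 'dz': -0.337, 'wx': 0.179, 'wy': -0.001, 'wz': -0.001}
{'dx': 0.02, 'dy': 0.591, 'dz': -0.403, 'wx': 0.201, 'wy': -0.001, 'wz': -0.001}
```

View pics/s4c.png

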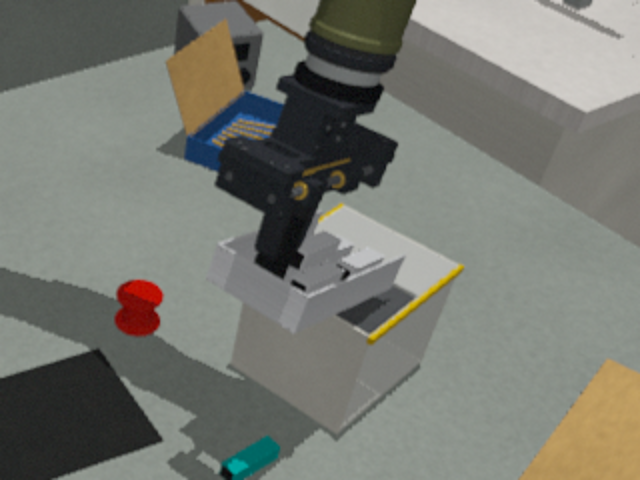

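The scene crop shows the scoop tilted about 14°, its lip over the dark flap near (375,290), with the tubes still inside. Now I'll push the flap open and pour.

>>> {"op": "step_arm", "data": {"motion": [{"dx":0.01,"dy":0.12,"dz":0.26,"wx":0.012,"wy":0,"wz":0,"claw":16},{"dx":0.02,"dy":0.175,"dz":0.13,"wx":0.045,"wy":0,"wz":0,"claw":16},{"dx":0.02,"dy":0.24,"dz":0,"wx":0.079,"wy":0,"wz":0,"claw":16},{"dx":0.02,"dy":0.32,"dz":-0.11,"wx":0.112,"wy":0,"wz":0,"claw":16},{"dx":0.02,"dy":0.41,"dz":-0.23,"wx":0.145,"wy":0,"wz":0,"claw":16},{"dx":0.02,"dy":0.515,"dz":-0.335,"wx":0.179,"wy":0,"wz":0,"claw":16},{"dx":0.02,"dy":0.59,"dz":-0.4,"wx":0.201,"wy":0,"wz":0,"claw":16},{"dx":0.02,"dy":0.59,"dz":-0.4,"wx":0.201,"wy":0,"wz":0,"claw":16}]}}

```text
clock: 38.25
tool_pos: [0.5781, 0.2636, 0.2472]
eef_rot: [-0.1, 0.902, -0.419, 0.045]
contact_force: [-0.9, 3.7, -3.1]
opening: 0.265
finger_force: 60.1
```

>>> {"op": "step_arm", "data": {"motion": [{"dx":0,"dy":0,"dz":0,"wx":0,"wy":0,"wz":0,"claw":16},{"dx":0,"dy":0,"dz":0,"wx":0,"wy":0,"wz":0,"claw":16},{"dx":0,"dy":0,"dz":0,"wx":0,"wy":0,"wz":0,"claw":16},{"dx":0,"dy":0,"dz":0,"wx":0,"wy":0,"wz":0,"claw":16},{"dx":0,"dy":0,"dz":0,"wx":0,"wy":0,"wz":0,"claw":16}]}}

```text
clock: 38.75
tool_pos: [0.5793, 0.2586, 0.2513]
eef_rot: [-0.096, 0.901, -0.421, 0.046]
contact_force: [-0.6, 1.6, -0.6]
opening: 0.267
finger_force: 60.1
```

```bash
python3 -c "
from plan import *
st(); print(lipof())
l=lipof()[0]; print('along',(l-HINGE)@HX,'lat',np.cross(HX,l-HINGE)[2],'z',l[2]-.146)
im,d,c=snap('wrist','w6')
im,d,c=snap('scene','s5'); 
a=cv2.imread('pics/w6.png'); b=cv2.resize(im[20:260,280:600,::-1],(480,360)); a=cv2.resize(a,(480,360)); cv2.imwrite('pics/pour.png',np.hstack([a[:,:400],b[:,40:440]]))"
```

```text
38.75 TIP [0.5741 0.2826 0.2719] hy 102.1 z [ 0.163 -0.749 -0.642] q [-1.06  1.    0.5   1.24  0.35  1.42  0.97] F [-0.6  1.6 -0.6] open 23.5 ff 60.1
(array([0.55933747, 0.35151863, 0.10265502]), np.float64(50.064521879006044))
along 0.04561816377042625 lat -0.0011238800467713393 z -0.04334498093136144
```

View pics/pour.png

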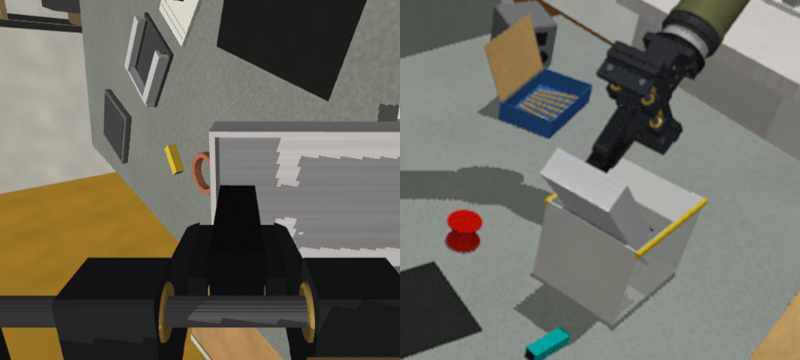

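The left half (wrist view) shows a bare scoop floor. The right half (scene) shows the scoop tipped into the open hopper with the tubes gone. I'll confirm from the depth cloud.

```bash
cat > chk.py <<'E'
from plan import *
s=get_state(); T=R.from_quat(s['eef_rot']).as_matrix(); l,th=lipof(s)
im,d,c=snap('wrist'); W=cloud(d,c)-l; sx=W@T[:,1]; sz=-(W@T[:,2]); sy=W@T[:,0]
m=(d>.05)&(abs(sy)<.049)
for a in np.arange(-.12,.08,.02):
    k=m&(sx>=a)&(sx<a+.02)&(sz>-.08)&(sz<.07)
    print(round(a,2),k.sum(),np.percentile(sz[k],[2,25,50,75,98]).round(3) if k.sum()>5 else '')
print('floor frac high',(m&(sx>-.13)&(sx<0)&(sz>.012)&(sz<.05)).sum(), (m&(sx>-.13)&(sx<0)&(sz<=.012)&(sz>-.01)).sum())
for cam in('scene','top'):
    im,d,c=snap(cam); W=cloud(d,c); L=W-[.5495,.3907,0]; hx=L@HX; hy=L@np.array([-HX[1],HX[0],0])
    k=(abs(hx)<.085)&(abs(hy)<.075)&(W[...,2]<.14)&(W[...,2]>.003)&(d>.1)
    print(cam,k.sum(),np.percentile(W[k][:,2],[5,50,95]) if k.sum() else '', 'white',(k&(im.min(-1)>150)).sum())
E
python3 chk.py
```

```text
-0.12 6140 [0.001 0.001 0.002 0.002 0.003]
-0.1 6144 [0.001 0.001 0.002 0.002 0.003]
-0.08 6182 [0.001 0.002 0.002 0.002 0.003]
-0.06 6369 [0.001 0.002 0.002 0.002 0.003]
-0.04 6413 [0.001 0.002 0.002 0.003 0.003]
-0.02 4219 [0.001 0.002 0.002 0.003 0.003]
0.0 207 [-0.001 -0.     0.     0.001  0.003]
0.02 0 
0.04 0 
0.06 0 
floor frac high 0 38488
scene 178 [0.0549352 0.110971  0.139174 ] white 0
top 1028 [0.00421425 0.08791867 0.13499989] white 10
```

The scoop floor is bare along its whole length and nothing shows on the flap. I'll lift straight out, let the flap close, and return the scoop to its mat.

```bash
python3 -c "
from plan import *
l,th=lipof(); a,ra=scp(l+[0,0,.11],50,102.1)
b,rb=scp(l+[0,0,.13]-.03*HX,0,102.1); e=np.array([.4568,.1172,.1]); c,rc=scp(e,0,89.5); f,_=scp(e-[0,0,.07],0,89.5)
plan([(*a,ra,16,1),(*b,rb,16,1),(*c,rc,16,2),(*f,rc,16,2)])"
```

```text
2 x {'dx': 0.002, 'dy': -0.527, 'dz': -0.44, 'claw': 16}
3 x {'dx': 0.001, 'dy': -0.528, 'dz': -0.44, 'wy': 0.001, 'wz': 0.001, 'claw': 16}
4 x {'dx': -0.002, 'dy': 0.068, 'dz': 0.952, 'wx': -0.139, 'claw': 16}
5 x {'dx': -0.002, 'dy': -0.342, 'dz': 0.89, 'wx': -0.139, 'claw': 16}
3 x {'dx': 0.779, 'dy': -0.727, 'dz': 0.55, 'wz': 0.023, 'claw': 16}
3 x {'dx': 0.725, 'dy': -0.781, 'dz': 0.55, 'wz': 0.023, 'claw': 16}
5 x {'dx': 0.667, 'dy': -0.831, 'dz': 0.549, 'wz': 0.024, 'claw': 16}
4 x {'dx': 0.001, 'dz': 0.875, 'claw': 16}
end tip [ 0.4552 -0.0578  0.0846] [ 5.1e-03  1.0e+00 -2.0e-04  3.0e-04]
```

>>> {"op": "step_arm", "data": {"motion": [{"dx":0,"dy":-0.25,"dz":-0.22,"wx":0,"wy":0,"wz":0,"claw":16},{"dx":0,"dy":-0.53,"dz":-0.44,"wx":0,"wy":0,"wz":0,"claw":16},{"dx":0,"dy":-0.8,"dz":-0.67,"wx":0,"wy":0,"wz":0,"claw":16},{"dx":0,"dy":-1,"dz":-0.84,"wx":0,"wy":0,"wz":0,"claw":16},{"dx":0,"dy":-1,"dz":-0.84,"wx":0,"wy":0,"wz":0,"claw":16}]}}

```text
clock: 39.5
tool_pos: [0.5796, 0.2589, 0.3577]
eef_rot: [-0.095, 0.901, -0.42, 0.047]
contact_force: [0.2, -0.1, -2.3]
opening: 0.266
finger_force: 60.0
```

>>> {"op": "step_arm", "data": {"motion": [{"dx":0,"dy":0.02,"dz":0.23,"wx":-0.035,"wy":0,"wz":0,"claw":16},{"dx":0,"dy":0.04,"dz":0.47,"wx":-0.07,"wy":0,"wz":0,"claw":16},{"dx":0,"dy":0.05,"dz":0.7,"wx":-0.105,"wy":0,"wz":0,"claw":16},{"dx":0,"dy":0.07,"dz":0.95,"wx":-0.139,"wy":0,"wz":0,"claw":16}]}}

```text
clock: 39.9
tool_pos: [0.5893, 0.2054, 0.3]
eef_rot: [-0.105, 0.971, -0.214, 0.022]
contact_force: [0.5, -1.4, -3.0]
opening: 0.269
finger_force: 60.0
```

>>> {"op": "step_arm", "data": {"motion": [{"dx":0,"dy":-0.08,"dz":0.23,"wx":-0.035,"wy":0,"wz":0,"claw":16},{"dx":0,"dy":-0.17,"dz":0.45,"wx":-0.07,"wy":0,"wz":0,"claw":16},{"dx":0,"dy":-0.26,"dz":0.67,"wx":-0.105,"wy":0,"wz":0,"claw":16},{"dx":0,"dy":-0.34,"dz":0.89,"wx":-0.139,"wy":0,"wz":0,"claw":16},{"dx":0,"dy":-0.34,"dz":0.89,"wx":-0.139,"wy":0,"wz":0,"claw":16},{"dx":0,"dy":-0.34,"dz":0.89,"wx":-0.139,"wy":0,"wz":0,"claw":16}]}}

```text
clock: 40.5
tool_pos: [0.6008, 0.1494, 0.247]
eef_rot: [-0.105, 0.995, -0.002, -0.002]
contact_force: [-0.3, 0.4, -3.6]
opening: 0.269
finger_force: 60.0
```

```bash
python3 -c "
from plan import *
st(); print(lipof())
e=np.array([.4568,.1172,.1]); c,rc=scp(e,0,89.5); f,_=scp(e-[0,0,.07],0,89.5)
plan([(*c,rc,16,2),(*f,rc,16,2)])
tall('scene',.003,.03,60,box=(.42,.8,-.25,.25))
z=np.load('top0.npz'); W=cloud(z['d'],z); m=(z['im'].max(-1)<75)&(abs(W[...,2])<.012)&(abs(W[...,0]-.456)<.13)&(abs(W[...,1]-.02)<.17)&(z['d']>0)
for b,ce,a in blobs(m,500): print('mat0',rect(W,b))
im,d,c=snap('top'); W=cloud(d,c); L=W-[.5495,.3907,0]; hx=L@HX; hy=L@np.array([-HX[1],HX[0],0])
k=(hx>-.08)&(hx<0)&(abs(hy)<.07)&(d>.1); print('flap z',np.percentile(W[k][:,2],[5,50,95]).round(3))
k=(hx>.012)&(hx<.084)&(abs(hy)<.07)&(d>.1); print('bin z',np.percentile(W[k][:,2],[5,25,50,75,95]).round(3))
z0=cloud(np.load('top0.npz')['d'],np.load('top0.npz')); print('bin z before',np.percentile(z0[k][:,2],[5,25,50,75,95]).round(3))
"
```

```text
40.5 TIP [0.6009 0.1496 0.279 ] hy 102.0 z [-0.005 -0.004 -1.   ] q [-0.4   0.64  0.15  1.54 -0.11  0.98  1.56] F [-0.3  0.4 -3.6] open 23.7 ff 60.0
(array([0.56426817, 0.32052801, 0.2238665 ]), np.float64(0.16078265170146208))
3 x {'dx': 0.77, 'dy': -0.717, 'dz': 0.524, 'wy': -0.001, 'wz': 0.023, 'claw': 16}
3 x {'dx': 0.718, 'dy': -0.771, 'dz': 0.522, 'wx': -0.001, 'wz': 0.023, 'claw': 16}
5 x {'dx': 0.66, 'dy': -0.822, 'dz': 0.519, 'wy': -0.001, 'wz': 0.023, 'claw': 16}
4 x {'dx': 0.001, 'dz': 0.875, 'claw': 16}
end tip [ 0.4552 -0.0578  0.0846] [ 3.6e-03  1.0e+00 -0.0e+00  7.0e-04]
scene [404. 250.] 370 [0.6345 0.1993] [73.1 23.7] -84.8 col [  0. 103. 100.]
scene [200. 278.] 1163 [ 0.4689 -0.2239] [140.8  64.6] -30.5 col [213. 215. 208.]
scene [406. 305.] 910 [0.7561 0.1163] [137.2  71.7] 42.8 col [165.  29.  19.]
scene [320. 358.] 711 [ 0.7611 -0.1008] [89.3 76.8] -89.3 col [192. 125.  76.]
scene [258. 408.] 149 [ 0.7866 -0.2362] [27.  26.4] 89.7 col [220. 197.   0.]
mat0 (array([0.45564713, 0.02248972]), (258.89996337890625, 169.81842041015625), 83.78486633300781)
flap z [0.144 0.147 0.151]
bin z [0.146 0.148 0.15  0.151 0.153]
bin z before [0.146 0.148 0.15  0.151 0.153]
```

>>> {"op": "step_arm", "data": {"motion": [{"dx":0.35,"dy":-0.35,"dz":0,"wx":0,"wy":0,"wz":0.023,"claw":16},{"dx":0.77,"dy":-0.72,"dz":0.2,"wx":0,"wy":0,"wz":0.023,"claw":16},{"dx":0.77,"dy":-0.72,"dz":0.5,"wx":0,"wy":0,"wz":0.023,"claw":16}]}}

```text
clock: 40.9
tool_pos: [0.5505, 0.0787, 0.2094]
eef_rot: [-0.07, 0.998, -0.003, -0.001]
contact_force: [0.3, -0.5, -2.7]
opening: 0.267
finger_force: 60.0
```

>>> {"op": "step_arm", "data": {"motion": [{"dx":0.35,"dy":-0.38,"dz":0.26,"wx":0,"wy":0,"wz":0.023,"claw":16},{"dx":0.72,"dy":-0.77,"dz":0.52,"wx":0,"wy":0,"wz":0.023,"claw":16},{"dx":0.72,"dy":-0.77,"dz":0.52,"wx":0,"wy":0,"wz":0.023,"claw":16}]}}

```text
clock: 41.2
tool_pos: [0.4984, 0.0102, 0.1649]
eef_rot: [-0.033, 0.999, -0.002, -0.006]
contact_force: [0.3, 0.0, -2.1]
opening: 0.27
finger_force: 60.0
```

>>> {"op": "step_arm", "data": {"motion": [{"dx":0.33,"dy":-0.41,"dz":0.26,"wx":0,"wy":0,"wz":0.023,"claw":16},{"dx":0.66,"dy":-0.82,"dz":0.5,"wx":0,"wy":0,"wz":0.023,"claw":16},{"dx":0.66,"dy":-0.82,"dz":0.5,"wx":0,"wy":0,"wz":0.023,"claw":16},{"dx":0.66,"dy":-0.82,"dz":0.5,"wx":0,"wy":0,"wz":0.023,"claw":16},{"dx":0.66,"dy":-0.82,"dz":0.5,"wx":0,"wy":0,"wz":0.023,"claw":16}]}}

```text
clock: 41.7
tool_pos: [0.4595, -0.0528, 0.1277]
eef_rot: [-0.001, 1.0, 0.0, 0.001]
contact_force: [0.5, 0.4, -3.3]
opening: 0.266
finger_force: 60.0
```

```bash
python3 -c "
from plan import *
st(); print(lipof())
e=np.array([.4575,.1172,.035]); c,rc=scp(e,0,88.8); f,_=scp(e-[0,0,.031],0,88.8)
plan([(*c,rc,16,2),(*f,rc,16,2)])"
```

```text
41.7 TIP [ 0.4594 -0.0528  0.1597] hy 90.1 z [ 0.002  0.    -1.   ] q [-0.05  0.62  0.11  2.13 -0.17  0.39  1.76] F [ 0.5  0.4 -3.3] open 23.4 ff 60.0
(array([0.45931832, 0.12221326, 0.10512868]), np.float64(-0.01729903770604422))
4 x {'dx': 0.073, 'dy': -0.062, 'dz': 0.876, 'wy': 0.001, 'wz': 0.007, 'claw': 16}
3 x {'dz': 0.387, 'claw': 16}
end tip [ 0.4538 -0.0577  0.0586] [ 1.030e-02  9.999e-01  2.000e-04 -5.000e-04]
```

>>> {"op": "step_arm", "data": {"motion": [{"dx":0.07,"dy":-0.06,"dz":0.25,"wx":0,"wy":0,"wz":0.007,"claw":16},{"dx":0.07,"dy":-0.06,"dz":0.5,"wx":0,"wy":0,"wz":0.007,"claw":16},{"dx":0.07,"dy":-0.06,"dz":0.88,"wx":0,"wy":0,"wz":0.007,"claw":16},{"dx":0.07,"dy":-0.06,"dz":0.88,"wx":0,"wy":0,"wz":0.007,"claw":16},{"dx":0.07,"dy":-0.06,"dz":0.88,"wx":0,"wy":0,"wz":0.007,"claw":16}]}}

```text
clock: 42.2
tool_pos: [0.4529, -0.0584, 0.0572]
eef_rot: [0.011, 1.0, 0.0, 0.0]
contact_force: [0.3, -1.2, -3.0]
opening: 0.269
finger_force: 60.0
```

>>> {"op": "step_arm", "data": {"motion": [{"dx":0,"dy":0,"dz":0.1,"wx":0,"wy":0,"wz":0,"claw":16},{"dx":0,"dy":0,"dz":0.2,"wx":0,"wy":0,"wz":0,"claw":16},{"dx":0,"dy":0,"dz":0.3,"wx":0,"wy":0,"wz":0,"claw":16},{"dx":0,"dy":0,"dz":0.38,"wx":0,"wy":0,"wz":0,"claw":16},{"dx":0,"dy":0,"dz":0.4,"wx":0,"wy":0,"wz":0,"claw":16},{"dx":0,"dy":0,"dz":0.4,"wx":0,"wy":0,"wz":0,"claw":16}]}}

```text
clock: 42.8
tool_pos: [0.452, -0.0597, 0.0248]
eef_rot: [0.012, 1.0, -0.0, -0.0]
contact_force: [-0.1, 0.8, -2.9]
opening: 0.269
finger_force: 60.0
```

```bash
python3 -c "
from plan import *
st(); print(lipof())"
```

```text
42.8 TIP [ 0.452  -0.0597  0.0568] hy 88.6 z [-0. -0. -1.] q [ 0.01  0.83  0.03  2.2  -0.2   0.11  1.78] F [-0.1  0.8 -2.9] open 23.7 ff 60.0
(array([0.45621834, 0.11522195, 0.00220388]), np.float64(0.012564999687497264))
```

>>> {"op": "step_arm", "data": {"motion": [{"dx":0,"dy":0,"dz":0.02,"wx":0,"wy":0,"wz":0,"claw":16},{"dx":0,"dy":0,"dz":0.03,"wx":0,"wy":0,"wz":0,"claw":16},{"dx":0,"dy":0,"dz":0.03,"wx":0,"wy":0,"wz":0,"claw":16}]}}

```text
clock: 43.1
tool_pos: [0.4521, -0.0598, 0.0246]
eef_rot: [0.012, 1.0, -0.0, 0.001]
contact_force: [-2.9, 1.0, 23.3]
opening: 0.269
finger_force: 60.0
```

>>> {"op": "step_arm", "data": {"motion": [{"dx":0,"dy":0,"dz":0,"wx":0,"wy":0,"wz":0,"claw":36},{"dx":0,"dy":0,"dz":0,"wx":0,"wy":0,"wz":0,"claw":36},{"dx":0,"dy":0,"dz":0,"wx":0,"wy":0,"wz":0,"claw":36},{"dx":0,"dy":0,"dz":-0.3,"wx":0,"wy":0,"wz":0,"claw":36},{"dx":0,"dy":0,"dz":-0.6,"wx":0,"wy":0,"wz":0,"claw":36},{"dx":0,"dy":0,"dz":-1,"wx":0,"wy":0,"wz":0,"claw":36},{"dx":0,"dy":0,"dz":-1,"wx":0,"wy":0,"wz":0,"claw":36}], "force": 30}}

```text
clock: 43.8
tool_pos: [0.454, -0.0601, 0.1051]
eef_rot: [0.012, 1.0, -0.0, 0.003]
contact_force: [1.4, 0.3, -0.4]
opening: 0.411
finger_force: 0.0
```

```bash
cat >> plan.py <<'E'
def panelm(cam):
    im,d,c=snap(cam); W=cloud(d,c); Z=W[...,2]; hsv=cv2.cvtColor(im,cv2.COLOR_RGB2HSV)
    reg=(W[...,0]>.33)&(W[...,0]<.7)&(W[...,1]<-.12)&(W[...,1]>-.5)&(d>.1)
    for n,m in (('panel',reg&(Z>.004)&(Z<.0125)&(im.min(-1)>140)&(W[...,0]<.6)),('box',reg&(Z>.033)&(Z<.05)&(im.max(-1)<90)),('rail',reg&(Z>.028)&(Z<.037)&(im.min(-1)>110))):
        for b,ce,a in blobs(m,60):
            r=rect(W,b); print(cam,n,ce.round(),a,r[0].round(4),np.round(r[1],1),round(r[2],2),Z[b].mean().round(4))
E
python3 -c "
from plan import *
st(); scoop()
for c in('top','scene'): panelm(c)"
```

```text
43.8 TIP [ 0.4538 -0.06    0.1371] hy 88.6 z [ 0.005 -0.001 -1.   ] q [-0.03  0.66  0.1   2.16 -0.19  0.32  1.77] F [ 1.4  0.3 -0.4] open 36.2 ff 0.0
top walls 179 [0.4544 0.0203] [189.1 110.2] 88.6
scene walls 597 [0.4552 0.0183] [191.  116.2] 88.8
scene grip 146 [ 0.4531 -0.0614] [27.8 25. ] -0.3 0.0894
top panel [418. 293.] 1803 [ 0.4529 -0.2458] [140.1 121.2] -30.81 0.0076
top box [412. 304.] 245 [ 0.432  -0.2318] [47.9 34.3] -30.69 0.0375
top rail [450. 224.] 507 [ 0.6261 -0.3384] [148.1  51.5] -29.1 0.0316
top rail [489. 245.] 572 [ 0.5898 -0.4036] [148.   91.4] -29.7 0.0315
scene panel [183. 281.] 2558 [ 0.4526 -0.2472] [143.6 120.7] -30.98 0.0076
scene box [184. 259.] 320 [ 0.4327 -0.2336] [51.4 34.6] -32.03 0.0373
scene rail [138. 364.] 2300 [ 0.6028 -0.3818] [149.9 147.4] -29.01 0.0315
```

```bash
python3 -c "
from plan import *
plan([(.49,-.27,.27,59,60,3)])"
```

```text
3 x {'dx': -0.181, 'dy': -0.873, 'dz': -0.568, 'wz': 0.055, 'claw': 60}
3 x {'dx': -0.328, 'dy': -0.829, 'dz': -0.568, 'wz': 0.055, 'claw': 60}
6 x {'dx': -0.465, 'dy': -0.759, 'dz': -0.568, 'wz': 0.055, 'claw': 60}
end tip [ 0.49   -0.2699  0.27  ] [ 2.679e-01  9.634e-01 -3.000e-04 -7.000e-04]
```

>>> {"op": "step_arm", "data": {"motion": [{"dx":-0.09,"dy":-0.2,"dz":-0.4,"wx":0,"wy":0,"wz":0.02,"claw":60},{"dx":-0.18,"dy":-0.6,"dz":-0.57,"wx":0,"wy":0,"wz":0.055,"claw":60},{"dx":-0.18,"dy":-0.87,"dz":-0.57,"wx":0,"wy":0,"wz":0.055,"claw":60}]}}

```text
clock: 44.3
tool_pos: [0.4665, -0.1316, 0.1488]
eef_rot: [0.1, 0.995, -0.001, 0.001]
contact_force: [0.0, 0.4, -0.3]
opening: 0.656
finger_force: 0.0
```

>>> {"op": "step_arm", "data": {"motion": [{"dx":-0.16,"dy":-0.41,"dz":-0.28,"wx":0,"wy":0,"wz":0.03,"claw":60},{"dx":-0.33,"dy":-0.83,"dz":-0.57,"wx":0,"wy":0,"wz":0.055,"claw":60},{"dx":-0.33,"dy":-0.83,"dz":-0.57,"wx":0,"wy":0,"wz":0.055,"claw":60}]}}

```text
clock: 44.6
tool_pos: [0.4792, -0.2067, 0.1953]
eef_rot: [0.188, 0.982, -0.003, 0.003]
contact_force: [-1.1, 0.4, -0.1]
opening: 0.683
finger_force: 0.0
```

>>> {"op": "step_arm", "data": {"motion": [{"dx":-0.23,"dy":-0.38,"dz":-0.28,"wx":0,"wy":0,"wz":0.03,"claw":60},{"dx":-0.46,"dy":-0.76,"dz":-0.57,"wx":0,"wy":0,"wz":0.055,"claw":60},{"dx":-0.46,"dy":-0.76,"dz":-0.57,"wx":0,"wy":0,"wz":0.055,"claw":60},{"dx":-0.46,"dy":-0.76,"dz":-0.57,"wx":0,"wy":0,"wz":0.055,"claw":60},{"dx":-0.46,"dy":-0.76,"dz":-0.57,"wx":0,"wy":0,"wz":0.055,"claw":60},{"dx":-0.46,"dy":-0.76,"dz":-0.57,"wx":0,"wy":0,"wz":0.055,"claw":60}]}}

```text
clock: 45.2
tool_pos: [0.4894, -0.2677, 0.238]
eef_rot: [0.267, 0.964, 0.001, -0.002]
contact_force: [-0.2, -0.5, 0.6]
opening: 0.677
finger_force: 0.0
```

```bash
python3 -c "
from plan import *
st(); panelm('wrist'); st()
im,d,c=snap('wrist'); np.savez('wp.npz',im=im,d=d,**c); W=cloud(d,c); Z=W[...,2]
cv2.imwrite('pics/wp.png',im[:,:,::-1])
# cradle rail lips inner edges: fit lines in cradle frame
a=np.radians(-29); ax=np.array([np.cos(a),np.sin(a)]); ay=np.array([-ax[1],ax[0]]); L=W[...,:2]-[.603,-.3805]; x=L@ax; y=L@ay
k=(Z>.0285)&(Z<.036)&(d>.1)
for x0 in np.arange(-.075,.075,.02):
    s=k&(abs(x-x0)<.006); yy=y[s]
    if s.sum()>20: p=yy[yy>0]; n=yy[yy<0]; print(x0.round(3),[v.round(4) for v in (n.min(),n.max(),p.min(),p.max())] if len(p)and len(n) else (len(p),len(n)))
b=k&(abs(y)<.04); print('bar x',np.percentile(x[b],[2,50,98]).round(4) if b.sum() else None)
"
```

```text
45.2 TIP [ 0.4895 -0.2677  0.27  ] hy 59.1 z [-0.003  0.002 -1.   ] q [ 0.23  0.58  0.31  1.74 -0.22  0.86  1.67] F [-0.2 -0.5  0.6] open 59.7 ff 0.0
wrist panel [258. 113.] 1244 [ 0.4062 -0.2809] [95.8 14.4] -31.11 0.007
wrist panel [364. 122.] 2646 [ 0.459  -0.1973] [100.7  27.8] -31.33 0.007
wrist box [315. 118.] 2374 [ 0.4306 -0.2338] [49.9 35.7] -31.64 0.0369
wrist rail [319. 343.] 3329 [ 0.6036 -0.3793] [148.6 144.9] -28.53 0.0306
wrist rail [217. 286.] 561 [ 0.521  -0.4047] [29.8 22.2] -29.36 0.0309
45.25 TIP [ 0.4896 -0.2681  0.2703] hy 59.0 z [-0.002  0.001 -1.   ] q [ 0.23  0.58  0.31  1.74 -0.22  0.86  1.67] F [-0.1  0.8  0.3] open 60.1 ff 0.0
-0.075 [np.float64(-0.0714), np.float64(-0.0498), np.float64(0.0505), np.float64(0.0718)]
-0.055 [np.float64(-0.0723), np.float64(-0.0498), np.float64(0.05), np.float64(0.0718)]
-0.035 (221, 0)
-0.015 (214, 0)
0.005 (195, 0)
0.025 [np.float64(-0.0508), np.float64(-0.0499), np.float64(0.0501), np.float64(0.0721)]
0.045 [np.float64(-0.0613), np.float64(-0.0495), np.float64(0.0507), np.float64(0.0719)]
0.065 [np.float64(-0.0703), np.float64(-0.0003), np.float64(0.0007), np.float64(0.074)]
bar x [-0.2438  0.0677  0.0734]
```

```bash
python3 -c "
from plan import *
plan([(.4308,-.2337,.08,58.8,60,2),(.4308,-.2337,.013,58.8,60,3)])"
```

```text
2 x {'dx': 0.284, 'dy': -0.002, 'dz': 0.795, 'claw': 60}
2 x {'dx': 0.283, 'dy': -0.002, 'dz': 0.795, 'wz': 0.001, 'claw': 60}
4 x {'dx': 0.284, 'dy': -0.004, 'dz': 0.794, 'wy': -0.001, 'claw': 60}
5 x {'dx': 0.001, 'dz': 0.838, 'claw': 60}
end tip [ 0.4307 -0.2337  0.013 ] [ 2.686e-01  9.632e-01 -2.000e-04  6.000e-04]
```

>>> {"op": "step_arm", "data": {"motion": [{"dx":0.28,"dy":0,"dz":0.4,"wx":0,"wy":0,"wz":0,"claw":60},{"dx":0.57,"dy":0,"dz":0.8,"wx":0,"wy":0,"wz":0,"claw":60},{"dx":0.85,"dy":-0.01,"dz":0.8,"wx":0,"wy":0,"wz":0,"claw":60},{"dx":0.85,"dy":-0.01,"dz":0.8,"wx":0,"wy":0,"wz":0,"claw":60}]}}

```text
clock: 45.7
tool_pos: [0.4276, -0.2329, 0.1744]
eef_rot: [0.268, 0.963, 0.001, -0.003]
contact_force: [0.9, -0.8, 0.5]
opening: 0.681
finger_force: 0.0
```

>>> {"op": "step_arm", "data": {"motion": [{"dx":0,"dy":0,"dz":0.5,"wx":0,"wy":0,"wz":0,"claw":60},{"dx":0,"dy":0,"dz":1,"wx":0,"wy":0,"wz":0,"claw":60},{"dx":0,"dy":0,"dz":1,"wx":0,"wy":0,"wz":0,"claw":60}]}}

```text
clock: 46.0
tool_pos: [0.4301, -0.2342, 0.0923]
eef_rot: [0.268, 0.964, 0.001, -0.003]
contact_force: [-1.6, 0.6, 0.3]
opening: 0.678
finger_force: 0.0
```

>>> {"op": "step_arm", "data": {"motion": [{"dx":0,"dy":0,"dz":0.5,"wx":0,"wy":0,"wz":0,"claw":60},{"dx":0,"dy":0,"dz":0.58,"wx":0,"wy":0,"wz":0,"claw":60},{"dx":0,"dy":0,"dz":0.58,"wx":0,"wy":0,"wz":0,"claw":60},{"dx":0,"dy":0,"dz":0.58,"wx":0,"wy":0,"wz":0,"claw":60}]}}

```text
clock: 46.4
tool_pos: [0.4324, -0.2361, 0.0507]
eef_rot: [0.268, 0.963, -0.0, 0.001]
contact_force: [-0.8, -0.5, -0.6]
opening: 0.681
finger_force: 0.0
```

```bash
python3 -c "
from plan import *
st(); panelm('wrist')
plan([(.4308,-.2337,.013,58.8,60,3)])"
```

```text
46.4 TIP [ 0.4323 -0.2361  0.0827] hy 58.9 z [ 0.002 -0.002 -1.   ] q [ 0.33  0.8   0.13  2.09 -0.35  0.27  1.78] F [-0.8 -0.5 -0.6] open 60.0 ff 0.0
wrist panel [221. 186.] 873 [ 0.3747 -0.2609] [21.7 16.1] -31.23 0.007
wrist panel [415. 265.] 197 [ 0.4695 -0.1916] [29.9  4.1] -30.92 0.0069
wrist panel [318. 360.] 7604 [ 0.4871 -0.2698] [116.6  56.2] 59.23 0.007
wrist box [319. 263.] 6477 [ 0.4301 -0.2336] [49.6 36.1] -30.84 0.0368
wrist rail [353. 479.] 69 [ 0.568  -0.2909] [21.6  2.3] 59.3 0.0306
5 x {'dx': 0.037, 'dy': 0.016, 'dz': 0.873, 'wy': 0.001, 'wz': 0.001, 'claw': 60}
end tip [ 0.4308 -0.2337  0.013 ] [ 2.695e-01  9.630e-01 -1.000e-04 -0.000e+00]
```

>>> {"op": "step_arm", "data": {"motion": [{"dx":0.04,"dy":0.02,"dz":0.4,"wx":0,"wy":0,"wz":0,"claw":60},{"dx":0.04,"dy":0.02,"dz":0.7,"wx":0,"wy":0,"wz":0,"claw":60},{"dx":0.04,"dy":0.02,"dz":0.87,"wx":0,"wy":0,"wz":0,"claw":60},{"dx":0.04,"dy":0.02,"dz":0.87,"wx":0,"wy":0,"wz":0,"claw":60},{"dx":0.04,"dy":0.02,"dz":0.87,"wx":0,"wy":0,"wz":0,"claw":60}]}}

```text
clock: 46.95
tool_pos: [0.4299, -0.2329, -0.0197]
eef_rot: [0.268, 0.963, -0.0, 0.001]
contact_force: [0.1, 0.1, -0.1]
opening: 0.681
finger_force: 0.0
```

>>> {"op": "step_arm", "data": {"motion": [{"dx":0,"dy":0,"dz":0,"wx":0,"wy":0,"wz":0,"claw":28},{"dx":0,"dy":0,"dz":0,"wx":0,"wy":0,"wz":0,"claw":28},{"dx":0,"dy":0,"dz":0,"wx":0,"wy":0,"wz":0,"claw":28},{"dx":0,"dy":0,"dz":0,"wx":0,"wy":0,"wz":0,"claw":28},{"dx":0,"dy":0,"dz":-0.3,"wx":0,"wy":0,"wz":0,"claw":28},{"dx":0,"dy":0,"dz":-0.6,"wx":0,"wy":0,"wz":0,"claw":28},{"dx":0,"dy":0,"dz":-0.6,"wx":0,"wy":0,"wz":0,"claw":28},{"dx":0,"dy":0,"dz":-0.6,"wx":0,"wy":0,"wz":0,"claw":28}], "force": 40}}

```text
clock: 47.75
tool_pos: [0.4295, -0.2323, 0.0271]
eef_rot: [0.268, 0.963, -0.0, 0.0]
contact_force: [0.2, 0.4, -3.8]
opening: 0.406
finger_force: 40.0
```

```bash
python3 -c "
from plan import *
st()
a=np.radians(-28.75); ax=np.array([np.cos(a),np.sin(a)]); ay=np.array([-ax[1],ax[0]]); C=np.array([.603,-.3805])+.0003*ay
# tip for panel origin at cradle (x,y): tip = C + (x-.025)*ax + y*ay (+.00085 along tool y)
t=lambda x,y=0: C+(x-.025)*ax+(y+.00085)*ay
print('home tip',t(0)); p=t(-.165)
plan([(*p,.065,61.25,28,3),(*p,.03,61.25,28,3)])"
```

```text
47.75 TIP [ 0.4294 -0.2323  0.0591] hy 58.9 z [ 0. -0. -1.] q [ 0.34  0.84  0.1   2.11 -0.37  0.21  1.8 ] F [ 0.2  0.4 -3.8] open 35.8 ff 40.0
home tip [ 0.58163497 -0.36746705]
5 x {'dx': -0.44, 'dy': -0.549, 'dz': -0.073, 'wz': -0.013, 'claw': 28}
4 x {'dy': 0.001, 'dz': 0.437, 'claw': 28}
end tip [ 0.437 -0.288  0.03 ] [ 2.481e-01  9.687e-01 -2.000e-04  1.000e-04]
```

>>> {"op": "step_arm", "data": {"motion": [{"dx":-0.2,"dy":-0.27,"dz":0,"wx":0,"wy":0,"wz":-0.013,"claw":28},{"dx":-0.44,"dy":-0.55,"dz":0,"wx":0,"wy":0,"wz":-0.013,"claw":28},{"dx":-0.44,"dy":-0.55,"dz":0.2,"wx":0,"wy":0,"wz":-0.013,"claw":28},{"dx":-0.44,"dy":-0.55,"dz":0.4,"wx":0,"wy":0,"wz":-0.013,"claw":28},{"dx":-0.44,"dy":-0.55,"dz":0.44,"wx":0,"wy":0,"wz":-0.013,"claw":28},{"dx":-0.44,"dy":-0.55,"dz":0.44,"wx":0,"wy":0,"wz":-0.013,"claw":28},{"dx":-0.44,"dy":-0.55,"dz":0.44,"wx":0,"wy":0,"wz":-0.013,"claw":28}]}}

```text
clock: 48.45
tool_pos: [0.4367, -0.2881, -0.0079]
eef_rot: [0.248, 0.969, -0.0, -0.0]
contact_force: [0.1, -0.3, -3.8]
opening: 0.406
finger_force: 40.0
```

```bash
cat > pm.py <<'E'
from plan import *
a=np.radians(-28.75); ax=np.array([np.cos(a),np.sin(a)]); ay=np.array([-ax[1],ax[0]]); C=np.array([.603,-.3805])+.0003*ay
st()
s=get_state(); im,d,c=snap('wrist'); W=cloud(d,c); Z=W[...,2]; L=W[...,:2]-C; x=L@ax; y=L@ay
np.savez('wp2.npz',im=im,d=d,**c)
print('panel top z',np.median(Z[(abs(y)<.055)&(x>-.16)&(x<-.11)&(im.min(-1)>120)]))
def edges(zlo,zhi,xs,bright):
    out=[]
    for x0 in xs:
        k=(Z>zlo)&(Z<zhi)&(d>.1)&(abs(x-x0)<.004)&(im.min(-1)>bright); yy=y[k]
        if k.sum()>20: out.append((round(x0,3),k.sum(),yy.min().round(4),yy.max().round(4),((yy.min()+yy.max())/2).round(4),*( (yy[yy<0].max().round(4),yy[yy>0].min().round(4)) if (yy<0).any() and (yy>0).any() else ())))
    return out
print('panel'); [print(o) for o in edges(.013,.026,np.arange(-.2,-.09,.015),90)]
print('rails'); [print(o) for o in edges(.028,.037,np.arange(-.075,.08,.02),60)]
k=(Z>.013)&(Z<.026)&(d>.1)&(im.min(-1)>90)&(abs(y)<.05)&(x<-.08); print('front x',np.percentile(x[k],[99,99.9]) if k.sum() else None)
E
python3 pm.py
```

```text
48.45 TIP [ 0.4367 -0.2881  0.0241] hy 61.3 z [-0. -0. -1.] q [ 0.44  0.92  0.09  2.01 -0.31  0.22  1.87] F [ 0.1 -0.3 -3.8] open 35.8 ff 40.0
panel top z 0.01875380205119348
panel
(np.float64(-0.2), np.int64(3347), np.float64(-0.0602), np.float64(0.0602), np.float64(-0.0), np.float64(-0.0207), np.float64(0.0202))
(np.float64(-0.185), np.int64(1655), np.float64(-0.0602), np.float64(0.0601), np.float64(-0.0001), np.float64(-0.0372), np.float64(0.0374))
(np.float64(-0.17), np.int64(77), np.float64(-0.0493), np.float64(0.0492), np.float64(-0.0), np.float64(-0.0467), np.float64(0.0464))
(np.float64(-0.155), np.int64(158), np.float64(-0.025), np.float64(0.025), np.float64(-0.0), np.float64(-0.0221), np.float64(0.022))
(np.float64(-0.125), np.int64(1174), np.float64(-0.0407), np.float64(0.0404), np.float64(-0.0002), np.float64(-0.0002), np.float64(0.0002))
(np.float64(-0.11), np.int64(2351), np.float64(-0.0441), np.float64(0.0441), np.float64(-0.0), np.float64(-0.0002), np.float64(0.0002))
(np.float64(-0.095), np.int64(118), np.float64(-0.0458), np.float64(0.046), np.float64(0.0001), np.float64(-0.0007), np.float64(0.0003))
rails
front x [-0.09977697 -0.09844007]
```

The panel edges sit centred on the cradle axis (±60.2 mm), and its underside is at 10.8 mm, inside the slot height. I'm inserting it now.

>>> {"op": "step_arm", "data": {"motion": [{"dx":-0.12,"dy":0,"dz":0,"wx":0,"wy":0,"wz":0,"claw":28},{"dx":-0.24,"dy":0,"dz":0,"wx":0,"wy":0,"wz":0,"claw":28},{"dx":-0.34,"dy":0,"dz":0,"wx":0,"wy":0,"wz":0,"claw":28},{"dx":-0.42,"dy":0,"dz":0,"wx":0,"wy":0,"wz":0,"claw":28},{"dx":-0.5,"dy":0,"dz":0,"wx":0,"wy":0,"wz":0,"claw":28},{"dx":-0.55,"dy":0,"dz":0,"wx":0,"wy":0,"wz":0,"claw":28},{"dx":-0.55,"dy":0,"dz":0,"wx":0,"wy":0,"wz":0,"claw":28}]}}

```text
clock: 49.2
tool_pos: [0.4761, -0.3099, -0.0078]
eef_rot: [0.248, 0.969, -0.0, 0.0]
contact_force: [-0.3, 0.2, -3.7]
opening: 0.404
finger_force: 40.0
```

```bash
python3 pm.py; python3 -c "
from plan import *
panelm('scene')"
```

```text
49.2 TIP [ 0.4761 -0.3098  0.0242] hy 61.3 z [ 0.001 -0.001 -1.   ] q [ 0.42  0.95  0.12  1.88 -0.31  0.33  1.86] F [-0.3  0.2 -3.7] open 35.6 ff 40.0
panel top z 0.01910417138879897
panel
(np.float64(-0.185), np.int64(6928), np.float64(-0.0604), np.float64(0.0599), np.float64(-0.0002), np.float64(-0.0), np.float64(0.0))
(np.float64(-0.17), np.int64(5246), np.float64(-0.0602), np.float64(0.0597), np.float64(-0.0003), np.float64(-0.0004), np.float64(0.0))
(np.float64(-0.155), np.int64(3358), np.float64(-0.0598), np.float64(0.06), np.float64(0.0001), np.float64(-0.0208), np.float64(0.0202))
(np.float64(-0.14), np.int64(1638), np.float64(-0.0602), np.float64(0.0603), np.float64(0.0), np.float64(-0.0377), np.float64(0.0375))
(np.float64(-0.125), np.int64(80), np.float64(-0.0495), np.float64(0.0493), np.float64(-0.0001), np.float64(-0.0467), np.float64(0.0465))
(np.float64(-0.11), np.int64(153), np.float64(-0.0252), np.float64(0.0249), np.float64(-0.0001), np.float64(-0.0222), np.float64(0.0219))
rails
front x [-0.10756555 -0.08009624]
scene box [153. 291.] 344 [ 0.4825 -0.313 ] [63.8 41.8] 58.32 0.045
scene rail [138. 364.] 2293 [ 0.603  -0.3818] [149.2 149.1] -28.65 0.0315
```

>>> {"op": "step_arm", "data": {"motion": [{"dx":-0.12,"dy":0,"dz":0,"wx":0,"wy":0,"wz":0,"claw":28},{"dx":-0.25,"dy":0,"dz":0,"wx":0,"wy":0,"wz":0,"claw":28},{"dx":-0.38,"dy":0,"dz":0,"wx":0,"wy":0,"wz":0,"claw":28},{"dx":-0.5,"dy":0,"dz":0,"wx":0,"wy":0,"wz":0,"claw":28},{"dx":-0.6,"dy":0,"dz":0,"wx":0,"wy":0,"wz":0,"claw":28},{"dx":-0.6,"dy":0,"dz":0,"wx":0,"wy":0,"wz":0,"claw":28}]}}

```text
clock: 49.9
tool_pos: [0.5191, -0.3334, -0.0077]
eef_rot: [0.248, 0.969, -0.001, 0.001]
contact_force: [-0.3, 0.4, -4.6]
opening: 0.404
finger_force: 40.0
```

>>> {"op": "step_arm", "data": {"motion": [{"dx":-0.12,"dy":0,"dz":0,"wx":0,"wy":0,"wz":0,"claw":28},{"dx":-0.25,"dy":0,"dz":0,"wx":0,"wy":0,"wz":0,"claw":28},{"dx":-0.38,"dy":0,"dz":0,"wx":0,"wy":0,"wz":0,"claw":28},{"dx":-0.5,"dy":0,"dz":0,"wx":0,"wy":0,"wz":0,"claw":28},{"dx":-0.6,"dy":0,"dz":0,"wx":0,"wy":0,"wz":0,"claw":28},{"dx":-0.65,"dy":0,"dz":0,"wx":0,"wy":0,"wz":0,"claw":28},{"dx":-0.65,"dy":0,"dz":0,"wx":0,"wy":0,"wz":0,"claw":28}]}}

```text
clock: 50.6
tool_pos: [0.5632, -0.3577, -0.0079]
eef_rot: [0.248, 0.969, -0.0, 0.0]
contact_force: [-0.6, 0.1, -3.6]
opening: 0.404
finger_force: 40.0
```

```bash
python3 -c "
from plan import *
st(); s=get_state(); a=np.radians(-28.75); print('panel x', (s['tool_pos'][:2]-[.603,-.3805])@[np.cos(a),np.sin(a)]+.025, 'offset known -.003')"
```

```text
50.6 TIP [ 0.5632 -0.3577  0.0241] hy 61.3 z [-0. -0. -1.] q [ 0.4   1.03  0.18  1.56 -0.29  0.58  1.81] F [-0.6  0.1 -3.6] open 35.6 ff 40.0
panel x -0.020843067334113438 offset known -.003
```

>>> {"op": "step_arm", "data": {"motion": [{"dx":0,"dy":0,"dz":0.02,"wx":0,"wy":0,"wz":0,"claw":28},{"dx":-0.06,"dy":0,"dz":0.03,"wx":0,"wy":0,"wz":0,"claw":28},{"dx":-0.12,"dy":0,"dz":0.03,"wx":0,"wy":0,"wz":0,"claw":28},{"dx":-0.18,"dy":0,"dz":0.03,"wx":0,"wy":0,"wz":0,"claw":28},{"dx":-0.23,"dy":0,"dz":0.03,"wx":0,"wy":0,"wz":0,"claw":28},{"dx":-0.23,"dy":0,"dz":0.03,"wx":0,"wy":0,"wz":0,"claw":28}]}}

```text
clock: 51.2
tool_pos: [0.5764, -0.3644, -0.0111]
eef_rot: [0.249, 0.969, 0.001, -0.004]
contact_force: [-5.1, 4.0, -2.1]
opening: 0.406
finger_force: 40.0
```

>>> {"op": "step_arm", "data": {"motion": [{"dx":-0.02,"dy":0,"dz":0,"wx":0,"wy":0,"wz":0,"claw":28},{"dx":-0.04,"dy":0,"dz":0,"wx":0,"wy":0,"wz":0,"claw":28},{"dx":-0.05,"dy":0,"dz":0,"wx":0,"wy":0,"wz":0,"claw":28},{"dx":-0.05,"dy":0,"dz":0,"wx":0,"wy":0,"wz":0,"claw":28}]}}

```text
clock: 51.6
tool_pos: [0.5763, -0.364, -0.0115]
eef_rot: [0.249, 0.969, 0.003, -0.007]
contact_force: [-11.1, 9.2, 4.1]
opening: 0.404
finger_force: 40.0
```

```bash
cat > px.py <<'E'
from plan import *
st(); s=get_state(); a=np.radians(-28.75); print('panel x', (s['tool_pos'][:2]-[.603,-.3805])@[np.cos(a),np.sin(a)]+.025,'axial F',s['contact_force'][:2]@[np.cos(a),np.sin(a)])
E
python3 px.py
```

```text
51.6 TIP [ 0.5768 -0.3643  0.0205] hy 61.2 z [-0.013  0.009 -1.   ] q [ 0.4   1.06  0.19  1.49 -0.29  0.64  1.8 ] F [-11.1   9.2   4.1] open 35.6 ff 40.0
panel x -0.006290284772804473 axial F -14.206162634480396
```

>>> {"op": "step_arm", "data": {"motion": [{"dx":0.04,"dy":0,"dz":0,"wx":0,"wy":0,"wz":0,"claw":28},{"dx":0.06,"dy":0,"dz":0,"wx":0,"wy":0,"wz":0,"claw":28},{"dx":0.06,"dy":0,"dz":0,"wx":0,"wy":0,"wz":0,"claw":28}]}}

```text
clock: 51.9
tool_pos: [0.5767, -0.3644, -0.0109]
eef_rot: [0.248, 0.969, 0.001, -0.002]
contact_force: [-4.3, 3.8, -4.3]
opening: 0.405
finger_force: 40.0
```

```bash
python3 px.py
cat > rear.py <<'E'
from pm import *
k=(Z>.010)&(Z<.026)&(d>.1)&(im.min(-1)>90)&(abs(y)<.047)&(x>-.12)&(x<.0)
for y0 in (-.04,-.03,-.01,.01,.03,.04):
    q=k&(abs(y-y0)<.004); print('y',y0,q.sum(),'rear x',np.percentile(x[q],[.5,2]).round(4) if q.sum()>10 else None,'z',np.median(Z[q]).round(4) if q.sum() else '')
q=k; A=np.c_[x[q],y[q],np.ones(q.sum())]; print('plane',np.linalg.lstsq(A,Z[q],rcond=None)[0].round(4))
k=(Z>.028)&(Z<.037)&(d>.1)&(x>.05)&(x<.085)
for y0 in (-.03,0,.03):
    q=k&(abs(y-y0)<.004); print('bar y',y0,q.sum(),np.percentile(x[q],[1,50,99]).round(4) if q.sum()>10 else None)
k=(Z>.029)&(Z<.037)&(d>.1)&(x<-.04); print('rail near end x',[np.percentile(x[k&(abs(y-s)<.008)],[.5]).round(4) for s in (-.06,.06) if (k&(abs(y-s)<.008)).sum()>10])
E
python3 rear.py | tail -14
```

```text
51.9 TIP [ 0.5768 -0.3645  0.0211] hy 61.2 z [-0.004  0.003 -1.   ] q [ 0.4   1.05  0.19  1.5  -0.29  0.62  1.8 ] F [-4.3  3.8 -4.3] open 35.7 ff 40.0
panel x -0.005822315457017852 axial F -5.576646897880732
(np.float64(-0.055), np.int64(2615), np.float64(-0.0727), np.float64(0.0725), np.float64(-0.0001), np.float64(-0.0494), np.float64(0.0176))
(np.float64(-0.035), np.int64(2311), np.float64(-0.0726), np.float64(0.0722), np.float64(-0.0002), np.float64(-0.0496), np.float64(0.0494))
front x None
y -0.04 2442 rear x [-0.0748 -0.0746] z 0.0161
y -0.03 1921 rear x [-0.0748 -0.0746] z 0.0161
y -0.01 1150 rear x [-0.0747 -0.0746] z 0.0162
y 0.01 1132 rear x [-0.0747 -0.0746] z 0.0162
y 0.03 1923 rear x [-0.0746 -0.0745] z 0.0161
y 0.04 2405 rear x [-0.0746 -0.0744] z 0.0161
plane [0.0042 0.0001 0.0163]
bar y -0.03 0 None
bar y 0 0 None
bar y 0.03 0 None
rail near end x [array([-0.0748]), array([-0.0743])]
```

The panel lies flat on the base (top at 16.2 mm). Its rear edge, at -74.7 mm, is flush with the rails' near ends at -74.5 mm, and it presses on the stop, so it is home. I'll release it.

>>> {"op": "step_arm", "data": {"motion": [{"dx":0,"dy":0,"dz":0,"wx":0,"wy":0,"wz":0,"claw":48},{"dx":0,"dy":0,"dz":0,"wx":0,"wy":0,"wz":0,"claw":48},{"dx":0,"dy":0,"dz":0,"wx":0,"wy":0,"wz":0,"claw":48},{"dx":0,"dy":0,"dz":0,"wx":0,"wy":0,"wz":0,"claw":48},{"dx":0,"dy":0,"dz":-0.3,"wx":0,"wy":0,"wz":0,"claw":48},{"dx":0,"dy":0,"dz":-0.7,"wx":0,"wy":0,"wz":0,"claw":48},{"dx":0,"dy":0,"dz":-1,"wx":0,"wy":0,"wz":0,"claw":48}]}}

```text
clock: 52.65
tool_pos: [0.5794, -0.3669, 0.0718]
eef_rot: [0.248, 0.969, -0.001, 0.001]
contact_force: [0.7, 0.9, -0.7]
opening: 0.545
finger_force: 0.0
```

>>> {"op": "step_arm", "data": {"motion": [{"dx":0.4,"dy":0,"dz":-0.4,"wx":0,"wy":0,"wz":0,"claw":48},{"dx":0.9,"dy":0,"dz":-0.9,"wx":0,"wy":0,"wz":0,"claw":48},{"dx":0.9,"dy":0,"dz":-0.9,"wx":0,"wy":0,"wz":0,"claw":48},{"dx":0.9,"dy":0,"dz":-0.9,"wx":0,"wy":0,"wz":0,"claw":48},{"dx":0.9,"dy":0,"dz":-0.9,"wx":0,"wy":0,"wz":0,"claw":48}]}}

```text
clock: 53.15
tool_pos: [0.5165, -0.3316, 0.1413]
eef_rot: [0.248, 0.969, -0.0, 0.0]
contact_force: [-0.7, 1.0, 0.5]
opening: 0.547
finger_force: 0.0
```

```bash
python3 rear.py | tail -14; python3 -c "
from plan import *
scoop(); tall('scene',.003,.03,60,box=(.3,.9,-.28,.25)); 
im,d,c=snap('top'); 
im2,d2,c2=snap('scene')
a=cv2.resize(im[80:360,80:540,::-1],(780,475)); b=im2[100:250,330:560,::-1]
a[:215,:330]=cv2.resize(b,(330,215)); cv2.imwrite('pics/end.png',a)"
```

```text
(np.float64(0.025), np.int64(87), np.float64(-0.0538), np.float64(0.0546), np.float64(0.0004), np.float64(-0.0502), np.float64(0.0495))
(np.float64(0.045), np.int64(240), np.float64(-0.0624), np.float64(0.0631), np.float64(0.0004), np.float64(-0.0504), np.float64(0.0494))
front x None
y -0.04 838 rear x [-0.0747 -0.0741] z 0.0149
y -0.03 832 rear x [-0.0746 -0.0741] z 0.0149
y -0.01 249 rear x [-0.0748 -0.0747] z 0.0149
y 0.01 262 rear x [-0.0747 -0.0745] z 0.0149
y 0.03 832 rear x [-0.0745 -0.0742] z 0.0149
y 0.04 828 rear x [-0.0744 -0.0741] z 0.0149
plane [ 0.0017 -0.0001  0.015 ]
bar y -0.03 0 None
bar y 0 0 None
bar y 0.03 0 None
rail near end x [array([-0.0749]), array([-0.0744])]
top walls 281 [0.4542 0.0199] [189.7 110.6] 88.7
top grip 101 [ 0.4525 -0.0597] [23.9 23.9] 89.6 0.0914
scene walls 602 [0.4547 0.0185] [192.1 115.7] 89.4
scene grip 146 [ 0.4535 -0.0618] [28.  24.6] -0.6 0.0892
scene [348. 181.] 207 [0.3731 0.2206] [55.6 44.3] 34.7 col [113.  13.   7.]
scene [295. 222.] 1700 [0.4394 0.027 ] [187.7  81.3] 89.2 col [191. 192. 194.]
scene [294. 244.] 773 [0.4926 0.0035] [224.9  99.6] 63.7 col [118. 119. 120.]
scene [404. 250.] 372 [0.6341 0.199 ] [73.2 24.5] -85.2 col [  0. 157. 152.]
scene [410. 306.] 1015 [0.7491 0.1238] [150.2  67.5] 52.5 col [152.  30.  21.]
scene [324. 365.] 1061 [ 0.7762 -0.1005] [89.  87.6] -30.2 col [187. 121.  73.]
scene [403. 358.] 607 [0.8398 0.0312] [70.7 23.8] 60.8 col [ 22. 148.  60.]
scene [265. 414.] 721 [ 0.7998 -0.2326] [71.3 30.1] 43.3 col [214. 192.   0.]
  return _methods._mean(a, axis=axis, dtype=dtype,
  ret = ret.dtype.type(ret / rcount)
```

View pics/end.png

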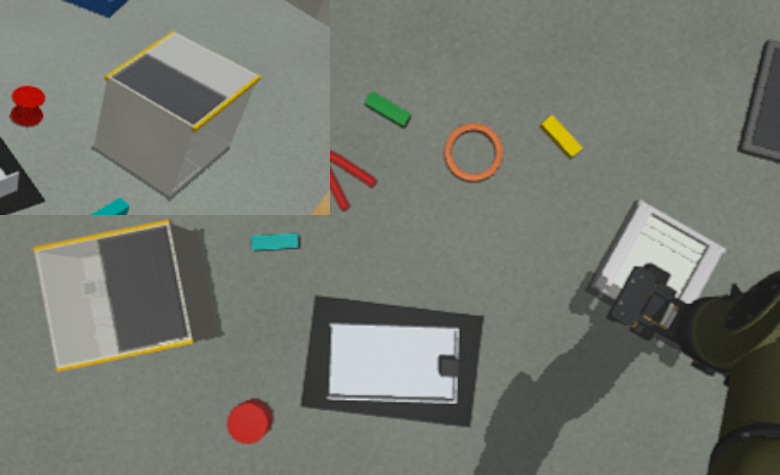

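The final picture shows:
- **Scoop:** empty on its mat at (393,362), pointing along its original direction.
- **Bench:** no white tubes left.
- **Hopper:** flap shut, with a tube end visible through the clear plate at (90,288).
- **Panel:** in the cradle at (670,255).
- **Bystanders:** ring, spool and cutters where they were.

I'm handing the job in.

```bash
python3 -c "
from plant import workorder
print(workorder.finish_job())"
```

```text
the job is handed in; nothing more can be done
None
```

I handed the job in at about 54 s: all five offcuts were tipped into the hopper with the lip holding the flap open, the flap closed, the scoop is flat and lengthways on its mat, the panel is home in the cradle, and the bystanders are where they were (the hand-in returned no verdict; I bumped the scoop about 3 cm and 7° while loading, and only one tube end shows inside the hopper, but no offcut is left on the bench, in the scoop or on the flap).

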